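# Check the stickers under the cream jars and pack the carry case

### The job

Lift the lid of the carry case right back until it rests on its stop, turn every cream jar over to read the sticker hidden on its underside, and sort the jars so that each ends standing on its cap with its sticker showing: jars with the strip sticker along one edge are the current batch and go in the case, jars with the round sticker in the middle are the old batch and go in the steel returns tray. Shut the case when all are sorted, and leave the other things on the counter where they are.

Things in the scene. Friction and masses are not known exactly. Their poses are not given: they have to be found in the camera images.
- jar_1_mid (a point): Cream jar (may be absent), 68 mm high, 0.13-0.25 kg: square white body 60 x 60 mm and 46 mm high, round aluminium cap on top (diameter 55, 22 high). All jars look alike. The point is its centre, half-way up. z runs from base to cap (up at the start); x and y are square to the body's flat sides. The body spans z -34 to +12 mm from this point.
- jar_1_sticker (a point): Centre of the dark sticker on this jar's underside, hidden while it stands upright (jar's axes). A strip sticker (46 x 13 mm) lies along one edge of the base, its centre 20 mm off the jar's long axis; a round one (diameter 28) lies in the middle of the base, on that axis.
- jar_2_mid (a point): Cream jar (may be absent), 68 mm high, 0.13-0.25 kg: square white body 60 x 60 mm and 46 mm high, round aluminium cap on top (diameter 55, 22 high). All jars look alike. The point is its centre, half-way up. z runs from base to cap (up at the start); x and y are square to the body's flat sides. The body spans z -34 to +12 mm from this point.
- jar_2_sticker (a point): Centre of the dark sticker on this jar's underside, hidden while it stands upright (jar's axes). A strip sticker (46 x 13 mm) lies along one edge of the base, its centre 20 mm off the jar's long axis; a round one (diameter 28) lies in the middle of the base, on that axis.
- jar_3_mid (a point): Cream jar (may be absent), 68 mm high, 0.13-0.25 kg: square white body 60 x 60 mm and 46 mm high, round aluminium cap on top (diameter 55, 22 high). All jars look alike. The point is its centre, half-way up. z runs from base to cap (up at the start); x and y are square to the body's flat sides. The body spans z -34 to +12 mm from this point.
- jar_3_sticker (a point): Centre of the dark sticker on this jar's underside, hidden while it stands upright (jar's axes). A strip sticker (46 x 13 mm) lies along one edge of the base, its centre 20 mm off the jar's long axis; a round one (diameter 28) lies in the middle of the base, on that axis.
- jar_4_mid (a point): Cream jar (may be absent), 68 mm high, 0.13-0.25 kg: square white body 60 x 60 mm and 46 mm high, round aluminium cap on top (diameter 55, 22 high). All jars look alike. The point is its centre, half-way up. z runs from base to cap (up at the start); x and y are square to the body's flat sides. The body spans z -34 to +12 mm from this point.
- jar_4_sticker (a point): Centre of the dark sticker on this jar's underside, hidden while it stands upright (jar's axes). A strip sticker (46 x 13 mm) lies along one edge of the base, its centre 20 mm off the jar's long axis; a round one (diameter 28) lies in the middle of the base, on that axis.
- case_in (a point): Grey carry case fixed to the counter: open base 175 mm (x) by 220 mm (y), 60 mm high, walls 5 mm. The point is the centre of its inner floor (165 x 210 mm), 6 mm above the counter. x points from the front (handle side, towards the robot) to the hinge side, y along the hinge, z up.
- lid_hinge (a point): Middle of the lid's hinge line, on the far upper rim of the case base, 60 mm above the counter; the hinge axis is its y axis (same axes as case_in).
- lid_handle (a point): Middle of the lid's handle: a round steel bar, diameter 12, 110 mm long, parallel to the hinge, 42 mm in front of the lid's front edge (gap 36 mm). 217 mm from the hinge line along the lid, 12 mm above it when shut (72 mm above the counter). Turns with the lid: y along the bar, x from bar to hinge. Nothing stands over or before the bar at any lid angle.
- lid (a joint): Lid angle in rad: 0 shut, 1.75 fully open, a little past upright, where it leans on its stop by its own weight. Hollow shell 175 x 220 x 30 mm, 0.35 kg, soft hinge: let go short of upright it sinks shut slowly (about 1 rad/s), past upright it sinks onto its stop.
- tray_in (a point): Stainless returns tray, fixed to the counter, 230 mm (its x) by 135 mm (its y) outside, 22 mm high, walls 4 mm; the point is the centre of its inner floor, 4 mm above the counter; z up.
- balm_tin: Bystander: round aluminium balm tin, diameter 46, 18 mm high, standing among the jars; apart from it and the jars the counter between the case and the tray is clear; origin at the centre of its underside.
- brush: Bystander: mask brush lying on the counter, 170 mm long; origin at the centre of its underside (near its middle).
- bowl: Bystander: white ceramic mixing bowl, diameter 100, 50 mm high; origin at the centre of its underside.
- eye_shields: Bystander: pair of black eye shields, 120 mm wide, 24 mm high; origin at the centre of its underside.
- pump_bottle: Bystander: standing bottle, diameter 52, 150 mm high; origin at the centre of its underside.
- mirror: Bystander: round white hand mirror lying flat, diameter 110 with a 100 mm handle, 8 mm thick; origin at the centre of its underside (of the round part).
- toner_bottle: Bystander: standing bottle, diameter 44, 130 mm high; origin at the centre of its underside.
Not all that is in view belongs to the job. What is shaped like the part that bears jar_1_mid but brown or green is not meant.

How it is judged:
By the outcome, as a careful person would: the job done as asked, in the order asked, and still so for the second after the job is handed in, with the robot touching nothing.
Of jar_2, jar_3, jar_4 only 1 to 2 are there at a start; the rules pass over those that are not, and their reading is None.
At some moment in a run one of jar_1, jar_2, jar_3, jar_4 may be knocked a few centimetres aside while the robot is not near it.
Once in a run the grip may slacken for a moment while it holds something.
It also fails if it takes over 210 s, if anything falls off the work surface, if the arm or the gripper's body presses on something with over 40 N, if the wrist force passes 120 N, or if a joint passes its speed limit or range.

### The arm

A 7-joint arm with a two-finger parallel gripper is mounted at the origin on the work surface. World frame = base frame: x ahead of the robot, y to its left, z up, the work surface at z = 0. Lengths are in m, angles in rad, forces in N, time in s.
With the tool pointing down it reaches from about 0.4 to 0.85 m from the base axis. Payload 4.5 kg.
Tool frame: the origin (TCP) lies midway between the tips of the shut fingers; the grasp point (between the pads) lies 19 mm behind it; z points along the fingers, y is the direction in which the jaws open and shut (so a half turn about z gives the same grasp; the last joint's range is limited). The gripper opens to 88 mm and grips with 3 to 60 N. Pads are 18 mm wide; open, the fingers measure 123 mm over their backs; the gripper's body (75 mm by 187 mm) begins 45 mm behind the grasp point.
Start: joints at [-1.221, 0.689, -0.195, 1.565, 0.157, 0.902, -0.215], TCP at [0.194, 0.594, 0.239] pointing down, gripper open.
Joint ranges: [-3.01, 3.01], [-0.46, 2.08], [-1.47, 1.51], [0.13, 2.56], [-1, 4.14], [0.04, 2.09], [-2.66, 2.66]. Speed limits (rad/s): [2.57, 2.57, 3.14, 3.14, 3.14, 3.14, 3.14].

### API

Orientations are given as a unit quaternion [x, y, z, w].
In Python, from plant import get_state, snapshot, finish_job, find_in gives the robot as it stands.
- The arm moves only by the shell command python3 -m creep 'ROWS' [OPENING] [FORCE]. ROWS is JSON, one flat list of numbers, 6 for each row, row after row: the shift along the tool's x, y, z in mm, then the turn, a rotation vector about the tool's x, y, z in degrees. In form: [tx, ty, tz, wx, wy, wz, tx, ty, tz, wx, wy, wz, ...]. A call has 1 to 5 rows; each row shifts and turns the pose as measured when the row begins, along the tool's axes as they then stand; what a row does not reach is not made up. A row lasts 1/12 s, in which the tool goes at most 41.7 mm and 7.16 degrees, less where a joint would pass 70% of its speed; a pose out of reach is approached as far as the arm can. A call is refused whole if a number of a shift passes 41.7 or a number of a turn 7.16, either way. A call with a gripper value outside its range is refused whole. OPENING is the finger opening in mm, from 0 to 88.1, set as the call begins (- or left out, the last holds). The fingers move at their own pace and stop on an object; FORCE is the grip in N (left out, the last holds). Time passes only in rows, so rows that do not move let the fingers close. It gives the time, the measured TCP pose, the force and the opening at its end, in the units of the state.
- get_state(): the state, without advancing time (a new reading comes with each control period).
- snapshot(name): name is "side" or "top"; returns a dict with "color" (384x512x3 uint8, red, green, blue), "intrinsics" (3x3 intrinsics, pixels), "dist_coeffs" ([k1, k2, p1, p2, k3] as OpenCV has them; the pictures are not rectified), "extrinsics" (4x4, takes a point from world to camera coordinates). Camera axes: x right, y down, z forward; pixel columns grow to the right and rows downward; lengths in m; the calibration is good to about 2 mm. A picture is of the moment at which its call begins. There is no depth.
- finish_job(): hands the job in, once; it reports no verdict.
Trained networks look in the newest picture that a camera, given by its name, has taken for a name from the list of things; names that differ only in an ending like _2 or _b are one class to them, and where a whole thing is asked for, a point or a joint stands for the part that bears it (a point fixed in the world has none). Each returns a list of dicts, best first, with "score" (0 to 1); they miss things now and then, are a little off and sometimes report something else, mostly with a low value. They report only what shows in the picture. A call takes as long as a camera call. They do not tell look-alikes from the thing itself.
- find_in(thing, camera): "xy" ([column, row] in pixels, amid what is visible of it).
The state is a dict: "clock": time; "q": joint angles; "qd": joint speeds; "joint_torque": joint torques, N m; "tool_pos": TCP position; "eef_rot": TCP orientation; "contact_force": force on the tool from outside, world axes, zero at the start; "moment": the same for the moment, N m; "opening": opening from 0.0 (shut) to 1.0 (fully open).
Only numpy, scipy, OpenCV 4.12 (cv2) and the standard library are available. Lean on these libraries where they do the work, as an engineer would, in place of code of your own. Each camera call takes 0.05 s, during which the arm holds its last target.

## Working session

There is one attempt and no reset: what is moved stays moved. The work goes in short steps, Python scripts to look and compute and a shell command to move; the robot and the scene stay as the last step left them, time stands still between calls to the robot, and variables do not carry over. Pictures are saved under pics/ and viewed, and the job is handed in when it is done.

```bash
ls; mkdir -p pics
cat > h.py <<'E'
import numpy as np, cv2
from plant import get_state, snapshot, finish_job, find_in
from scipy.spatial.transform import Rotation as R
def snap(cam,name=None):
    s=snapshot(cam)
    if name: cv2.imwrite(f'pics/{name}.png',cv2.cvtColor(cv2.resize(s['color'],(800,600),interpolation=cv2.INTER_CUBIC),cv2.COLOR_RGB2BGR))
    return s
def ray(s,px,z):
    K=np.array(s['intrinsics'],float);d=np.array(s['dist_coeffs'],float);E=np.array(s['extrinsics'])
    p=cv2.undistortPoints(np.array([[px]],float),K,d)[0,0]
    Rm=E[:3,:3];t=E[:3,3];c=-Rm.T@t;v=Rm.T@np.array([p[0],p[1],1])
    return c+v*(z-c[2])/v[2]
def proj(s,P):
    E=np.array(s['extrinsics']);r,_=cv2.Rodrigues(E[:3,:3])
    return cv2.projectPoints(np.array(P,float).reshape(-1,3),r,E[:3,3],np.array(s['intrinsics'],float),np.array(s['dist_coeffs'],float))[0].reshape(-1,2)
E
python3 - <<'E'
from h import *
np.set_printoptions(precision=4,suppress=True)
st=get_state();print(st)
for c in ('top','side'):
    s=snap(c,c+'0'); E=np.array(s['extrinsics']);print(c,-E[:3,:3].T@E[:3,3],E[:3,2-0] if 0 else E[2,:3],np.array(s['intrinsics'])[0],s['dist_coeffs'])
    for t in ['jar_1_mid','lid_handle','lid_hinge','lid','case_in','tray_in','balm_tin','jar_1_sticker']:
        try: r=find_in(t,c)
        except Exception as e: r=[];print(t,e)
        print(c,t,[(np.round(x['xy']).tolist(),round(x['score'],2)) for x in r][:8])
E
```

```text
pics
{'clock': 0.0, 'q': array([-1.2212,  0.69  , -0.1945,  1.5664,  0.1573,  0.9025, -0.2151]), 'qd': array([-0.001 , -0.0009,  0.0004,  0.0009, -0.0006, -0.0008,  0.0007]), 'joint_torque': array([  0.0002, -52.7559,  -1.2667, -15.3428,  -0.0526,   0.0064,
         0.0002]), 'tool_pos': array([0.194 , 0.5935, 0.2379]), 'eef_rot': array([ 0.1572,  0.9876, -0.0009, -0.0001]), 'contact_force': array([-0.1684, -0.883 , -0.708 ]), 'moment': array([-0.0262,  0.0104,  0.0047]), 'opening': 1.0012573635909336}
top [0.3509 0.0359 1.3877] [ 0.1237 -0.029  -0.9919] [485.3597   0.     251.7967] [0.0245 0.     0.     0.     0.    ]
top jar_1_mid [([252.0, 167.0], 0.94), ([324.0, 169.0], 0.86), ([244.0, 252.0], 0.84), ([267.0, 216.0], 0.73), ([322.0, 257.0], 0.58)]
top lid_handle [([166.0, 193.0], 0.32)]
top lid_hinge [([167.0, 190.0], 0.73), ([254.0, 112.0], 0.17)]
top lid [([170.0, 190.0], 0.97)]
top case_in [([169.0, 191.0], 0.91)]
top tray_in [([379.0, 197.0], 0.77)]
top balm_tin [([288.0, 187.0], 0.54)]
top jar_1_sticker [([266.0, 212.0], 0.96), ([321.0, 259.0], 0.92), ([322.0, 166.0], 0.88), ([243.0, 255.0], 0.6), ([249.0, 166.0], 0.55)]
side [0.1427 0.9651 1.0103] [ 0.275  -0.6813 -0.6784] [404.0211   0.     256.8275] [-0.0648  0.      0.      0.      0.    ]
side jar_1_mid [([275.0, 190.0], 0.89), ([239.0, 189.0], 0.89), ([258.0, 154.0], 0.69), ([296.0, 206.0], 0.41)]
side lid_handle [([229.0, 237.0], 0.95)]
side lid_hinge [([228.0, 237.0], 0.89), ([290.0, 168.0], 0.63)]
side lid [([231.0, 234.0], 0.96), ([296.0, 190.0], 0.71), ([228.0, 237.0], 0.25)]
side case_in [([229.0, 237.0], 0.61), ([291.0, 141.0], 0.29)]
side tray_in [([292.0, 144.0], 0.67)]
side balm_tin [([262.0, 179.0], 0.65)]
side jar_1_sticker [([240.0, 190.0], 0.83), ([258.0, 156.0], 0.79), ([278.0, 191.0], 0.67), ([315.0, 169.0], 0.53), ([231.0, 240.0], 0.48), ([294.0, 206.0], 0.43)]
```

View pics/top0.png

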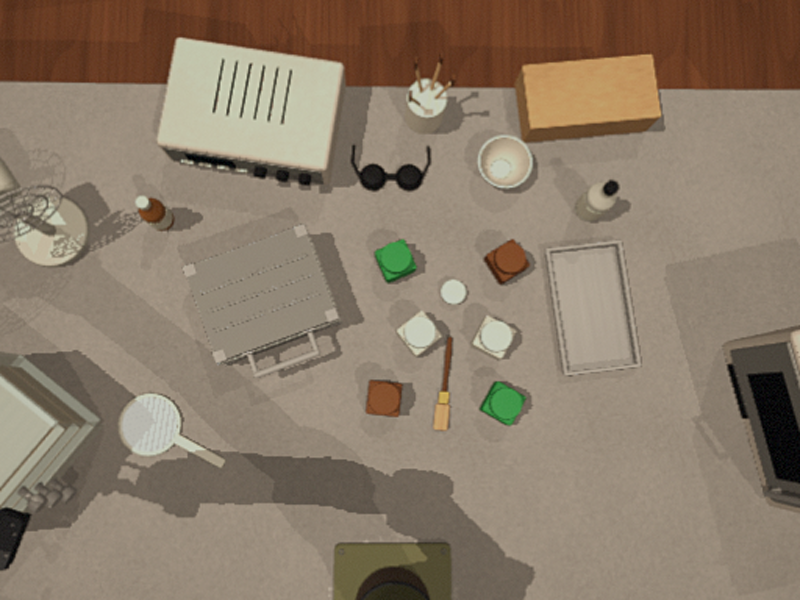

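View pics/side0.png

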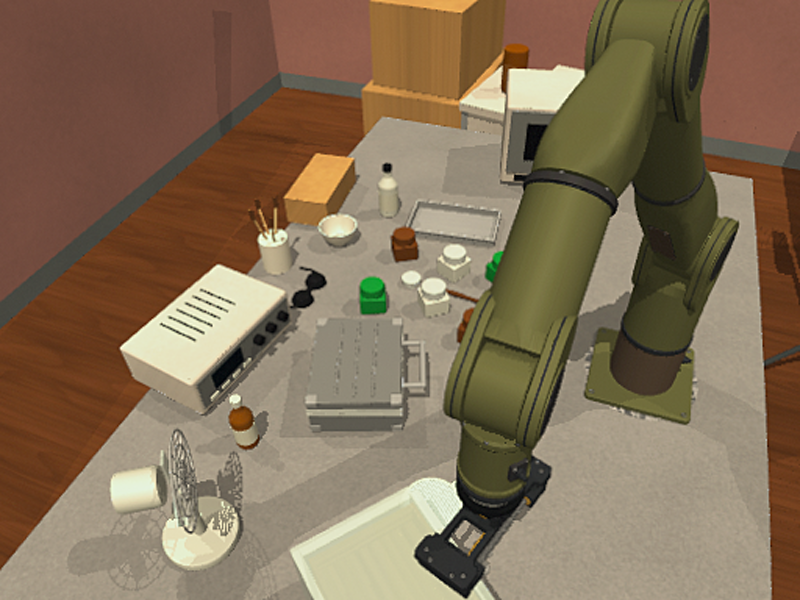

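Run:
```python
from h import *
s=snapshot('top');im=s['color']
c=im[140:290,110:310]; cv2.imwrite('pics/c1.png',cv2.cvtColor(cv2.resize(c,(800,600),interpolation=cv2.INTER_CUBIC),cv2.COLOR_RGB2BGR))
c=im[140:290,230:430]; cv2.imwrite('pics/c2.png',cv2.cvtColor(cv2.resize(c,(800,600),interpolation=cv2.INTER_CUBIC),cv2.COLOR_RGB2BGR))
```

```text
(no output)
```

View pics/c1.png

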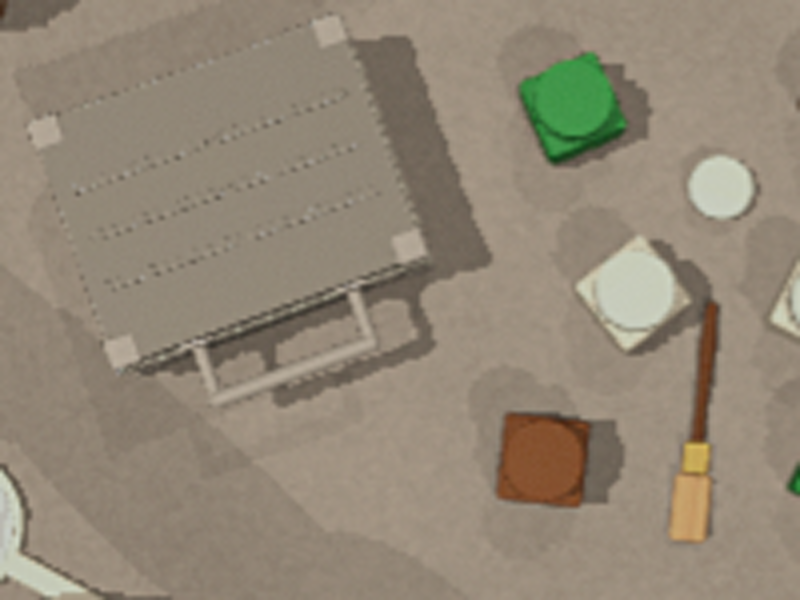

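View pics/c2.png

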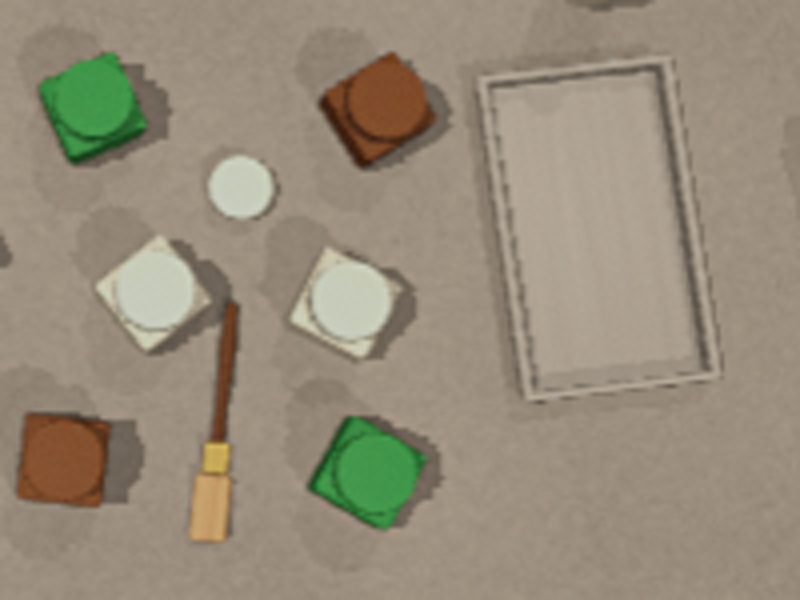

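Run:
```python
from h import *
np.set_printoptions(precision=4,suppress=True)
s=snapshot('top')
def w(o,p,z): return ray(s,[(p[0]+.5)/4-.5+o[0],(p[1]+.5)/4-.5+o[1]],z)[:2]
o1=(110,140);o2=(230,140)
L=np.array([w(o1,p,.09) for p in [(28,122),(338,10),(430,258),(115,370)]]);print('lid',L,[np.linalg.norm(L[i]-L[i-3]) for i in range(4)])
H=np.array([w(o1,p,.072) for p in [(213,400),(375,343)]]);print('handle',H,H.mean(0),np.linalg.norm(H[0]-H[1]))
d=H[1]-H[0];print('bar ang',np.degrees(np.arctan2(d[1],d[0])))
for o,c,q in [(o1,(634,289),[(576,288),(640,235),(690,298),(628,352)]),(o2,(351,301),[(290,322),(332,247),(403,290),(360,360)])]:
    Q=np.array([w(o,p,.046) for p in q]);print('jar',w(o,c,.068),Q.mean(0),[np.round(np.degrees(np.arctan2(*(Q[i]-Q[i-1])[::-1]))%90,1) for i in range(4)],[np.linalg.norm(Q[i]-Q[i-1]) for i in range(4)])
T=np.array([w(o2,p,.022) for p in [(478,78),(672,58),(720,376),(526,400)]]);print('tray',T,T.mean(0),[np.linalg.norm(T[i]-T[i-3]) for i in range(4)])
for n,o,p,z in [('tin',o1,(720,187),.018),('brush1',o1,(712,305),.01),('brush2',o1,(690,540),.01),('green1',o1,(572,104),.068),('brown1',o1,(545,460),.068),('brown2',o2,(387,100),.068),('green2',o2,(378,473),.068)]: print(n,w(o,p,z))
print('toner/pump/bowl',[ray(s,[x*.64,y*.64],z)[:2] for x,y,z in [(152,210,.1),(600,195,.13),(505,162,.05),(610,188,.15),(430,95,.1)]])
```

```text
lid [[0.5831 0.3611]
 [0.6612 0.1548]
 [0.4916 0.0911]
 [0.4167 0.2988]] [np.float64(0.22066373843403017), np.float64(0.1812174896459466), np.float64(0.22071406919375677), np.float64(0.17770493289512682)]
handle [[0.3974 0.2366]
 [0.4357 0.1286]] [0.4165 0.1826] 0.11459120779491176
bar ang -70.50491780458478
jar [ 0.4728 -0.0472] [ 0.472  -0.0483] [np.float64(38.9), np.float64(39.7), np.float64(38.1), np.float64(40.9)] [np.float64(0.057090798732664545), np.float64(0.05812471226612497), np.float64(0.05593590140227315), np.float64(0.0573131881112689)]
jar [ 0.4647 -0.1822] [ 0.4641 -0.1825] [np.float64(61.4), np.float64(60.1), np.float64(58.5), np.float64(57.5)] [np.float64(0.05499226072482094), np.float64(0.06052335475834951), np.float64(0.0575791370628406), np.float64(0.05776653914169697)]
tray [[ 0.6297 -0.2844]
 [ 0.6448 -0.4253]
 [ 0.4158 -0.4505]
 [ 0.3988 -0.3122]] [ 0.5223 -0.3681] [np.float64(0.14173517816839704), np.float64(0.23042362718834808), np.float64(0.13930499474469094), np.float64(0.23255718767663602)]
tin [ 0.5507 -0.1124]
brush1 [ 0.4668 -0.1065]
brush2 [ 0.3014 -0.0892]
green1 [ 0.6011 -0.0051]
brown1 [0.357  0.0136]
brown2 [ 0.6046 -0.2098]
green2 [ 0.348  -0.1983]
toner/pump/bowl [array([0.6784, 0.413 ]), array([ 0.7014, -0.3552]), array([ 0.7847, -0.2076]), array([ 0.708 , -0.3664]), array([ 0.89  , -0.0672])]
```

Run:
```python
from h import *
s=snapshot('top')
# map: rows x from .95 down to .15 ; cols y from .65 to -.75
sc=560
W=int(1.4*sc);Hh=int(.95*sc)
X=1.0-np.arange(Hh)/sc;Y=.65-np.arange(W)/sc
yy,xx=np.meshgrid(Y,X)
p=proj(s,np.stack([xx,yy,0*xx],-1)).astype(np.float32).reshape(Hh,W,2)
im=cv2.remap(s['color'],p[...,0],p[...,1],cv2.INTER_CUBIC)
im=cv2.cvtColor(im,cv2.COLOR_RGB2BGR)
for i in range(-7,7):
    c=int((.65-i*.1)*sc); cv2.line(im,(c,0),(c,Hh),(255,255,0) if i else (0,0,255),1); cv2.putText(im,f'{i/10}',(c,10),0,.35,(0,255,255),1)
for i in range(1,10):
    r=int((1-i*.1)*sc); cv2.line(im,(0,r),(W,r),(255,255,0),1); cv2.putText(im,f'{i/10}',(0,r),0,.35,(0,255,255),1)
cv2.imwrite('pics/ortho.png',im);print(im.shape)
```

```text
(532, 784, 3)
```

View pics/ortho.png

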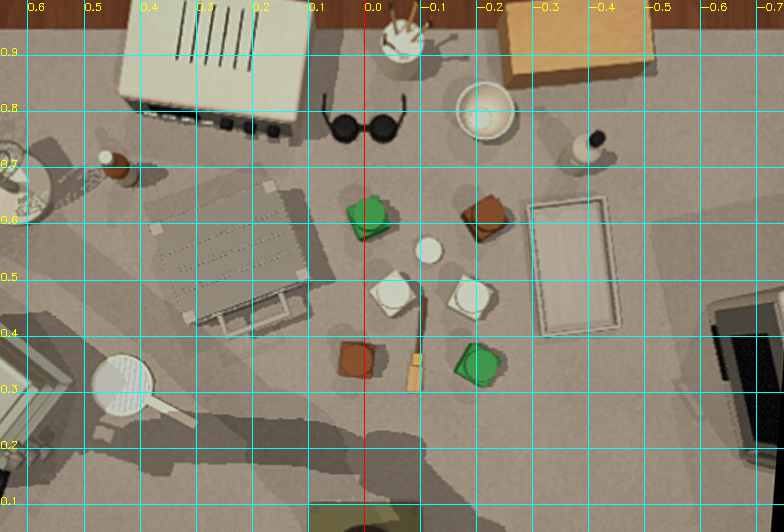

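```bash
cat >> h.py <<'E'
import sys
def down(az):  # tool z down, tool y at azimuth az deg
    a=np.radians(az); y=np.array([np.cos(a),np.sin(a),0]); z=np.array([0,0,-1.]); return np.stack([np.cross(y,z),y,z],1)
def lean(az_jaw,ang,side): # tilt about jaw axis so that the gripper body goes towards azimuth `side`
    Rd=down(az_jaw); s=np.radians(side); a=np.radians(ang)
    ax=np.cross([0,0,1],[np.cos(s),np.sin(s),0]); return R.from_rotvec(ax*a).as_matrix()@Rd
def cur(st=None):
    st=st or get_state(); Rm=R.from_quat(st['eef_rot']).as_matrix(); p=np.array(st['tool_pos']); return p,Rm,p+Rm[:,2]*-.019
def plan(g,Rt,n=None,flip=True):
    st=get_state();p0,R0,g0=cur(st); g=np.array(g,float)
    if flip:
        F=np.diag([-1.,-1,1]); 
        if R.from_matrix(R0.T@Rt@F).magnitude()<R.from_matrix(R0.T@Rt).magnitude(): Rt=Rt@F
    rv=R.from_matrix(R0.T@Rt).as_rotvec()
    n=n or int(max(np.ceil(np.degrees(np.abs(rv).max())/7.0),np.ceil(np.linalg.norm(g-g0)/.038),1))
    Rs=[R0@R.from_rotvec(rv*k/n).as_matrix() for k in range(n+1)]
    ps=[g0+(g-g0)*k/n+Rs[k][:,2]*.019 for k in range(n+1)]
    print(f"t={st['clock']:.1f} g0={np.round(g0*1000,1)} -> {np.round(g*1000,1)} open={st['opening']*88:.1f} F={np.round(st['contact_force'],1)} rot={np.round(np.degrees(rv),1)} n={n} q={np.round(st['q'],2)}")
    for k in range(n):
        t=Rs[k].T@(ps[k+1]-ps[k])*1000; print(','.join(f'{v:.0f}' if abs(v)>=8 else f'{v:.1f}' for v in [*t,*np.degrees(rv/n)]))
E
python3 - <<'E'
from h import *
plan([.4165,.1826,.15],down(20))
E
```

```text
t=1.1 g0=[194.1 594.1 257.7] -> [416.5 182.6 150. ] open=88.3 F=[ 0.  -0.3  0. ] rot=[ 0.  -0.  51.9] n=13 q=[-1.22  0.69 -0.19  1.57  0.16  0.9  -0.22]
-26,-25,8,0.0,-0.0,4.0
-28,-23,8,0.0,-0.0,4.0
-29,-21,8,0.0,-0.0,4.0
-31,-19,8,0.0,-0.0,4.0
-32,-17,8,0.0,-0.0,4.0
-33,-14,8,0.0,-0.0,4.0
-34,-12,8,0.0,-0.0,4.0
-35,-10,8,0.0,-0.0,4.0
-35,-7.2,8,0.0,-0.0,4.0
-36,-4.7,8,0.0,-0.0,4.0
-36,-2.3,8,0.0,-0.0,4.0
-36,0.3,8,0.0,-0.0,4.0
-36,2.8,8,0.0,-0.0,4.0
```

```bash
python3 -m creep '[-26,-25,4,0,0,4,-28,-23,4,0,0,4,-29,-21,4,0,0,4,-31,-19,4,0,0,4,-32,-17,4,0,0,4]'; python3 -m creep '[-33,-14,6,0,0,4,-34,-12,6,0,0,4,-35,-10,6,0,0,4,-35,-7,6,0,0,4,-36,-5,8,0,0,4]' 44
python3 - <<'E'
from h import *
plan([.4165,.1826,.13],down(20))
E
```

```text
clock: 1.47
tool_pos: [0.2746, 0.4402, 0.2176]
eef_rot: [0.326, 0.945, 0.006, -0.004]
contact_force: [0.3, -0.5, 0.2]
opening: 1.0
clock: 1.88
tool_pos: [0.3632, 0.2755, 0.1836]
eef_rot: [0.492, 0.871, 0.009, -0.004]
contact_force: [0.4, 0.8, 0.2]
opening: 0.645
t=1.9 g0=[363.2 275.2 202.6] -> [416.5 182.6 130. ] open=56.8 F=[0.4 0.8 0.2] rot=[ 0.5 -1.  11.1] n=4 q=[-0.7   0.57 -0.05  2.13  0.04  0.43 -0.24]
-27,-0.8,18,0.1,-0.2,2.8
-27,0.6,18,0.1,-0.2,2.8
-27,1.9,18,0.1,-0.2,2.8
-27,3.2,18,0.1,-0.2,2.8
```

Works almost lag-free. Continue to above the bar.

```bash
python3 -m creep '[-27,-1,18,0,0,2.8,-27,1,18,0.2,-0.3,2.8,-27,2,18,0.2,-0.3,2.8,-27,3,18,0,-0.3,2.8]'
python3 - <<'E'
from h import *
plan([.4165,.1826,.072],down(20))
s=snap('side','s1');print([(np.round(x['xy']),x['score']) for x in find_in('lid_handle','side')])
c=s['color'][170:290,190:350];cv2.imwrite('pics/s1.png',cv2.cvtColor(cv2.resize(c,(800,600),interpolation=cv2.INTER_CUBIC),cv2.COLOR_RGB2BGR))
E
```

```text
clock: 2.22
tool_pos: [0.4219, 0.1761, 0.1107]
eef_rot: [0.581, 0.814, 0.005, 0.002]
contact_force: [0.6, -0.3, -0.3]
opening: 0.497
t=2.2 g0=[421.7 176.  129.7] -> [416.5 182.6  72. ] open=43.7 F=[ 0.6 -0.3 -0.3] rot=[ 0.6 -0.1 -1. ] n=2 q=[-0.49  0.72 -0.01  2.19  0.04  0.23 -0.2 ]
3.9,-1.8,29,0.3,-0.1,-0.5
3.9,-1.6,29,0.3,-0.1,-0.5
[(array([228., 238.]), 0.61)]
```

View pics/s1.png

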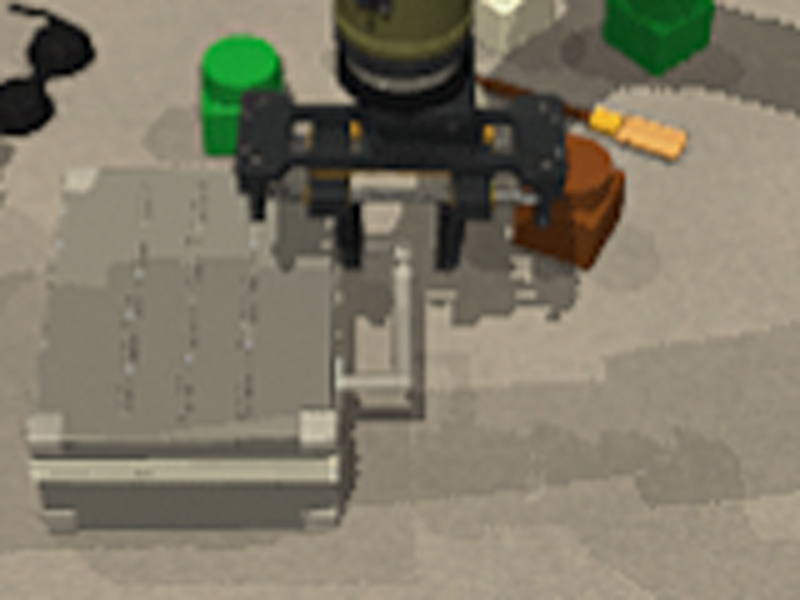

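```bash
python3 -m creep '[4,-2,19,0.3,0,-0.5,4,-2,19,0.3,0,-0.5,0,0,19,0,0,0]'; python3 -m creep '[0,0,0,0,0,0,0,0,0,0,0,0,0,0,0,0,0,0,0,0,0,0,0,0,0,0,0,0,0,0]' 0 15;  python3 - <<'E'
from h import *
plan([.4165,.1826,.072],down(20))
hin=np.array([.6204,.2568,.060]);x=np.array([np.cos(np.radians(20)),np.sin(np.radians(20)),0])
for th in np.arange(0,1.8,.125): print(round(th,3),np.round((hin+x*(-.217*np.cos(th)+.012*np.sin(th))+np.array([0,0,.217*np.sin(th)+.012*np.cos(th)]))*1000), np.round([ -217*np.cos(th)+12*np.sin(th)+217, 217*np.sin(th)+12*np.cos(th)-12]))
E
```

```text
clock: 2.57
tool_pos: [0.4191, 0.1797, 0.0536]
eef_rot: [0.577, 0.817, 0.002, 0.001]
contact_force: [-0.3, -0.1, 0.5]
opening: 0.502
clock: 2.98
tool_pos: [0.4179, 0.1829, 0.0542]
eef_rot: [0.575, 0.818, 0.002, -0.0]
contact_force: [-5.7, -2.8, -1.3]
opening: 0.144
t=3.0 g0=[417.9 182.9  73.2] -> [416.5 182.6  72. ] open=12.7 F=[-5.7 -2.8 -1.3] rot=[ 0.1 -0.1 -0.2] n=1 q=[-0.51  0.84 -0.01  2.2   0.04  0.1  -0.21]
0.2,-1.4,1.2,0.1,-0.1,-0.2
0.0 [416. 183.  72.] [0. 0.]
0.125 [419. 184.  99.] [ 3. 27.]
0.25 [426. 186. 125.] [10. 53.]
0.375 [435. 189. 151.] [19. 79.]
0.5 [447. 194. 175.] [ 32. 103.]
0.625 [462. 199. 197.] [ 48. 125.]
0.75 [479. 205. 217.] [ 66. 145.]
0.875 [498. 212. 234.] [ 87. 162.]
1.0 [520. 220. 249.] [110. 177.]
1.125 [543. 229. 261.] [134. 189.]
1.25 [567. 237. 270.] [160. 198.]
1.375 [592. 246. 275.] [187. 203.]
1.5 [617. 256. 277.] [214. 205.]
1.625 [643. 265. 276.] [241. 204.]
1.75 [668. 274. 271.] [267. 199.]
```

```bash
cat > lidp.py <<'E'
from h import *
hin=np.array([.6204,.2568,.060]);x=np.array([np.cos(np.radians(20)),np.sin(np.radians(20)),0])
st=get_state();p,Rm,g=cur(st); d=g-hin; xx=d@x; print('t',st['clock'],'F',np.round(st['contact_force'],1),'open',round(st['opening']*88,1),'r',np.hypot(xx,d[2])*1000,'th',th:=np.pi-np.arctan2(d[2],xx)-np.arctan2(12,217),'lat',d@np.array([-x[1],x[0],0])*1000)
gg=g
for k in range(1,11):
    t=th+k*.0625*float(sys.argv[1] if len(sys.argv)>1 else 1)
    n=hin+x*(-.217*np.cos(t)+.012*np.sin(t))+np.array([0,0,.217*np.sin(t)+.012*np.cos(t)])
    print(round(t,2),np.round(Rm.T@(n-gg)*1000,1)); gg=n
E
python3 -m creep '[0,1,-13,0,0,0,0,2,-13,0,0,0,0,2,-13,0,0,0,0,3,-13,0,0,0,0,4,-13,0,0,0]'; python3 lidp.py 1
```

```text
clock: 3.4
tool_pos: [0.4319, 0.1881, 0.1233]
eef_rot: [0.574, 0.819, 0.004, 0.002]
contact_force: [4.0, 2.2, -4.6]
opening: 0.124
t 3.4 F [ 4.   2.2 -4.6] open 10.9 r 217.03820022397005 th 0.3337536964021904 lat -0.11487902127276962
0.4 [  0.2   5.4 -12.5]
0.46 [  0.    6.4 -12. ]
0.52 [  0.    7.1 -11.5]
0.58 [  0.    7.9 -11.1]
0.65 [  0.    8.5 -10.6]
0.71 [  0.    9.2 -10. ]
0.77 [ 0.   9.8 -9.4]
0.83 [ 0.  10.4 -8.8]
0.9 [ 0.  10.9 -8.1]
0.96 [ 0.  11.4 -7.4]
```

```bash
python3 -m creep '[0,5,-12,0,0,0,0,6,-12,0,0,0,0,7,-12,0,0,0,0,8,-11,0,0,0,0,9,-10,0,0,0]';  python3 lidp.py 1
python3 - <<'E'
from h import *
snap('side','s2')
E
```

```text
clock: 3.82
tool_pos: [0.4738, 0.2038, 0.1893]
eef_rot: [0.574, 0.819, 0.016, 0.008]
contact_force: [7.6, 2.5, -11.6]
opening: 0.114
t 3.8167 F [  7.6   2.5 -11.6] open 10.1 r 215.65787810317818 th 0.7030411188241712 lat 0.2500720396528714
0.77 [ -0.2   8.8 -10.4]
0.83 [ 0.1 10.5 -8.6]
0.89 [ 0.1 11.  -7.9]
0.95 [ 0.1 11.5 -7.2]
1.02 [ 0.  11.9 -6.5]
1.08 [ 0.  12.3 -5.7]
1.14 [ 0.  12.7 -4.9]
1.2 [ 0.  12.9 -4.1]
1.27 [ 0.  13.2 -3.3]
1.33 [ 0.  13.4 -2.5]
```

View pics/s2.png

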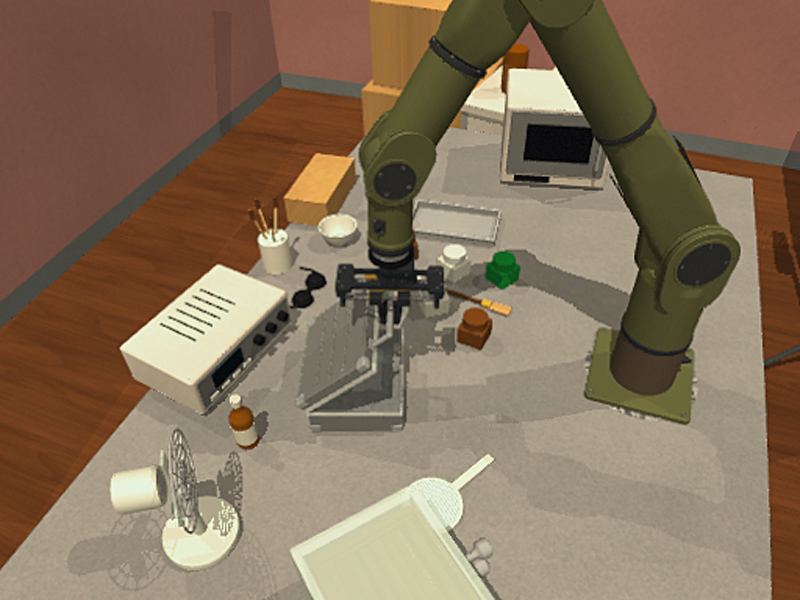

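```bash
python3 -m creep '[0,9,-10,0,0,0,0,10,-9,0,0,0,0,11,-8,0,0,0,0,11,-7,0,0,0,0,12,-6,0,0,0]' - 20; python3 lidp.py 1
```

```text
clock: 4.28
tool_pos: [0.5321, 0.2254, 0.2341]
eef_rot: [0.573, 0.819, 0.025, 0.013]
contact_force: [4.2, 2.4, -13.5]
opening: 0.114
t 4.2833 F [  4.2   2.4 -13.5] open 10.0 r 215.0769439237328 th 1.0590550089367947 lat 0.5736943519818228
1.12 [-0.5 11.8 -7. ]
1.18 [ 0.  12.9 -4.1]
1.25 [ 0.  13.2 -3.3]
1.31 [ 0.  13.4 -2.5]
1.37 [ 0.  13.5 -1.6]
1.43 [ 0.  13.6 -0.8]
1.5 [ 0.  13.6  0.1]
1.56 [-0.  13.5  0.9]
1.62 [-0.  13.5  1.8]
1.68 [-0.  13.3  2.6]
```

```bash
python3 -m creep '[0,12,-5,0,0,0,0,13,-5,0,0,0,0,13,-4,0,0,0,0,13,-3,0,0,0,0,13,-2,0,0,0]'; python3 lidp.py 1
```

```text
clock: 4.7
tool_pos: [0.5844, 0.2448, 0.2515]
eef_rot: [0.573, 0.82, 0.017, 0.008]
contact_force: [-0.3, 0.1, -1.8]
opening: 0.111
t 4.7 F [-0.3  0.1 -1.8] open 9.8 r 214.01174671972493 th 1.3340654343344172 lat 0.92350267051896
1.4 [-0.9 13.  -4.8]
1.46 [-0.  13.6 -0.7]
1.52 [-0.  13.6  0.1]
1.58 [-0.  13.5  1. ]
1.65 [-0.  13.5  1.8]
1.71 [-0.  13.3  2.7]
1.77 [-0.1 13.1  3.5]
1.83 [-0.1 12.9  4.3]
1.9 [-0.1 12.6  5.1]
1.96 [-0.1 12.2  5.9]
```

```bash
python3 -m creep '[0,13,-3,0,0,0,0,14,-1,0,0,0,0,14,0,0,0,0,0,14,1,0,0,0,0,13,1,0,0,0]'; python3 lidp.py 1;python3 - <<'E'
from h import *
snap('side','s3')
E
```

```text
clock: 5.12
tool_pos: [0.641, 0.2659, 0.2531]
eef_rot: [0.572, 0.82, 0.009, 0.002]
contact_force: [-1.5, -0.7, -4.1]
opening: 0.112
t 5.1167 F [-1.5 -0.7 -4.1] open 9.8 r 213.2022119734854 th 1.6195757808225368 lat 1.3556134887713298
1.68 [-1.4 13.9 -2.1]
1.74 [-0.1 13.3  2.9]
1.81 [-0.1 13.1  3.7]
1.87 [-0.1 12.8  4.5]
1.93 [-0.1 12.5  5.3]
1.99 [-0.1 12.1  6.1]
2.06 [-0.1 11.7  6.8]
2.12 [-0.1 11.3  7.5]
2.18 [-0.1 10.8  8.2]
2.24 [-0.1 10.3  8.9]
```

View pics/s3.png

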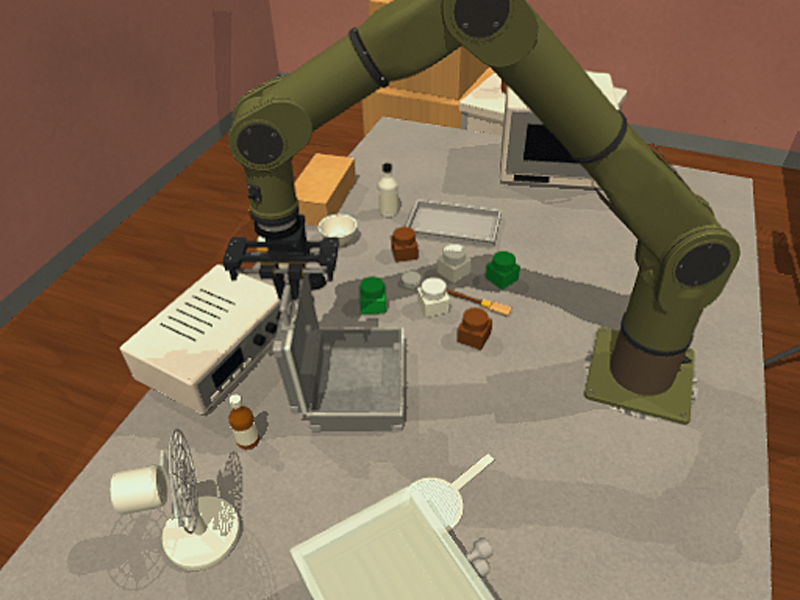

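```bash
python3 -m creep '[0,12,1,0,0,0,0,10,2,0,0,0,0,0,0,0,0,0]'; python3 lidp.py 1|head -1; python3 -m creep '[0,0,0,0,0,0,0,0,0,0,0,0,0,0,0,0,0,0,0,0,0,0,0,0]' 40; python3 lidp.py 1|head -1; python3 -m creep '[0,0,-15,0,0,0,0,0,-25,0,0,0,0,0,-25,0,0,0]';python3 lidp.py|head -1
python3 - <<'E'
from h import *
snap('side','s4');snap('top','t4')
E
```

```text
clock: 5.42
tool_pos: [0.6611, 0.2734, 0.2491]
eef_rot: [0.572, 0.82, 0.007, 0.001]
contact_force: [1.0, 1.3, 1.2]
opening: 0.103
t 5.4167 F [1.  1.3 1.2] open 9.0 r 212.61069840539068 th 1.7222715481253397 lat 1.576919227084289
clock: 5.75
tool_pos: [0.6586, 0.2724, 0.2502]
eef_rot: [0.572, 0.82, 0.007, 0.001]
contact_force: [0.4, -0.6, 0.6]
opening: 0.389
t 5.75 F [ 0.4 -0.6  0.6] open 34.2 r 213.1893577513095 th 1.708899133781948 lat 1.453705314314342
clock: 6.0
tool_pos: [0.6531, 0.2697, 0.311]
eef_rot: [0.572, 0.82, 0.0, -0.003]
contact_force: [-0.2, -0.4, -0.4]
opening: 0.456
t 6.0 F [-0.2 -0.4 -0.4] open 40.1 r 272.3224244085719 th 1.645018786613308 lat 0.8531453427758566
```

View pics/s4.png

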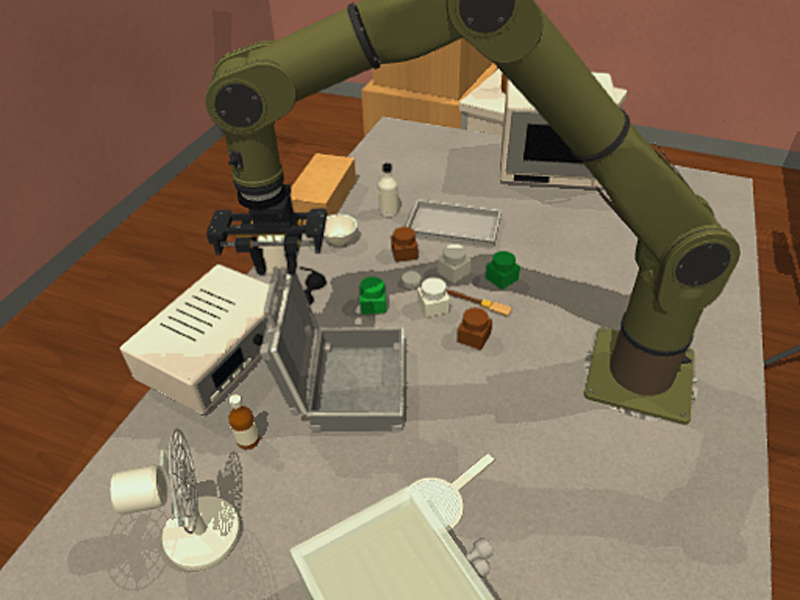

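View pics/t4.png

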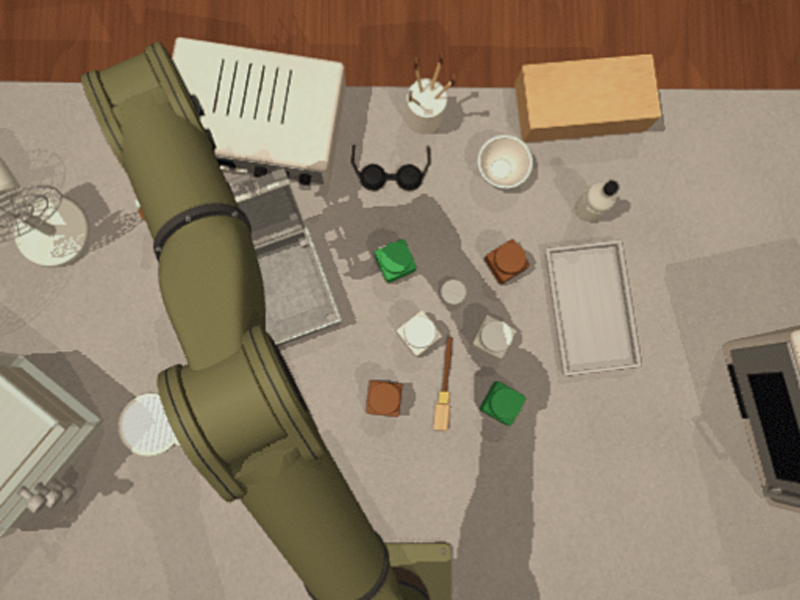

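Run:
```python
from h import *
plan([.473,-.0475,.20],down(129.5))
```

```text
t=6.1 g0=[655.8 270.7 334.7] -> [473.  -47.5 200. ] open=40.3 F=[0.5 0.6 1.5] rot=[ 0.2 -0.6 70.7] n=11 q=[-0.45  0.74 -0.02  1.18  0.01  1.21 -0.11]
-21,-26,12,0.0,-0.1,6.4
-24,-23,12,0.0,-0.1,6.4
-27,-20,12,0.0,-0.1,6.4
-29,-17,12,0.0,-0.1,6.4
-30,-14,12,0.0,-0.1,6.4
-32,-10,12,0.0,-0.1,6.4
-33,-6.7,12,0.0,-0.1,6.4
-33,-3.0,12,0.0,-0.1,6.4
-33,0.8,12,0.0,-0.1,6.4
-33,4.5,12,0.0,-0.1,6.4
-32,8,12,0.0,-0.1,6.4
```

```bash
python3 -m creep '[-21,-26,0,0,0,6.4,-24,-23,2,0,0,6.4,-27,-20,12,0,0,6.4,-29,-17,12,0,0,6.4,-30,-14,12,0,0,6.4]' 84; python3 -m creep '[-32,-10,12,0,0,6.4,-33,-7,12,0,0,6.4,-33,-3,12,0,0,6.4,-33,1,12,0,0,6.4,-33,4,12,0,0,6.4]'
python3 - <<'E'
from h import *
plan([.473,-.0475,.10],down(129.5))
E
```

```text
clock: 6.52
tool_pos: [0.5707, 0.1317, 0.2747]
eef_rot: [0.78, 0.626, 0.012, -0.003]
contact_force: [0.1, -0.3, -0.3]
opening: 0.807
clock: 6.93
tool_pos: [0.4773, -0.0167, 0.2082]
eef_rot: [0.927, 0.374, 0.011, -0.005]
contact_force: [0.0, -0.1, -0.4]
opening: 0.952
t=6.9 g0=[477.  -17.  227.2] -> [473.  -47.5 100. ] open=83.8 F=[ 0.  -0.1 -0.4] rot=[-0.1 -1.4  4.4] n=4 q=[-0.19  0.56  0.22  2.06 -0.26  0.54 -0.59]
-6.9,4.9,32,-0.0,-0.3,1.1
-6.6,5.0,32,-0.0,-0.3,1.1
-6.3,5.1,32,-0.0,-0.3,1.1
-6.0,5.2,32,-0.0,-0.3,1.1
```

```bash
python3 -m creep '[-7,5,32,0,0,1.1,-7,5,32,0,-0.4,1.1,-6,5,32,0,-0.4,1.1,-6,5,20,0,-0.4,1.1]'
python3 - <<'E'
from h import *
plan([.473,-.0475,.034],down(129.5))
s=snapshot('side');c=s['color'][130:250,210:370];cv2.imwrite('pics/s5.png',cv2.cvtColor(cv2.resize(c,(800,600),interpolation=cv2.INTER_CUBIC),cv2.COLOR_RGB2BGR))
E
```

```text
clock: 7.27
tool_pos: [0.4666, -0.0566, 0.0908]
eef_rot: [0.945, 0.328, 0.001, 0.001]
contact_force: [1.0, 1.2, -0.1]
opening: 0.955
t=7.3 g0=[466.5 -56.5 109.8] -> [473.  -47.5  34. ] open=84.0 F=[ 1.   1.2 -0.1] rot=[ 0.2 -0.1 -1.2] n=3 q=[-0.05  0.77  0.11  2.16 -0.35  0.23 -0.53]
3.5,-1.1,25,0.1,-0.0,-0.4
3.5,-1.1,25,0.1,-0.0,-0.4
3.6,-1.0,25,0.1,-0.0,-0.4
```

View pics/s5.png

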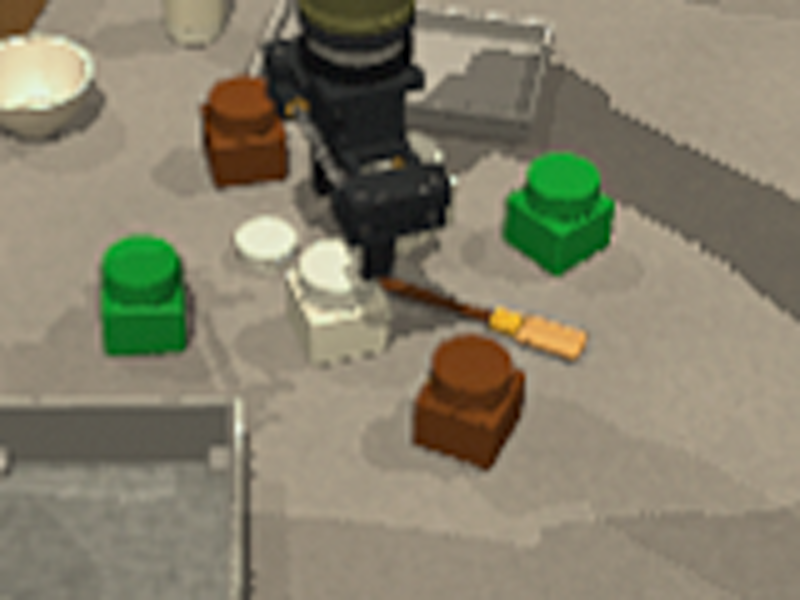

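```bash
python3 -m creep '[5,-2,0,0.2,0,-0.6,5,-2,0,0,0,-0.6,0,0,0,0,0,0]';  python3 - <<'E'
from h import *
plan([.473,-.0475,.034],down(129.5),3)
E
```

```text
clock: 7.57
tool_pos: [0.4693, -0.048, 0.0883]
eef_rot: [0.941, 0.338, -0.003, -0.001]
contact_force: [0.8, -0.2, 0.1]
opening: 0.953
t=7.6 g0=[469.5 -48.  107.3] -> [473.  -47.5  34. ] open=83.9 F=[ 0.8 -0.2  0.1] rot=[-0.3  0.3 -0. ] n=3 q=[-0.07  0.78  0.12  2.14 -0.34  0.24 -0.53]
1.2,0.8,24,-0.1,0.1,-0.0
1.1,0.7,24,-0.1,0.1,-0.0
1.1,0.7,24,-0.1,0.1,-0.0
```

```bash
python3 -m creep '[1,1,24,0,0,0,1,1,24,0,0,0,1,1,22,0,0,0,0,0,0,0,0,0]';  python3 - <<'E'
from h import *
plan([.473,-.0475,.034],down(129.5),1)
E
python3 -m creep '[0,0,0,0,0,0,0,0,0,0,0,0,0,0,0,0,0,0,0,0,0,0,0,0,0,0,0,0,0,0]' 0 25;python3 - <<'E'
from h import *
plan([.473,-.0475,.034],down(129.5),1)
E
```

```text
clock: 7.9
tool_pos: [0.481, -0.0443, 0.023]
eef_rot: [0.94, 0.342, 0.005, 0.001]
contact_force: [-0.5, 1.0, -0.7]
opening: 0.95
t=7.9 g0=[480.8 -44.3  42. ] -> [473.  -47.5  34. ] open=83.6 F=[-0.5  1.  -0.7] rot=[ 0.3 -0.5  0.5] n=1 q=[-0.03  0.91  0.04  2.14 -0.36  0.09 -0.52]
-8,-2.7,7.9,0.3,-0.5,0.5
clock: 8.32
tool_pos: [0.4839, -0.0421, 0.0289]
eef_rot: [0.939, 0.344, 0.008, 0.002]
contact_force: [0.0, 0.1, -2.5]
opening: 0.68
t=8.3 g0=[483.6 -42.1  47.9] -> [473.  -47.5  34. ] open=59.8 F=[ 0.   0.1 -2.5] rot=[ 0.6 -0.8  0.7] n=1 q=[-0.03  0.9   0.04  2.14 -0.36  0.09 -0.52]
-12,-3.1,14,0.6,-0.8,0.7
```

```bash
python3 -m creep '[0,0,0,0,0,0,-4,-1,6,0.3,-0.4,0.4,-4,-1,6,0.3,-0.4,0.3,-3,-1,4,0,0,0]' 84;  python3 - <<'E'
from h import *
plan([.473,-.0475,.032],down(129.5),1)
E
python3 -m creep '[0,0,0,0,0,0]'
python3 - <<'E'
from h import *
plan([.473,-.0475,.032],down(129.5),1)
s=snapshot('side');c=s['color'][130:250,210:370];cv2.imwrite('pics/s6.png',cv2.cvtColor(cv2.resize(c,(800,600),interpolation=cv2.INTER_CUBIC),cv2.COLOR_RGB2BGR))
E
```

```text
clock: 8.65
tool_pos: [0.4754, -0.0473, 0.0141]
eef_rot: [0.941, 0.338, 0.002, 0.001]
contact_force: [1.0, -0.3, 0.6]
opening: 0.944
t=8.7 g0=[475.3 -47.3  33.1] -> [473.  -47.5  32. ] open=83.1 F=[ 1.  -0.3  0.6] rot=[ 0.2 -0.2 -0. ] n=1 q=[-0.02  0.93  0.03  2.15 -0.37  0.06 -0.51]
-2.0,-1.4,1.1,0.2,-0.2,-0.0
clock: 8.73
tool_pos: [0.4739, -0.0478, 0.0132]
eef_rot: [0.941, 0.337, 0.001, 0.001]
contact_force: [-0.5, -0.1, 0.4]
opening: 0.954
t=8.7 g0=[473.9 -47.8  32.2] -> [473.  -47.5  32. ] open=83.9 F=[-0.5 -0.1  0.4] rot=[ 0.1 -0.1 -0.1] n=1 q=[-0.01  0.93  0.03  2.15 -0.37  0.06 -0.51]
-0.5,-0.8,0.2,0.1,-0.1,-0.1
```

View pics/s6.png

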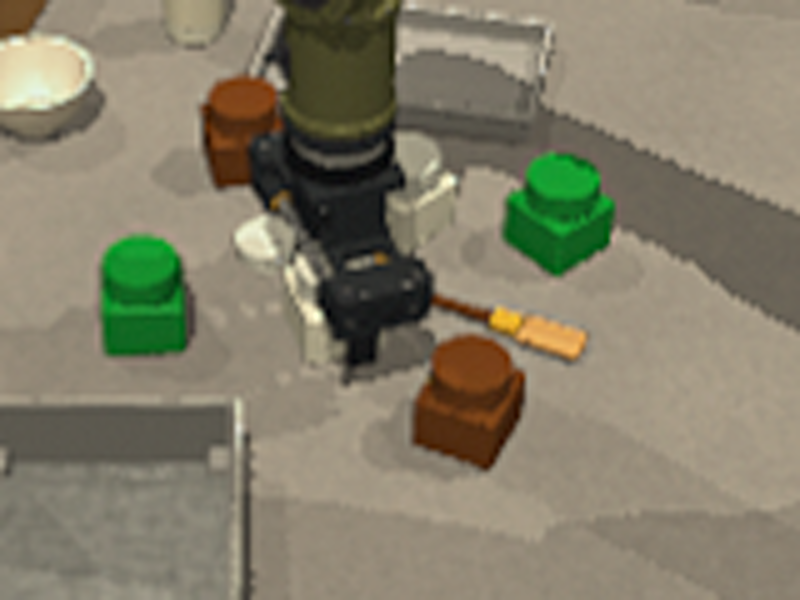

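```bash
python3 -m creep '[0,0,0,0,0,0,0,0,0,0,0,0,0,0,0,0,0,0,0,0,0,0,0,0]' 0 35;python3 - <<'E'
from h import *
plan([.473,-.0475,.15],down(129.5))
E
```

```text
clock: 9.12
tool_pos: [0.4742, -0.048, 0.0129]
eef_rot: [0.941, 0.337, 0.001, 0.001]
contact_force: [1.1, -0.9, -1.0]
opening: 0.681
t=9.1 g0=[474.2 -48.   31.9] -> [473.  -47.5 150. ] open=59.9 F=[ 1.1 -0.9 -1. ] rot=[ 0.1 -0.1 -0.1] n=4 q=[-0.01  0.93  0.03  2.15 -0.37  0.06 -0.51]
-0.1,-0.2,-30,0.0,-0.0,-0.0
-0.1,-0.3,-30,0.0,-0.0,-0.0
-0.1,-0.3,-30,0.0,-0.0,-0.0
-0.1,-0.3,-30,0.0,-0.0,-0.0
```

```bash
python3 -m creep '[0,0,-30,0,0,0,0,0,-35,0,0,0,0,0,-38,0,0,0,0,0,-30,0,0,0]';python3 - <<'E'
from h import *
plan([.34,-.39,.18],down(130))
E
```

```text
clock: 9.45
tool_pos: [0.4697, -0.0472, 0.1435]
eef_rot: [0.941, 0.337, -0.006, -0.003]
contact_force: [0.1, -0.7, -2.5]
opening: 0.681
t=9.4 g0=[469.9 -47.3 162.5] -> [ 340. -390.  180.] open=59.9 F=[ 0.1 -0.7 -2.5] rot=[-0.6  0.6 -0.6] n=10 q=[-0.12  0.68  0.2   2.11 -0.33  0.4  -0.54]
-32,18,-1.6,-0.1,0.1,-0.1
-32,18,-1.6,-0.1,0.1,-0.1
-32,18,-1.7,-0.1,0.1,-0.1
-32,18,-1.7,-0.1,0.1,-0.1
-32,18,-1.7,-0.1,0.1,-0.1
-32,18,-1.7,-0.1,0.1,-0.1
-32,18,-1.7,-0.1,0.1,-0.1
-32,18,-1.7,-0.1,0.1,-0.1
-32,18,-1.7,-0.1,0.1,-0.1
-32,18,-1.7,-0.1,0.1,-0.1
```

```bash
python3 -m creep '[-32,18,-2,0,0,0,-32,18,-2,0,0,0,-32,18,-2,0,0,0,-32,18,-2,0,0,0,-32,18,-2,0,0,0]';python3 -m creep '[-32,18,-2,0,0,0,-32,18,-2,0,0,0,-32,18,-2,0,0,0,-32,18,-2,0,0,0]'
python3 - <<'E'
from h import *
plan([.34,-.39,.18],lean(130,35,40))
plan([.34,-.39,.18],lean(130,35,-140))
E
```

```text
clock: 9.87
tool_pos: [0.4126, -0.2112, 0.1597]
eef_rot: [0.936, 0.352, 0.002, -0.003]
contact_force: [0.0, -0.4, -2.6]
opening: 0.676
clock: 10.2
tool_pos: [0.3593, -0.3543, 0.1669]
eef_rot: [0.936, 0.353, 0.002, -0.004]
contact_force: [1.3, -0.6, -2.4]
opening: 0.68
t=10.2 g0=[ 359.2 -354.5  185.9] -> [ 340. -390.  180.] open=59.9 F=[ 1.3 -0.6 -2.4] rot=[  0.1 -35.3   1.4] n=6 q=[ 0.63  0.65  0.1   2.   -0.14  0.5  -0.01]
-8,2.3,0.8,0.0,-5.9,0.2
-8,2.4,1.5,0.0,-5.9,0.2
-7.9,2.4,2.1,0.0,-5.9,0.2
-7.7,2.4,2.7,0.0,-5.9,0.2
-7.3,2.4,3.3,0.0,-5.9,0.2
-7.0,2.4,3.8,0.0,-5.9,0.2
t=10.2 g0=[ 359.2 -354.5  185.9] -> [ 340. -390.  180.] open=59.9 F=[ 1.3 -0.6 -2.4] rot=[-0.7 34.7  1.2] n=5 q=[ 0.63  0.65  0.1   2.   -0.14  0.5  -0.01]
-5.3,2.9,1.0,-0.1,6.9,0.2
-5.4,2.9,0.1,-0.1,6.9,0.2
-5.3,2.9,-0.9,-0.1,6.9,0.2
-5.2,2.9,-1.8,-0.1,6.9,0.2
-4.9,3.0,-2.6,-0.1,6.9,0.2
```

```bash
python3 -m creep '[-8,2,1,0,-5.9,0.2,-8,2,1,0,-5.9,0.2,-8,2,2,0,-5.9,0.2]'
python3 - <<'E'
from h import *
plan([.34,-.39,.18],lean(130,75,40))
E
```

```text
clock: 10.45
tool_pos: [0.3171, -0.4038, 0.1689]
eef_rot: [0.937, 0.311, -0.15, 0.053]
contact_force: [-0.4, 0.4, -2.8]
opening: 0.679
t=10.4 g0=[ 321.8 -400.1  186.9] -> [ 340. -390.  180.] open=59.8 F=[-0.4  0.4 -2.8] rot=[ -2.2 -56.7  -2.5] n=9 q=[ 0.36  0.74  0.45  1.97  0.03  0.55 -0.25]
0.3,0.4,-0.1,-0.2,-6.3,-0.3
0.3,0.4,-0.4,-0.2,-6.3,-0.3
0.3,0.4,-0.6,-0.2,-6.3,-0.3
0.2,0.4,-0.9,-0.2,-6.3,-0.3
0.1,0.4,-1.1,-0.2,-6.3,-0.3
-0.0,0.5,-1.4,-0.2,-6.3,-0.3
-0.2,0.5,-1.6,-0.2,-6.3,-0.3
-0.3,0.5,-1.8,-0.2,-6.3,-0.3
-0.5,0.5,-2.0,-0.2,-6.3,-0.3
```

```bash
python3 -m creep '[0,0,0,0,-6.5,-0.3,0,0,0,0,-6.5,-0.3,0,0,-1,0,-6.5,-0.3,0,0,-1,0,-6.5,-0.3,0,0,-1,0,-6.5,-0.3]'
python3 - <<'E'
from h import *
plan([.34,-.39,.18],lean(130,75,40))
E
```

```text
clock: 10.87
tool_pos: [0.3167, -0.4068, 0.1757]
eef_rot: [0.851, 0.288, -0.415, 0.143]
contact_force: [-0.3, -1.5, -2.5]
opening: 0.681
t=10.9 g0=[ 328.6 -397.6  187.3] -> [ 340. -390.  180.] open=59.9 F=[-0.3 -1.5 -2.5] rot=[ -2.2 -22.9  -1.3] n=4 q=[-0.05  1.09  0.8   1.87  0.2   0.76 -0.54]
1.7,0.4,-1.7,-0.5,-5.7,-0.3
1.5,0.4,-2.0,-0.5,-5.7,-0.3
1.3,0.5,-2.3,-0.5,-5.7,-0.3
1.0,0.5,-2.6,-0.5,-5.7,-0.3
```

```bash
python3 -m creep '[1,0,-2,-0.5,-5.7,-0.3,1,0,-2,-0.5,-5.7,-0.3,1,0,-2,-0.5,-5.7,-0.3,1,0,-2,-0.5,-5.7,-0.3]'
python3 - <<'E'
from h import *
plan([.34,-.39,.06],lean(130,75,40))
snap('side','s7');snap('top','t7')
E
```

```text
clock: 11.2
tool_pos: [0.3314, -0.398, 0.1719]
eef_rot: [0.742, 0.274, -0.574, 0.214]
contact_force: [-0.6, -0.1, -2.4]
opening: 0.681
t=11.2 g0=[ 345.3 -386.   176.6] -> [ 340. -390.   60.] open=59.9 F=[-0.6 -0.1 -2.4] rot=[0.7 0.5 0.1] n=4 q=[-0.2   1.39  0.91  1.77  0.28  0.94 -0.67]
28,-0.2,9,0.2,0.1,0.0
28,-0.2,9,0.2,0.1,0.0
28,-0.2,9,0.2,0.1,0.0
28,-0.2,9,0.2,0.1,0.0
```

View pics/s7.png

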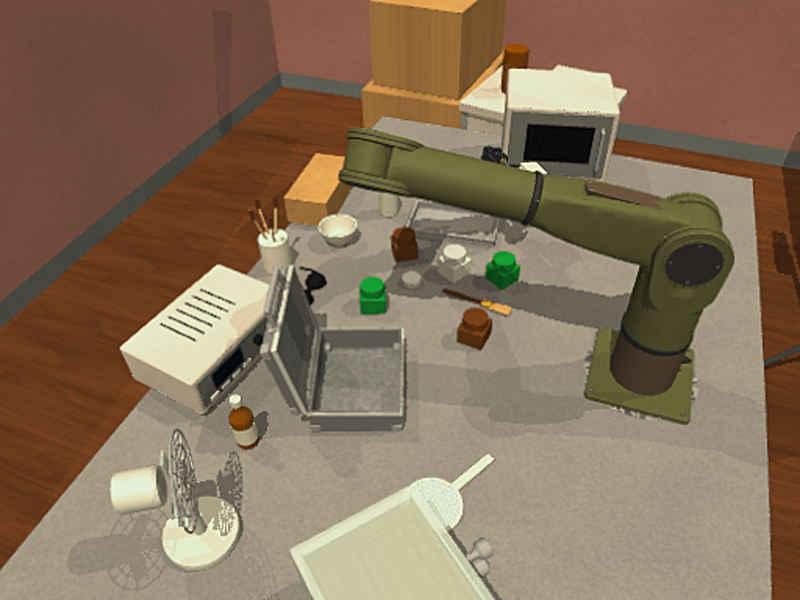

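View pics/t7.png

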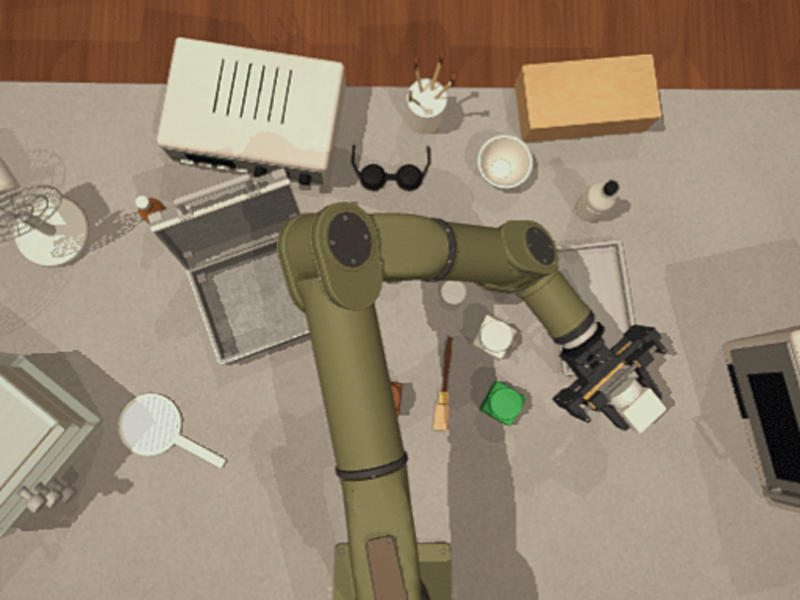

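Run:
```python
from h import *
plan([.265,-.46,.10],lean(130,75,40))
```

```text
t=11.3 g0=[ 345.4 -384.4  171.1] -> [ 265. -460.  100.] open=59.7 F=[ 0.7  0.5 -3.1] rot=[0.7 0.5 0.6] n=4 q=[-0.2   1.39  0.9   1.77  0.27  0.93 -0.67]
10,1.2,31,0.2,0.1,0.2
10,1.3,31,0.2,0.1,0.2
10,1.3,31,0.2,0.1,0.2
10,1.4,31,0.2,0.1,0.2
```

```bash
python3 -m creep '[10,1,31,0.2,0.1,0.2,10,1,31,0.2,0.1,0.2,10,1,31,0.2,0.1,0.2,10,1,31,0.2,0.1,0.2]'
python3 - <<'E'
from h import *
plan([.265,-.46,.042],lean(130,75,40))
snap('side','s8')
EOF=0
E
```

```text
clock: 11.63
tool_pos: [0.259, -0.4729, 0.0937]
eef_rot: [0.752, 0.274, -0.56, 0.214]
contact_force: [0.7, 0.2, -2.5]
opening: 0.677
t=11.6 g0=[ 272.8 -460.9   99. ] -> [ 265. -460.   42.] open=59.6 F=[ 0.7  0.2 -2.5] rot=[ 0.9 -1.3 -0.6] n=2 q=[-0.06  1.52  0.9   1.84  0.29  0.65 -0.74]
26,-3.4,11,0.4,-0.6,-0.3
27,-3.2,10,0.4,-0.6,-0.3
```

View pics/s8.png

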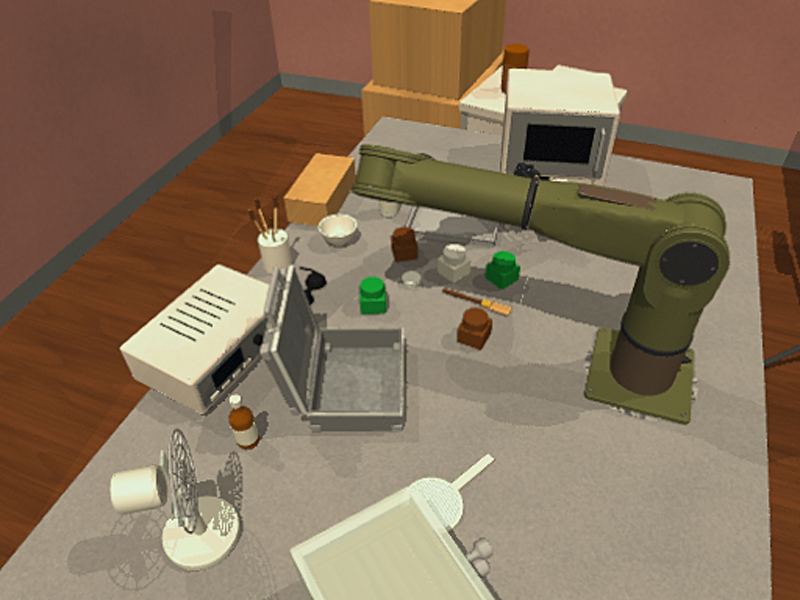

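Run:
```python
from h import *
snap('top','t8')
```

```text
(no output)
```

View pics/t8.png

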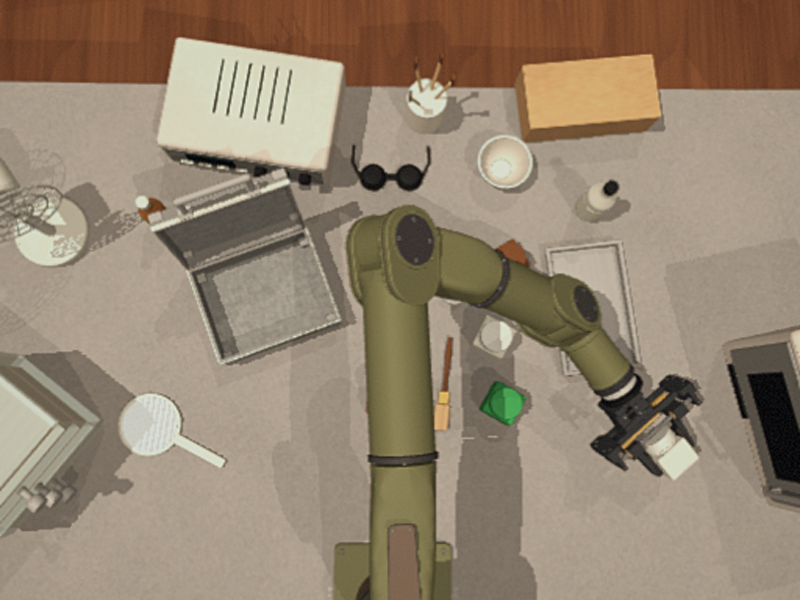

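```bash
python3 -m creep '[26,-3,11,0.4,-0.6,-0.3,22,-3,8,0.4,-0.6,-0.3,0,0,0,0,0,0]'
python3 - <<'E'
from h import *
plan([.265,-.46,.036],lean(130,75,40))
E
```

```text
clock: 11.98
tool_pos: [0.2469, -0.4739, 0.0442]
eef_rot: [0.751, 0.266, -0.569, 0.205]
contact_force: [-0.1, 0.4, -3.8]
opening: 0.676
t=12.0 g0=[ 261.  -462.3   49.3] -> [ 265. -460.   36.] open=59.5 F=[-0.1  0.4 -3.8] rot=[-0.7 -0.5 -0.5] n=1 q=[-0.03  1.61  0.86  1.79  0.25  0.67 -0.78]
14,0.9,-0.8,-0.7,-0.5,-0.5
```

```bash
python3 -m creep '[8,1,-1,-0.5,-0.5,-0.5,4,0,0,0,0,0,0,0,0,0,0,0]'
python3 - <<'E'
from h import *
plan([.265,-.46,.036],lean(130,75,40))
E
```

```text
clock: 12.23
tool_pos: [0.2533, -0.4729, 0.0362]
eef_rot: [0.748, 0.27, -0.57, 0.208]
contact_force: [0.8, 0.2, -2.5]
opening: 0.676
t=12.2 g0=[ 267.3 -461.2   41.2] -> [ 265. -460.   36.] open=59.5 F=[ 0.8  0.2 -2.5] rot=[-0.1 -0.4 -0.3] n=1 q=[-0.04  1.62  0.86  1.78  0.25  0.67 -0.78]
4.6,-2.4,2.4,-0.1,-0.4,-0.3
```

```bash
python3 -m creep '[4,0,1,0,0,0,3,0,0,0,0,0,0,0,0,0,0,0]'
python3 - <<'E'
from h import *
plan([.265,-.46,.036],lean(130,75,40))
E
```

```text
clock: 12.48
tool_pos: [0.2555, -0.4727, 0.0329]
eef_rot: [0.748, 0.269, -0.569, 0.21]
contact_force: [0.5, -1.5, -2.8]
opening: 0.68
t=12.5 g0=[ 269.5 -460.9   37.9] -> [ 265. -460.   36.] open=59.8 F=[ 0.5 -1.5 -2.8] rot=[-0.  -0.3 -0.5] n=1 q=[-0.04  1.63  0.86  1.77  0.25  0.68 -0.79]
0.9,-3.6,3.3,-0.0,-0.3,-0.5
```

```bash
python3 -m creep '[2,0,0,0,0,0,0,0,0,0,0,0,0,0,0,0,0,0,0,0,0,0,0,0]' 68
python3 - <<'E'
from h import *
st=get_state();print(st['contact_force'],st['opening'])
s=snap('top');c=s['color'][200:320,340:500];cv2.imwrite('pics/t9.png',cv2.cvtColor(cv2.resize(c,(800,600),interpolation=cv2.INTER_CUBIC),cv2.COLOR_RGB2BGR))
E
```

```text
clock: 12.82
tool_pos: [0.2559, -0.4729, 0.0339]
eef_rot: [0.748, 0.267, -0.57, 0.211]
contact_force: [0.4, 0.1, 0.2]
opening: 0.768
[0.4032659  0.08542488 0.18471579] 0.7678565376727206
```

View pics/t9.png

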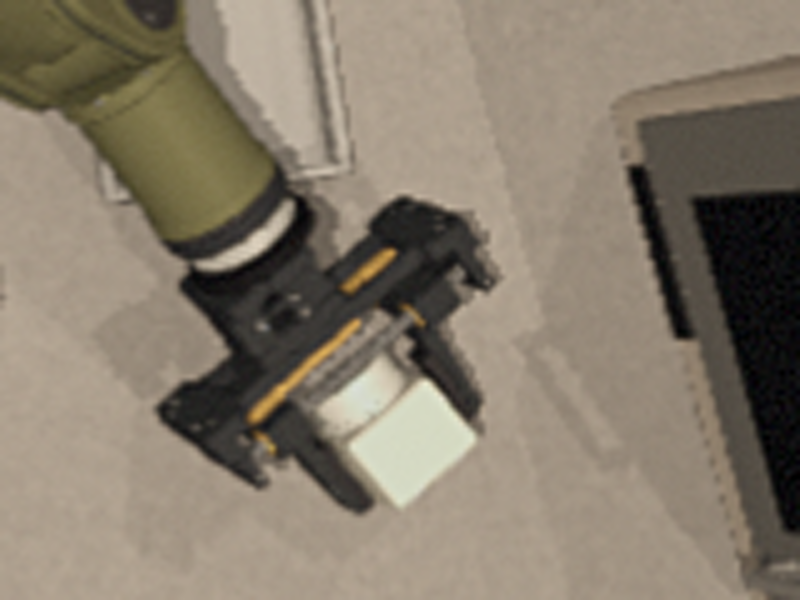

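```bash
python3 -m creep '[-10,0,-6,0,0,0,-25,0,-12,0,0,0,-36,0,-12,0,0,0,-36,0,-12,0,0,0]' 86
python3 - <<'E'
from h import *
s=snap('top');c=s['color'][200:320,340:500];cv2.imwrite('pics/t10.png',cv2.cvtColor(cv2.resize(c,(800,600),interpolation=cv2.INTER_CUBIC),cv2.COLOR_RGB2BGR))
def w(p,z): return ray(s,[340+(p[0]+.5)/5-.5,200+(p[1]+.5)/5-.5],z)
Q=np.array([w(p,.06) for p in [(425,377),(477,436),(402,508),(347,446)]]);print(Q,Q.mean(0),[np.degrees(np.arctan2(*(Q[i]-Q[i-1])[1::-1])) for i in range(4)],[np.linalg.norm(Q[i]-Q[i-1]) for i in range(4)])
plan([.25,-.475,.13],lean(130,-20,40))
E
```

```text
clock: 13.2
tool_pos: [0.2638, -0.4625, 0.1456]
eef_rot: [0.746, 0.271, -0.572, 0.207]
contact_force: [0.9, -0.2, 0.2]
opening: 0.978
[[ 0.30168667 -0.47292202  0.06      ]
 [ 0.27010706 -0.49971124  0.06      ]
 [ 0.23187951 -0.45698337  0.06      ]
 [ 0.26480959 -0.42862349  0.06      ]] [ 0.26712071 -0.46456003  0.06      ] [np.float64(-50.22372026901333), np.float64(-139.69181524666877), np.float64(131.81819225754754), np.float64(40.73552485282676)] [np.float64(0.057639215511227436), np.float64(0.04141176311786441), np.float64(0.057332506657997453), np.float64(0.043458858051007056)]
t=13.2 g0=[ 277.8 -452.   159.7] -> [ 250. -475.  130.] open=85.9 F=[-1.6  0.4  6.7] rot=[ 0.3 95.2 -0.5] n=14 q=[-0.08  1.44  0.94  1.86  0.32  0.72 -0.69]
3.6,-0.0,2.9,0.0,6.8,-0.0
3.3,-0.0,3.0,0.0,6.8,-0.0
2.9,-0.0,3.1,0.0,6.8,-0.0
2.5,-0.0,3.2,0.0,6.8,-0.0
2.1,-0.0,3.2,0.0,6.8,-0.0
1.7,-0.0,3.2,0.0,6.8,-0.0
1.3,-0.0,3.1,0.0,6.8,-0.0
0.9,-0.0,2.9,0.0,6.8,-0.0
0.6,-0.0,2.8,0.0,6.8,-0.0
0.3,-0.0,2.5,0.0,6.8,-0.0
-0.0,-0.0,2.3,0.0,6.8,-0.0
-0.3,-0.0,2.0,0.0,6.8,-0.0
-0.6,-0.0,1.7,0.0,6.8,-0.0
-0.7,-0.0,1.3,0.0,6.8,-0.0
```

View pics/t10.png

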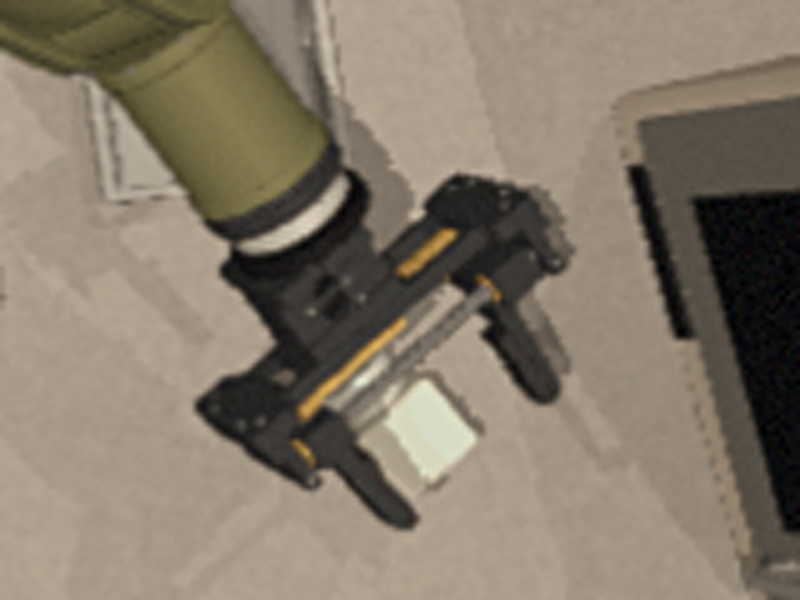

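```bash
python3 -m creep '[3,0,2,0,6.8,0,3,0,2,0,6.8,0,3,0,2,0,6.8,0,2,0,2,0,6.8,0,2,0,2,0,6.8,0]';python3 -m creep '[2,0,2,0,6.8,0,2,0,2,0,6.8,0,1,0,1,0,6.8,0,1,0,1,0,6.8,0,0,0,1,0,6.8,0]'
python3 - <<'E'
from h import *
plan([.266,-.464,.13],lean(130,-20,40))
E
```

```text
clock: 13.67
tool_pos: [0.2648, -0.4627, 0.1374]
eef_rot: [0.879, 0.325, -0.326, 0.121]
contact_force: [-0.2, 0.0, -0.7]
opening: 0.976
clock: 14.08
tool_pos: [0.2655, -0.4617, 0.1369]
eef_rot: [0.936, 0.348, -0.051, 0.025]
contact_force: [-0.6, -0.1, -0.9]
opening: 0.978
t=14.1 g0=[ 266.9 -460.2  155.8] -> [ 266. -464.  130.] open=86.1 F=[-0.6 -0.1 -0.9] rot=[ 0.5 26.5  1. ] n=4 q=[ 0.84  0.72  0.09  1.97  0.12  0.43 -0.06]
2.1,0.5,6.4,0.1,6.6,0.2
1.4,0.5,6.3,0.1,6.6,0.2
0.6,0.5,6.2,0.1,6.6,0.2
-0.1,0.5,6.0,0.1,6.6,0.2
```

```bash
python3 -m creep '[2,0,6,0,6.6,0.2,1,0,6,0,6.6,0.2,1,0,6,0,6.6,0.2,0,0,6,0,6.6,0.2]'
python3 - <<'E'
from h import *
plan([.266,-.464,.030],lean(130,-20,40))
s=snap('top');c=s['color'][200:320,340:500];cv2.imwrite('pics/t11.png',cv2.cvtColor(cv2.resize(c,(800,600),interpolation=cv2.INTER_CUBIC),cv2.COLOR_RGB2BGR))
E
```

```text
clock: 14.42
tool_pos: [0.2662, -0.4614, 0.1215]
eef_rot: [0.925, 0.339, 0.166, -0.05]
contact_force: [0.5, 0.2, -1.1]
opening: 0.978
t=14.4 g0=[ 261.  -465.3  139.3] -> [ 266. -464.   30.] open=86.1 F=[ 0.5  0.2 -1.1] rot=[1.1 0.1 0.4] n=3 q=[ 1.41  0.83 -0.41  1.88 -0.08  0.55  0.31]
-11,-0.1,35,0.4,0.0,0.1
-11,0.1,35,0.4,0.0,0.1
-11,0.4,35,0.4,0.0,0.1
```

View pics/t11.png

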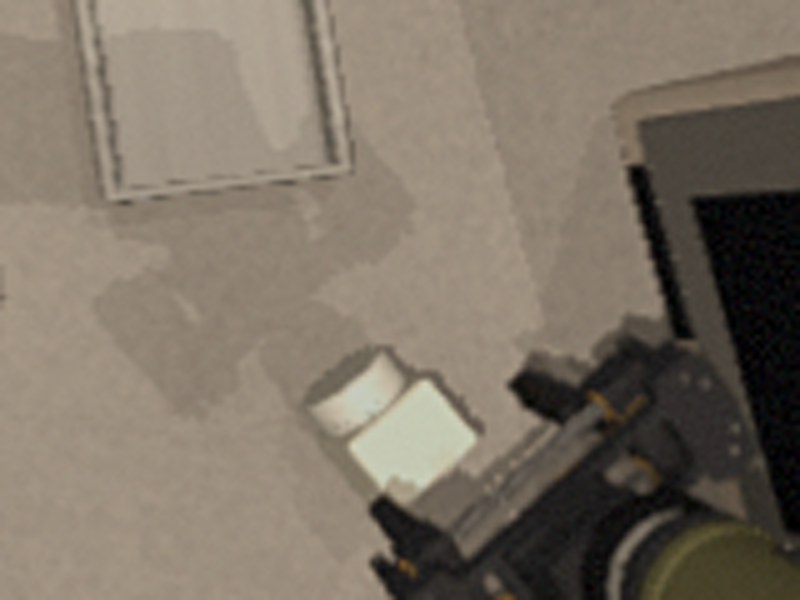

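```bash
python3 -m creep '[-11,0,35,0.4,0,0.1,-11,0,30,0.4,0,0.1,-3,0,10,0,0,0,0,0,0,0,0,0]'
python3 - <<'E'
from h import *
plan([.266,-.464,.030],lean(130,-20,40))
E
```

```text
clock: 14.8
tool_pos: [0.2469, -0.4714, 0.0361]
eef_rot: [0.932, 0.321, 0.161, -0.056]
contact_force: [0.9, 0.0, 0.2]
opening: 0.978
t=14.8 g0=[ 241.9 -475.3   54. ] -> [ 266. -464.   30.] open=86.1 F=[0.9 0.  0.2] rot=[ 0.6  0.4 -1.9] n=1 q=[ 1.41  0.97 -0.37  1.88 -0.06  0.42  0.33]
17,5.7,31,0.6,0.4,-1.9
```

```bash
python3 -m creep '[6,2,8,0.3,0.2,-0.9,6,2,8,0.3,0.2,-0.9,4,1,8,0,0,0,0,0,0,0,0,0]'
python3 - <<'E'
from h import *
plan([.266,-.464,.030],lean(130,-20,40))
E
```

```text
clock: 15.13
tool_pos: [0.2728, -0.4582, 0.0211]
eef_rot: [0.924, 0.341, 0.162, -0.059]
contact_force: [1.0, 0.7, 0.7]
opening: 0.978
t=15.1 g0=[ 267.9 -462.4   39. ] -> [ 266. -464.   30.] open=86.0 F=[1.  0.7 0.7] rot=[-0.1  0.2  0.5] n=1 q=[ 1.37  1.   -0.38  1.88 -0.05  0.39  0.32]
-5.3,0.0,7.6,-0.1,0.2,0.5
```

```bash
python3 -m creep '[-4,0,7,0,0,0.4,0,0,0,0,0,0]'
python3 - <<'E'
from h import *
plan([.266,-.464,.030],lean(130,-20,40))
E
python3 -m creep '[0,0,0,0,0,0,0,0,0,0,0,0,0,0,0,0,0,0,0,0,0,0,0,0]' 0 35
python3 - <<'E'
from h import *
plan([.266,-.464,.14],lean(130,-20,40))
E
```

```text
clock: 15.3
tool_pos: [0.2744, -0.4585, 0.014]
eef_rot: [0.924, 0.34, 0.162, -0.059]
contact_force: [0.5, 0.3, 0.0]
opening: 0.976
t=15.3 g0=[ 269.5 -462.7   31.9] -> [ 266. -464.   30.] open=85.9 F=[0.5 0.3 0. ] rot=[-0.1  0.2  0.4] n=1 q=[ 1.36  1.02 -0.37  1.87 -0.05  0.38  0.32]
-3.9,-1.3,0.6,-0.1,0.2,0.4
clock: 15.63
tool_pos: [0.2744, -0.4591, 0.0147]
eef_rot: [0.925, 0.34, 0.162, -0.058]
contact_force: [-1.3, 0.6, -0.7]
opening: 0.699
t=15.6 g0=[ 269.5 -463.2   32.5] -> [ 266. -464.  140.] open=61.5 F=[-1.3  0.6 -0.7] rot=[-0.   0.2  0.4] n=3 q=[ 1.36  1.01 -0.37  1.87 -0.05  0.38  0.32]
11,-0.5,-34,-0.0,0.1,0.1
11,-0.5,-34,-0.0,0.1,0.1
11,-0.5,-34,-0.0,0.1,0.1
```

```bash
python3 -m creep '[0,0,0,0,0,0,11,0,-34,0,0,0.1,11,0,-34,0,0,0.1,11,0,-34,0,0,0.1]'
python3 - <<'E'
from h import *
plan([.266,-.464,.14],lean(130,70,40))
E
```

```text
clock: 15.97
tool_pos: [0.2672, -0.4567, 0.1159]
eef_rot: [0.926, 0.335, 0.16, -0.068]
contact_force: [-0.1, 0.2, -2.2]
opening: 0.678
t=16.0 g0=[ 262.4 -461.2  133.8] -> [ 266. -464.  140.] open=59.7 F=[-0.1  0.2 -2.2] rot=[ -1.1 -90.    0.5] n=13 q=[ 1.38  0.84 -0.39  1.86 -0.08  0.58  0.29]
-2.1,0.4,-0.6,-0.1,-6.9,0.0
-2.1,0.4,-0.6,-0.1,-6.9,0.0
-2.2,0.4,-0.6,-0.1,-6.9,0.0
-2.2,0.4,-0.6,-0.1,-6.9,0.0
-2.3,0.4,-0.6,-0.1,-6.9,0.0
-2.3,0.4,-0.6,-0.1,-6.9,0.0
-2.4,0.4,-0.6,-0.1,-6.9,0.0
-2.5,0.4,-0.6,-0.1,-6.9,0.0
-2.5,0.4,-0.6,-0.1,-6.9,0.0
-2.6,0.4,-0.5,-0.1,-6.9,0.0
-2.6,0.4,-0.5,-0.1,-6.9,0.0
-2.6,0.4,-0.5,-0.1,-6.9,0.0
-2.7,0.4,-0.4,-0.1,-6.9,0.0
```

```bash
python3 -m creep '[-2,0,-1,0,-6.9,0,-2,0,-1,0,-6.9,0,-2,0,-1,0,-6.9,0,-2,0,-1,0,-6.9,0,-2,0,-1,0,-6.9,0]';python3 -m creep '[-2,0,-1,0,-6.9,0,-2,0,-1,0,-6.9,0,-2,0,-1,0,-6.9,0,-2,0,-1,0,-6.9,0,-2,0,-1,0,-6.9,0]'
python3 - <<'E'
from h import *
plan([.266,-.464,.13],lean(130,70,40))
E
```

```text
clock: 16.38
tool_pos: [0.2459, -0.478, 0.1285]
eef_rot: [0.938, 0.322, -0.124, 0.043]
contact_force: [-0.6, -0.7, -3.4]
opening: 0.678
clock: 16.8
tool_pos: [0.2477, -0.4817, 0.1436]
eef_rot: [0.855, 0.293, -0.402, 0.149]
contact_force: [-0.5, -0.7, -4.1]
opening: 0.677
t=16.8 g0=[ 259.1 -472.4  155.6] -> [ 266. -464.  130.] open=59.5 F=[-0.5 -0.7 -4.1] rot=[ -0.9 -19.2  -1.8] n=3 q=[ 0.12  1.12  0.8   1.96  0.31  0.51 -0.57]
6.7,-0.8,2.5,-0.3,-6.4,-0.6
7.0,-0.8,1.5,-0.3,-6.4,-0.6
7.1,-0.7,0.5,-0.3,-6.4,-0.6
```

```bash
python3 -m creep '[7,-1,2,-0.3,-6.4,-0.6,7,-1,1,-0.3,-6.4,-0.6,7,-1,0,-0.3,-6.4,-0.6,20,0,7,0,0,0]'
python3 - <<'E'
from h import *
plan([.266,-.464,.046],lean(130,70,40))
s=snap('top');c=s['color'][200:320,340:500];cv2.imwrite('pics/t12.png',cv2.cvtColor(cv2.resize(c,(800,600),interpolation=cv2.INTER_CUBIC),cv2.COLOR_RGB2BGR))
E
```

```text
clock: 17.13
tool_pos: [0.2641, -0.4712, 0.0964]
eef_rot: [0.764, 0.287, -0.541, 0.204]
contact_force: [0.5, -0.0, -2.8]
opening: 0.676
t=17.1 g0=[ 277.6 -459.4  102.7] -> [ 266. -464.   46.] open=59.5 F=[ 0.5 -0.  -2.8] rot=[1.2 0.6 0.3] n=2 q=[-0.05  1.47  0.88  1.86  0.3   0.63 -0.73]
25,-2.3,15,0.6,0.3,0.2
25,-2.2,15,0.6,0.3,0.2
```

View pics/t12.png

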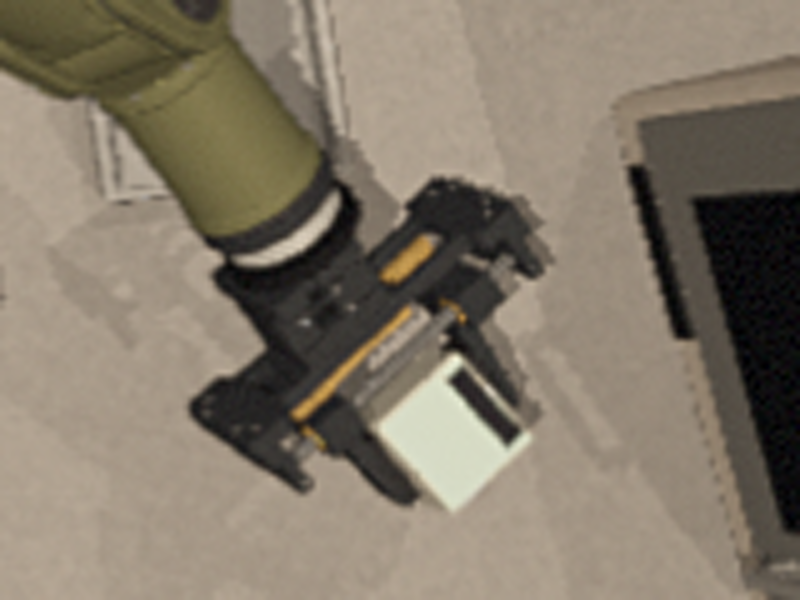

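```bash
python3 -m creep '[22,-2,12,0.6,0.3,0.2,20,-2,10,0.6,0.3,0.2,0,0,0,0,0,0]'
python3 - <<'E'
from h import *
plan([.266,-.464,.044],lean(130,70,40))
E
```

```text
clock: 17.43
tool_pos: [0.2579, -0.4708, 0.0387]
eef_rot: [0.772, 0.284, -0.535, 0.193]
contact_force: [-0.2, 0.2, -3.1]
opening: 0.68
t=17.4 g0=[ 271.5 -459.4   45.4] -> [ 266. -464.   44.] open=59.8 F=[-0.2  0.2 -3.1] rot=[ 0.  -0.7  0.4] n=1 q=[-0.02  1.54  0.83  1.81  0.27  0.62 -0.76]
-1.5,-0.0,7.2,0.0,-0.7,0.4
```

```bash
python3 -m creep '[2,0,1,0,-0.5,0,2,0,1,0,0,0,0,0,0,0,0,0]'; python3 -m creep '[2,0,1,0,0,0,0,0,0,0,0,0]';python3 - <<'E'
from h import *
plan([.266,-.464,.044],lean(130,70,40))
E
```

```text
clock: 17.68
tool_pos: [0.2575, -0.4719, 0.0364]
eef_rot: [0.771, 0.282, -0.537, 0.194]
contact_force: [-0.2, 0.0, -1.7]
opening: 0.678
clock: 17.85
tool_pos: [0.2578, -0.4727, 0.0365]
eef_rot: [0.771, 0.281, -0.537, 0.195]
contact_force: [-0.0, 1.1, -2.1]
opening: 0.679
t=17.9 g0=[ 271.4 -461.3   43.1] -> [ 266. -464.   44.] open=59.8 F=[-0.   1.1 -2.1] rot=[-0.  -0.4  0.1] n=1 q=[-0.02  1.55  0.83  1.81  0.26  0.62 -0.76]
-3.0,-1.4,5.3,-0.0,-0.4,0.1
```

```bash
python3 -m creep '[1,0,0,0,0,0,0,0,0,0,0,0,0,0,0,0,0,0,0,0,0,0,0,0,0,0,0,0,0,0]' 84; python3 -m creep '[-3,0,-10,0,0,0,-10,0,-30,0,0,0,-10,0,-35,0,0,0,-20,0,-30,0,0,0]'
python3 - <<'E'
from h import *
s=snap('top');c=s['color'][200:320,340:500];cv2.imwrite('pics/t13.png',cv2.cvtColor(cv2.resize(c,(800,600),interpolation=cv2.INTER_CUBIC),cv2.COLOR_RGB2BGR))
plan([.266,-.464,.14],down(130))
E
```

```text
clock: 18.27
tool_pos: [0.2576, -0.4736, 0.0411]
eef_rot: [0.771, 0.279, -0.538, 0.196]
contact_force: [0.5, 0.1, -0.6]
opening: 0.95
clock: 18.6
tool_pos: [0.318, -0.4173, 0.117]
eef_rot: [0.769, 0.277, -0.543, 0.191]
contact_force: [1.5, 0.0, 0.1]
opening: 0.954
t=18.6 g0=[ 336.5 -406.2  129.7] -> [ 266. -464.  140.] open=83.9 F=[1.  0.5 4.7] rot=[-0.2 70.2 -0.4] n=11 q=[-0.12  1.39  0.84  1.76  0.26  0.86 -0.7 ]
-1.6,-0.0,7.4,-0.0,6.4,-0.0
-2.4,-0.0,6.9,-0.0,6.4,-0.0
-3.1,-0.0,6.4,-0.0,6.4,-0.0
-3.8,-0.0,5.7,-0.0,6.4,-0.0
-4.4,-0.0,5.0,-0.0,6.4,-0.0
-5.0,-0.1,4.3,-0.0,6.4,-0.0
-5.4,-0.1,3.5,-0.0,6.4,-0.0
-5.8,-0.1,2.6,-0.0,6.4,-0.0
-6.0,-0.1,1.7,-0.0,6.4,-0.0
-6.2,-0.1,0.8,-0.0,6.4,-0.0
-6.2,-0.1,-0.1,-0.0,6.4,-0.0
```

View pics/t13.png

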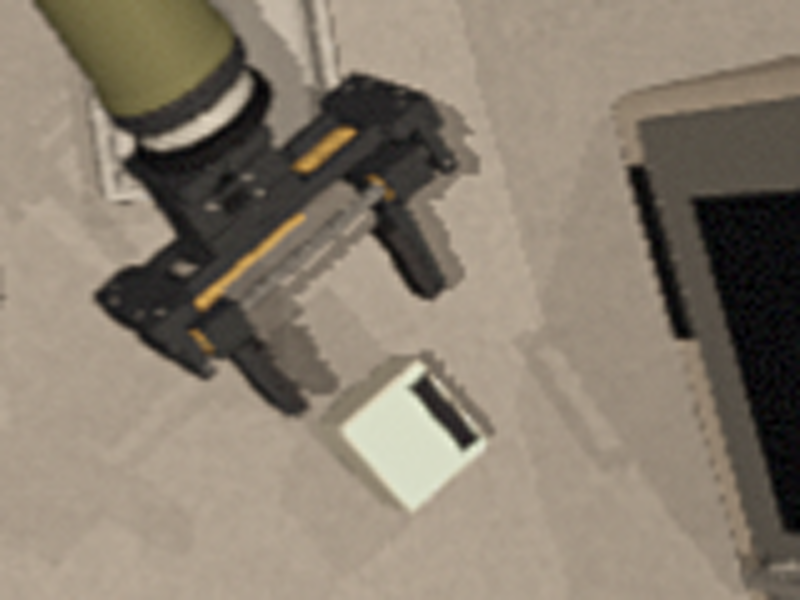

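```bash
python3 - <<'E'
from h import *
s=snap('top')
def w(p,z): return ray(s,[340+(p[0]+.5)/5-.5,200+(p[1]+.5)/5-.5],z)
Q=np.array([w(p,.068) for p in [(416,360),(491,434),(411,512),(340,434)]]);print(Q.mean(0),[np.degrees(np.arctan2(*(Q[i]-Q[i-1])[1::-1]))%90 for i in range(4)],[np.linalg.norm(Q[i]-Q[i-1]) for i in range(4)])
E
python3 -m creep '[-2,0,2,0,6.4,0,-2,0,2,0,6.4,0,-3,0,2,0,6.4,0,-4,0,2,0,6.4,0,-4,0,2,0,6.4,0]';python3 -m creep '[-5,0,2,0,6.4,0,-5,0,2,0,6.4,0,-6,0,2,0,6.4,0,-6,0,1,0,6.4,0,-6,0,1,0,6.4,0]'
python3 - <<'E'
from h import *
plan([.266,-.464,.13],down(130))
E
```

```text
[ 0.27122317 -0.46265393  0.068     ] [np.float64(42.425279925820426), np.float64(44.494164125549986), np.float64(42.22363181103535), np.float64(41.49855795996187)] [np.float64(0.05836791681772129), np.float64(0.055249123548619904), np.float64(0.06125247144769703), np.float64(0.05500473100216192)]
clock: 19.12
tool_pos: [0.3142, -0.4235, 0.1183]
eef_rot: [0.887, 0.332, -0.303, 0.107]
contact_force: [0.1, -1.2, -0.4]
opening: 0.954
clock: 19.53
tool_pos: [0.2923, -0.4415, 0.1265]
eef_rot: [0.935, 0.351, -0.042, 0.013]
contact_force: [-0.1, -0.5, -0.7]
opening: 0.953
t=19.5 g0=[ 293.7 -440.5  145.5] -> [ 266. -464.  130.] open=83.8 F=[-0.1 -0.5 -0.7] rot=[-0.2  5.1  1.1] n=2 q=[ 0.79  0.74  0.09  1.97  0.07  0.44 -0.06]
-17,-0.2,9,-0.1,2.5,0.6
-17,0.0,9,-0.1,2.5,0.6
```

```bash
python3 -m creep '[-15,0,8,0,2.5,0,-15,0,8,0,2.5,0,0,0,0,0,0,0]'
python3 - <<'E'
from h import *
plan([.271,-.463,.048],down(131.5))
E
```

```text
clock: 19.78
tool_pos: [0.2572, -0.4687, 0.1149]
eef_rot: [0.94, 0.342, 0.001, -0.001]
contact_force: [-0.6, -0.7, -0.1]
opening: 0.953
t=19.8 g0=[ 257.2 -468.7  133.9] -> [ 271. -463.   48.] open=83.8 F=[-0.6 -0.7 -0.1] rot=[-0.1 -0.1 -1.5] n=3 q=[ 1.    0.76 -0.03  1.95  0.04  0.43  0.07]
4.7,1.5,29,-0.0,-0.0,-0.5
4.7,1.6,29,-0.0,-0.0,-0.5
4.7,1.6,29,-0.0,-0.0,-0.5
```

```bash
python3 -m creep '[6,2,0,0,0,-0.7,6,2,18,0,0,-0.7,0,0,18,0,0,0,0,0,0,0,0,0]'
python3 - <<'E'
from h import *
plan([.271,-.463,.048],down(131.5))
E
```

```text
clock: 20.12
tool_pos: [0.2666, -0.4635, 0.0781]
eef_rot: [0.936, 0.352, -0.001, -0.002]
contact_force: [-1.2, -0.2, 0.0]
opening: 0.955
t=20.1 g0=[ 266.6 -463.5   97.1] -> [ 271. -463.   48.] open=84.0 F=[-1.2 -0.2  0. ] rot=[-0.2  0.  -0.3] n=2 q=[ 0.98  0.83 -0.02  1.96  0.05  0.36  0.06]
1.8,1.4,25,-0.1,0.0,-0.1
1.8,1.3,25,-0.1,0.0,-0.1
```

```bash
python3 -m creep '[2,1,17,0,0,0,1,1,17,0,0,0,1,0,15,0,0,0,0,0,0,0,0,0]'
python3 - <<'E'
from h import *
plan([.271,-.463,.048],down(131.5))
E
python3 -m creep '[0,0,0,0,0,0,0,0,0,0,0,0,0,0,0,0,0,0,0,0,0,0,0,0,0,0,0,0,0,0]' 0 35
python3 - <<'E'
from h import *
plan([.271,-.463,.20],down(131.5))
E
```

```text
clock: 20.45
tool_pos: [0.2764, -0.4579, 0.0287]
eef_rot: [0.934, 0.357, -0.002, -0.002]
contact_force: [-0.2, -0.5, 0.2]
opening: 0.955
t=20.4 g0=[ 276.5 -457.9   47.7] -> [ 271. -463.   48.] open=84.1 F=[-0.2 -0.5  0.2] rot=[-0.3  0.1  0.4] n=1 q=[ 0.95  0.92 -0.01  1.97  0.05  0.26  0.05]
-7.4,0.2,-0.3,-0.3,0.1,0.4
clock: 20.87
tool_pos: [0.2796, -0.4563, 0.0319]
eef_rot: [0.933, 0.36, -0.002, -0.002]
contact_force: [0.3, 1.4, -2.5]
opening: 0.683
t=20.9 g0=[ 279.7 -456.4   50.9] -> [ 271. -463.  200.] open=60.1 F=[ 0.3  1.4 -2.5] rot=[-0.3  0.2  0.7] n=4 q=[ 0.94  0.91 -0.01  1.97  0.06  0.27  0.05]
-2.8,-0.4,-37,-0.1,0.0,0.2
-2.8,-0.3,-37,-0.1,0.0,0.2
-2.8,-0.3,-37,-0.1,0.0,0.2
-2.7,-0.2,-37,-0.1,0.0,0.2
```

```bash
python3 -m creep '[-1,0,-37,0,0,0.2,-1,0,-38,0,0,0.2,-1,0,-38,0,0,0,0,0,-37,0,0,0]'
python3 - <<'E'
from h import *
R1=down(-70);J=np.array([.5382,.2264,0])-.045*np.array([-.342,.940,0]);print(J)
g=J+R1[:,0]*.011;g[2]=.21;print(g)
plan(g,R1,20)
E
```

```text
clock: 21.2
tool_pos: [0.2744, -0.4536, 0.1784]
eef_rot: [0.934, 0.357, -0.005, -0.013]
contact_force: [0.3, -0.8, -2.4]
opening: 0.677
[0.55359 0.1841  0.     ]
[0.56392662 0.18786222 0.21      ]
t=21.2 g0=[ 274.7 -453.9  197.4] -> [563.9 187.9 210. ] open=59.6 F=[ 0.3 -0.8 -2.4] rot=[-1.5  0.3 21.8] n=20 q=[ 0.96  0.66 -0.03  1.89  0.04  0.61  0.06]
32,-14,-0.2,-0.1,0.0,1.1
32,-15,-0.3,-0.1,0.0,1.1
32,-15,-0.3,-0.1,0.0,1.1
31,-16,-0.3,-0.1,0.0,1.1
31,-17,-0.3,-0.1,0.0,1.1
31,-17,-0.3,-0.1,0.0,1.1
30,-18,-0.3,-0.1,0.0,1.1
30,-18,-0.3,-0.1,0.0,1.1
30,-19,-0.4,-0.1,0.0,1.1
29,-20,-0.4,-0.1,0.0,1.1
29,-20,-0.4,-0.1,0.0,1.1
29,-21,-0.4,-0.1,0.0,1.1
28,-21,-0.4,-0.1,0.0,1.1
28,-22,-0.5,-0.1,0.0,1.1
27,-22,-0.5,-0.1,0.0,1.1
27,-23,-0.5,-0.1,0.0,1.1
26,-23,-0.5,-0.1,0.0,1.1
26,-24,-0.6,-0.1,0.0,1.1
26,-24,-0.6,-0.1,0.0,1.1
25,-25,-0.6,-0.1,0.0,1.1
```

```bash
python3 -m creep '[32,-14,0,0,0,1.1,32,-15,0,0,0,1.1,32,-15,0,0,0,1.1,31,-16,0,0,0,1.1,31,-17,0,0,0,1.1]'; python3 -m creep '[31,-17,0,0,0,1.1,30,-18,0,0,0,1.1,30,-18,0,0,0,1.1,30,-19,0,0,0,1.1,29,-20,0,0,0,1.1]';python3 - <<'E'
from h import *
plan([.564,.188,.21],down(-70))
E
```

```text
clock: 21.62
tool_pos: [0.3478, -0.3049, 0.1899]
eef_rot: [0.955, 0.298, -0.003, 0.002]
contact_force: [1.2, -0.4, -2.6]
opening: 0.676
clock: 22.03
tool_pos: [0.4265, -0.1397, 0.1909]
eef_rot: [0.969, 0.247, -0.002, 0.003]
contact_force: [1.2, -1.3, -2.0]
opening: 0.681
t=22.0 g0=[ 426.5 -139.6  209.9] -> [564. 188. 210.] open=59.9 F=[ 1.2 -1.3 -2. ] rot=[0.3 0.2 8.6] n=10 q=[ 0.12  0.56  0.14  2.14 -0.15  0.45 -0.7 ]
28,-22,-0.2,0.0,0.0,0.9
27,-23,-0.2,0.0,0.0,0.9
27,-23,-0.2,0.0,0.0,0.9
27,-23,-0.2,0.0,0.0,0.9
26,-24,-0.1,0.0,0.0,0.9
26,-24,-0.1,0.0,0.0,0.9
26,-25,-0.1,0.0,0.0,0.9
25,-25,-0.1,0.0,0.0,0.9
25,-25,-0.1,0.0,0.0,0.9
25,-26,-0.0,0.0,0.0,0.9
```

```bash
python3 -m creep '[28,-22,0,0,0,0.9,27,-23,0,0,0,0.9,27,-23,0,0,0,0.9,27,-23,0,0,0,0.9,26,-24,0,0,0,0.9]'; python3 -m creep '[26,-24,0,0,0,0.9,26,-25,0,0,0,0.9,25,-25,0,0,0,0.9,25,-25,0,0,0,0.9]';python3 - <<'E'
from h import *
plan([.564,.188,.13],down(-70))
E
```

```text
clock: 22.45
tool_pos: [0.497, 0.032, 0.1917]
eef_rot: [0.979, 0.206, -0.001, 0.003]
contact_force: [1.3, -0.9, -1.9]
opening: 0.682
clock: 22.78
tool_pos: [0.5535, 0.1695, 0.1921]
eef_rot: [0.985, 0.173, -0.001, 0.002]
contact_force: [1.5, -1.3, -2.7]
opening: 0.679
t=22.8 g0=[553.6 169.6 211.1] -> [564. 188. 130.] open=59.8 F=[ 1.5 -1.3 -2.7] rot=[ 0.2  0.2 -0. ] n=3 q=[-0.55  0.71  0.29  1.77 -0.28  0.71 -1.33]
5.5,-4.7,27,0.1,0.1,-0.0
5.4,-4.7,27,0.1,0.1,-0.0
5.4,-4.6,27,0.1,0.1,-0.0
```

```bash
python3 -m creep '[5,-4,10,0,0,0,4,-3,22,0,0,0,2,-2,25,0,0,0,0,0,20,0,0,0]';python3 - <<'E'
from h import *
plan([.564,.188,.059],down(-70))
s=snapshot('side');c=s['color'][160:310,160:360];cv2.imwrite('pics/s14.png',cv2.cvtColor(cv2.resize(c,(800,600),interpolation=cv2.INTER_CUBIC),cv2.COLOR_RGB2BGR))
E
```

```text
clock: 23.12
tool_pos: [0.5669, 0.1979, 0.1171]
eef_rot: [0.983, 0.181, 0.007, -0.003]
contact_force: [0.3, 0.3, -2.3]
opening: 0.684
t=23.1 g0=[566.7 197.7 136.1] -> [564. 188.  59.] open=60.2 F=[ 0.3  0.3 -2.3] rot=[-0.2 -0.9  0.9] n=3 q=[-0.54  0.83  0.23  1.77 -0.33  0.56 -1.31]
-2.5,2.8,26,-0.1,-0.3,0.3
-2.3,2.8,26,-0.1,-0.3,0.3
-2.2,2.8,26,-0.1,-0.3,0.3
```

View pics/s14.png

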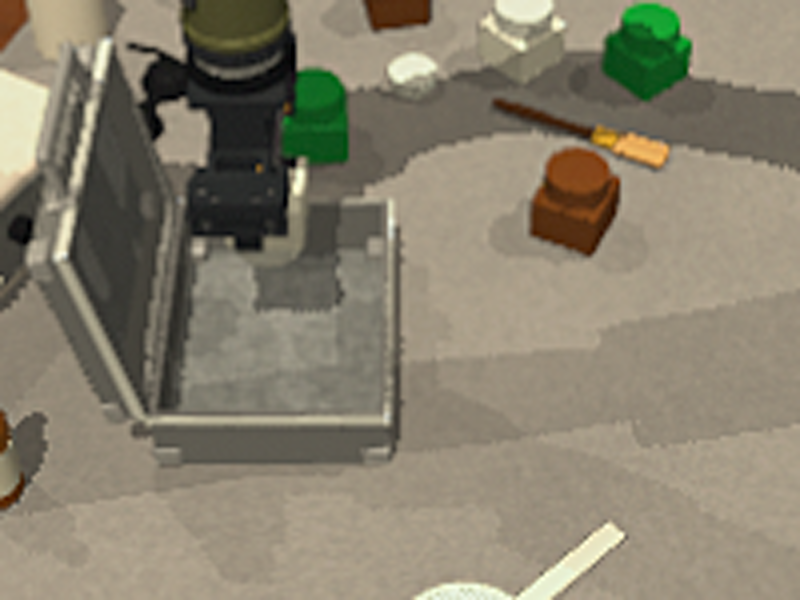

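```bash
python3 -m creep '[-3,5,4,0,-0.4,0.5,-2,3,10,0,-0.4,0.4,-1,1,14,0,0,0,0,0,10,0,0,0,0,0,0,0,0,0]';python3 - <<'E'
from h import *
plan([.564,.188,.059],down(-70))
E
```

```text
clock: 23.58
tool_pos: [0.5616, 0.1826, 0.0749]
eef_rot: [0.985, 0.171, -0.004, -0.001]
contact_force: [-1.2, -0.4, -1.4]
opening: 0.681
t=23.6 g0=[561.8 182.6  93.9] -> [564. 188.  59.] open=59.9 F=[-1.2 -0.4 -1.4] rot=[-0.1  0.4 -0.3] n=1 q=[-0.51  0.89  0.21  1.8  -0.34  0.5  -1.3 ]
4.3,-4.2,35,-0.1,0.4,-0.3
```

```bash
python3 -m creep '[2,-2,14,0,0,0,2,-1,12,0,0,0,0,0,4,0,0,0,0,0,0,0,0,0]';python3 - <<'E'
from h import *
plan([.564,.188,.058],down(-70))
E
```

```text
clock: 23.92
tool_pos: [0.5665, 0.1853, 0.0458]
eef_rot: [0.986, 0.169, -0.002, -0.0]
contact_force: [-0.5, 0.2, -2.0]
opening: 0.683
t=23.9 g0=[566.6 185.2  64.8] -> [564. 188.  58.] open=60.1 F=[-0.5  0.2 -2. ] rot=[-0.1  0.2 -0.5] n=1 q=[-0.5   0.94  0.19  1.79 -0.36  0.45 -1.29]
-1.4,-3.4,6.8,-0.1,0.2,-0.5
```

```bash
python3 -m creep '[0,0,4,0,0,0,0,0,2,0,0,0,0,0,0,0,0,0]';python3 -m creep '[0,0,2,0,0,0,0,0,0,0,0,0]';python3 - <<'E'
from h import *
plan([.564,.188,.057],down(-70))
E
```

```text
clock: 24.17
tool_pos: [0.5673, 0.1852, 0.0406]
eef_rot: [0.986, 0.169, -0.001, -0.0]
contact_force: [-0.5, 0.0, -1.5]
opening: 0.68
clock: 24.33
tool_pos: [0.5677, 0.1853, 0.039]
eef_rot: [0.986, 0.169, -0.0, -0.0]
contact_force: [0.3, 0.2, -1.8]
opening: 0.681
t=24.3 g0=[567.7 185.3  58. ] -> [564. 188.  57.] open=59.9 F=[ 0.3  0.2 -1.8] rot=[-0.1  0.  -0.5] n=1 q=[-0.49  0.95  0.18  1.79 -0.36  0.44 -1.29]
-2.5,-3.8,1.0,-0.1,0.0,-0.5
```

```bash
python3 -m creep '[0,0,2,0,0,0,0,0,0,0,0,0]';python3 -m creep '[0,0,0,0,0,0,0,0,0,0,0,0,0,0,0,0,0,0]' 72;python3 -m creep '[0,0,-10,0,0,0,0,0,-30,0,0,0,0,0,-40,0,0,0,0,0,-40,0,0,0,0,0,-20,0,0,0]';python3 - <<'E'
from h import *
plan([.465,-.182,.16],down(149.5))
snap('side','s15');snap('top','t15')
E
```

```text
clock: 24.5
tool_pos: [0.5679, 0.1854, 0.0373]
eef_rot: [0.986, 0.169, -0.0, -0.001]
contact_force: [-0.2, 0.2, -2.6]
opening: 0.678
clock: 24.75
tool_pos: [0.5687, 0.1855, 0.0381]
eef_rot: [0.986, 0.169, 0.001, -0.001]
contact_force: [0.4, 0.1, 0.8]
opening: 0.816
clock: 25.17
tool_pos: [0.5655, 0.1842, 0.181]
eef_rot: [0.986, 0.169, -0.005, 0.0]
contact_force: [1.1, -1.1, 0.1]
opening: 0.821
t=25.2 g0=[565.7 184.2 200. ] -> [ 465. -182.  160.] open=72.3 F=[ 1.1 -1.1  0.1] rot=[ -0.3   0.5 -40.1] n=11 q=[-0.55  0.74  0.29  1.72 -0.3   0.73 -1.34]
-20,28,3.8,-0.0,0.0,-3.6
-21,27,3.8,-0.0,0.0,-3.6
-23,26,3.8,-0.0,0.0,-3.6
-25,24,3.7,-0.0,0.0,-3.6
-26,22,3.7,-0.0,0.0,-3.6
-28,21,3.7,-0.0,0.0,-3.6
-29,19,3.7,-0.0,0.0,-3.6
-30,17,3.7,-0.0,0.0,-3.6
-31,15,3.7,-0.0,0.0,-3.6
-32,13,3.7,-0.0,0.0,-3.6
-33,11,3.7,-0.0,0.0,-3.6
```

View pics/s15.png

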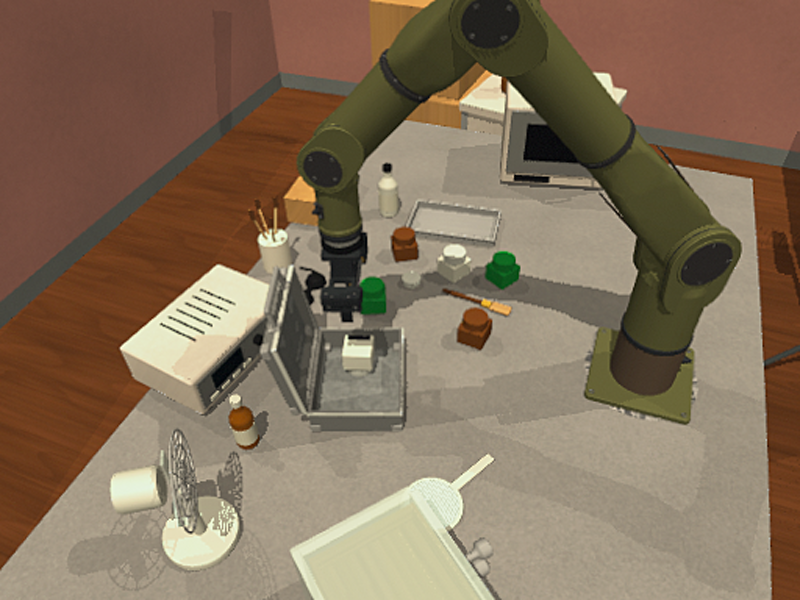

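View pics/t15.png

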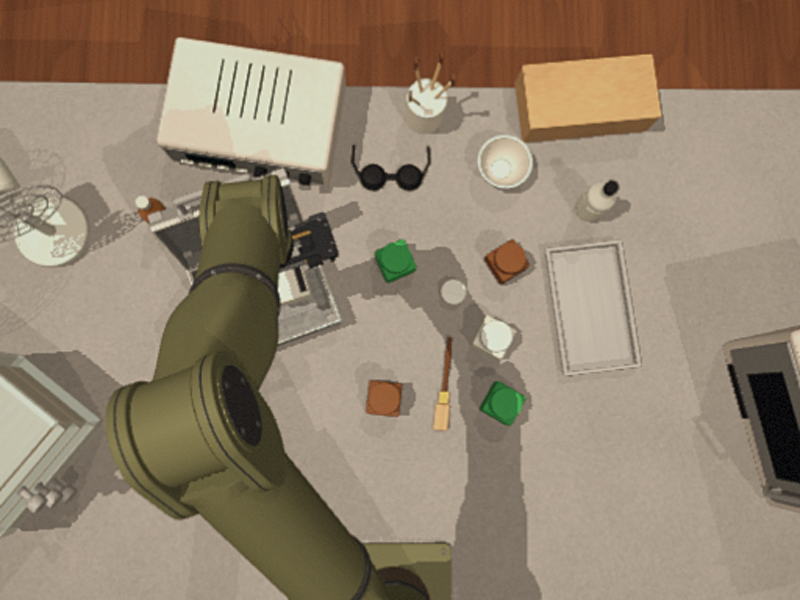

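```bash
python3 -m creep '[-20,28,2,0,0,-3.6,-21,27,3,0,0,-3.6,-23,26,3,0,0,-3.6,-25,24,3,0,0,-3.6,-26,22,3,0,0,-3.6]' 84;python3 -m creep '[-28,21,4,0,0,-3.6,-29,19,4,0,0,-3.6,-30,17,4,0,0,-3.6,-31,15,4,0,0,-3.6,-32,13,4,0,0,-3.6]';python3 - <<'E'
from h import *
plan([.4645,-.182,.11],down(149.5))
E
```

```text
clock: 25.68
tool_pos: [0.5228, 0.0261, 0.1674]
eef_rot: [0.941, 0.337, 0.002, -0.004]
contact_force: [-0.1, -0.6, 0.1]
opening: 0.955
clock: 26.1
tool_pos: [0.4772, -0.1485, 0.1442]
eef_rot: [0.872, 0.489, 0.002, -0.005]
contact_force: [0.7, -0.6, -0.3]
opening: 0.953
t=26.1 g0=[ 477.3 -148.7  163.2] -> [ 464.5 -182.   110. ] open=83.9 F=[ 0.7 -0.6 -0.3] rot=[-0.4 -0.5 -1. ] n=2 q=[ 0.23  0.68 -0.03  2.03  0.02  0.43 -0.36]
-18,3.5,26,-0.2,-0.2,-0.5
-18,3.3,27,-0.2,-0.2,-0.5
```

```bash
python3 -m creep '[-16,3,15,0,0,-0.5,-14,3,20,0,0,-0.5,0,0,10,0,0,0,0,0,0,0,0,0]';python3 - <<'E'
from h import *
plan([.4645,-.182,.032],down(149.5))
s=snapshot('side');c=s['color'][130:250,210:370];cv2.imwrite('pics/s16.png',cv2.cvtColor(cv2.resize(c,(800,600),interpolation=cv2.INTER_CUBIC),cv2.COLOR_RGB2BGR))
E
```

```text
clock: 26.43
tool_pos: [0.4606, -0.1899, 0.0965]
eef_rot: [0.872, 0.49, -0.001, -0.003]
contact_force: [-0.0, 1.1, 0.6]
opening: 0.955
t=26.4 g0=[ 460.6 -190.   115.5] -> [ 464.5 -182.    32. ] open=84.0 F=[-0.   1.1  0.6] rot=[-0.4 -0.1 -0.8] n=3 q=[ 0.32  0.77 -0.03  2.06  0.05  0.32 -0.3 ]
2.9,-0.1,28,-0.1,-0.0,-0.3
2.9,-0.1,28,-0.1,-0.0,-0.3
2.9,-0.2,28,-0.1,-0.0,-0.3
```

View pics/s16.png

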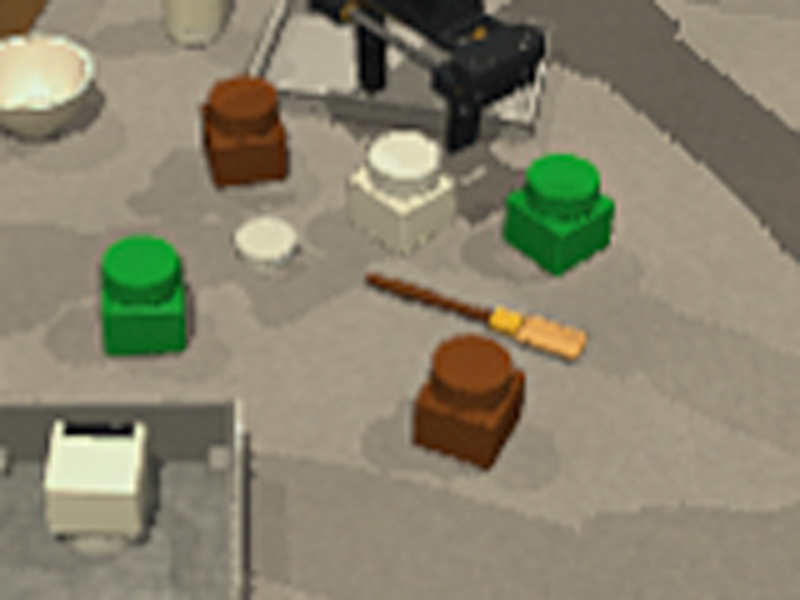

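Run:
```python
from h import *
s=snapshot('side');print((proj(s,[[.4645,-.182,.068],[.4606,-.19,.1155],[.4606,-.19,.0965]])-[210,130])*5)
print(ray(s,[291.,161.5],.068))
```

```text
[[405.10549865 151.93060066]
 [415.82847991  95.85400521]
 [414.79202409 116.47383182]]
[ 0.46258444 -0.17560484  0.068     ]
```

```bash
python3 -m creep '[6,0,6,0,0,-0.6,2,0,20,0,0,0,2,0,22,0,0,0,2,0,16,0,0,0,0,0,0,0,0,0]';python3 - <<'E'
from h import *
plan([.4645,-.182,.033],down(149.5))
E
```

```text
clock: 26.95
tool_pos: [0.4747, -0.1732, 0.0352]
eef_rot: [0.866, 0.5, 0.005, 0.0]
contact_force: [-0.1, 0.5, 0.2]
opening: 0.95
t=26.9 g0=[ 474.5 -173.3   54.2] -> [ 464.5 -182.    33. ] open=83.6 F=[-0.1  0.5  0.2] rot=[ 0.3 -0.5  0.5] n=1 q=[ 0.28  0.89 -0.02  2.07  0.05  0.18 -0.31]
-13,-4.5,21,0.3,-0.5,0.5
```

```bash
python3 -m creep '[-8,-3,5,0.3,-0.5,0.3,-6,-2,8,0,0,0,-2,-1,6,0,0,0,0,0,0,0,0,0]';python3 - <<'E'
from h import *
plan([.4645,-.182,.033],down(149.5))
E
```

```text
clock: 27.28
tool_pos: [0.4628, -0.1826, 0.0167]
eef_rot: [0.866, 0.5, 0.001, 0.001]
contact_force: [0.5, 0.2, -0.2]
opening: 0.951
t=27.3 g0=[ 462.7 -182.6   35.7] -> [ 464.5 -182.    33. ] open=83.7 F=[ 0.5  0.2 -0.2] rot=[ 0.2 -0.   0.5] n=1 q=[ 0.29  0.93 -0.01  2.09  0.07  0.12 -0.31]
1.4,1.2,2.7,0.2,-0.0,0.5
```

Aligned; grip.

```bash
python3 -m creep '[0,0,3,0,0,0,0,0,0,0,0,0]';python3 -m creep '[0,0,0,0,0,0,0,0,0,0,0,0,0,0,0,0,0,0,0,0,0,0,0,0]' 0 35;python3 - <<'E'
from h import *
plan([.4645,-.182,.033],down(149.5))
E
python3 -m creep '[0,0,-25,0,0,0,0,0,-35,0,0,0,0,0,-38,0,0,0,0,0,-38,0,0,0]';python3 - <<'E'
from h import *
plan([.285,-.445,.17],down(130))
E
```

```text
clock: 27.45
tool_pos: [0.4626, -0.1833, 0.014]
eef_rot: [0.867, 0.499, 0.001, 0.001]
contact_force: [-0.9, 1.0, 0.2]
opening: 0.953
clock: 27.78
tool_pos: [0.4635, -0.1839, 0.0149]
eef_rot: [0.867, 0.499, 0.002, 0.002]
contact_force: [-0.7, -0.4, -2.0]
opening: 0.68
t=27.8 g0=[ 463.4 -183.8   33.9] -> [ 464.5 -182.    33. ] open=59.8 F=[-0.7 -0.4 -2. ] rot=[ 0.3 -0.1  0.4] n=1 q=[ 0.29  0.93 -0.01  2.09  0.07  0.12 -0.31]
2.1,-0.0,0.9,0.3,-0.1,0.4
clock: 28.12
tool_pos: [0.4583, -0.1814, 0.148]
eef_rot: [0.866, 0.5, -0.004, -0.004]
contact_force: [1.3, -0.2, -1.8]
opening: 0.68
t=28.1 g0=[ 458.5 -181.5  167. ] -> [ 285. -445.  170.] open=59.9 F=[ 1.3 -0.2 -1.8] rot=[-0.6  0.2 19.9] n=9 q=[ 0.31  0.67 -0.04  2.04  0.05  0.44 -0.29]
-35,-2.0,-0.2,-0.1,0.0,2.2
-35,-0.6,-0.2,-0.1,0.0,2.2
-35,0.7,-0.3,-0.1,0.0,2.2
-35,2.1,-0.3,-0.1,0.0,2.2
-35,3.4,-0.3,-0.1,0.0,2.2
-35,4.8,-0.3,-0.1,0.0,2.2
-35,6.1,-0.3,-0.1,0.0,2.2
-34,7.4,-0.3,-0.1,0.0,2.2
-34,9,-0.3,-0.1,0.0,2.2
```

```bash
python3 -m creep '[-35,-2,0,0,0,2.2,-35,-1,0,0,0,2.2,-35,1,0,0,0,2.2,-35,2,0,0,0,2.2,-35,3,0,0,0,2.2]';python3 -m creep '[-35,5,0,0,0,2.2,-35,6,0,0,0,2.2,-34,7,0,0,0,2.2,-20,4,0,0,0,2]';python3 - <<'E'
from h import *
plan([.275,-.455,.16],lean(130,75,40))
E
```

```text
clock: 28.53
tool_pos: [0.3718, -0.3255, 0.1569]
eef_rot: [0.907, 0.421, 0.006, 0.002]
contact_force: [0.6, -1.0, -1.2]
opening: 0.681
clock: 28.87
tool_pos: [0.2956, -0.4376, 0.1561]
eef_rot: [0.938, 0.346, 0.005, 0.002]
contact_force: [-0.0, -0.6, -1.5]
opening: 0.679
t=28.9 g0=[ 295.4 -437.6  175.1] -> [ 275. -455.  160.] open=59.8 F=[-0.  -0.6 -1.5] rot=[  0.7 -75.5   0.2] n=11 q=[ 0.93  0.68 -0.05  1.95  0.05  0.5  -0.02]
-4.7,-0.0,1.2,0.1,-6.9,0.0
-4.5,-0.0,1.5,0.1,-6.9,0.0
-4.3,-0.0,1.8,0.1,-6.9,0.0
-4.1,-0.0,2.0,0.1,-6.9,0.0
-3.8,-0.0,2.2,0.1,-6.9,0.0
-3.5,-0.0,2.4,0.1,-6.9,0.0
-3.2,-0.0,2.5,0.1,-6.9,0.0
-2.9,-0.0,2.6,0.1,-6.9,0.0
-2.6,-0.0,2.6,0.1,-6.9,0.0
-2.2,-0.0,2.7,0.1,-6.9,0.0
-1.9,-0.0,2.6,0.1,-6.9,0.0
```

```bash
python3 -m creep '[-4,0,0,0,-6.9,0,-4,0,0,0,-6.9,0,-4,0,1,0,-6.9,0,-4,0,1,0,-6.9,0,-4,0,1,0,-6.9,0]';python3 -m creep '[-3,0,1,0,-6.9,0,-3,0,1,0,-6.9,0,-3,0,1,0,-6.9,0,-2,0,1,0,-6.9,0,-2,0,1,0,-6.9,0]';python3 - <<'E'
from h import *
plan([.27,-.46,.06],lean(130,75,40))
E
```

```text
clock: 29.28
tool_pos: [0.2476, -0.474, 0.1637]
eef_rot: [0.907, 0.297, -0.281, 0.103]
contact_force: [-0.3, 1.1, -3.3]
opening: 0.677
clock: 29.7
tool_pos: [0.2458, -0.4804, 0.1721]
eef_rot: [0.777, 0.253, -0.542, 0.198]
contact_force: [-0.2, 0.2, -2.2]
opening: 0.681
t=29.7 g0=[ 259.9 -469.4  178.4] -> [ 270. -460.   60.] open=59.9 F=[-0.2  0.2 -2.2] rot=[-1.9 -4.5 -2.6] n=4 q=[ 0.    1.32  0.89  1.89  0.41  0.7  -0.75]
29,-1.1,6.7,-0.5,-1.1,-0.6
29,-0.9,6.1,-0.5,-1.1,-0.6
29,-0.6,5.5,-0.5,-1.1,-0.6
29,-0.3,4.9,-0.5,-1.1,-0.6
```

```bash
python3 -m creep '[29,-1,6,-0.5,-1.1,-0.6,29,-1,5,-0.5,-1.1,-0.6,29,-1,5,-0.5,-1.1,-0.6,20,0,5,-0.5,-1.1,-0.6,0,0,0,0,0,0]';python3 - <<'E'
from h import *
plan([.27,-.46,.039],lean(130,75,40))
E
```

```text
clock: 30.12
tool_pos: [0.2633, -0.468, 0.0461]
eef_rot: [0.743, 0.281, -0.57, 0.211]
contact_force: [-0.4, -0.4, -2.8]
opening: 0.681
t=30.1 g0=[ 277.1 -456.    51.1] -> [ 270. -460.   39.] open=59.9 F=[-0.4 -0.4 -2.8] rot=[ 1.  -0.2  0.7] n=1 q=[-0.04  1.58  0.81  1.78  0.36  0.7  -0.86]
10,-1.9,11,1.0,-0.2,0.7
```

```bash
python3 -m creep '[7,-1,4,0.5,0,0.4,5,-1,2,0.4,0,0.3,0,0,0,0,0,0]';python3 - <<'E'
from h import *
plan([.27,-.46,.038],lean(130,75,40))
E
```

```text
clock: 30.37
tool_pos: [0.2599, -0.469, 0.0369]
eef_rot: [0.745, 0.27, -0.572, 0.21]
contact_force: [0.5, -0.4, -1.3]
opening: 0.679
t=30.4 g0=[ 274.  -457.2   41.7] -> [ 270. -460.   38.] open=59.7 F=[ 0.5 -0.4 -1.3] rot=[ 0.   0.1 -0.2] n=1 q=[-0.03  1.59  0.8   1.76  0.34  0.72 -0.87]
2.4,-0.4,5.6,0.0,0.1,-0.2
```

```bash
python3 -m creep '[4,0,2,0,0,0,2,0,0,0,0,0,0,0,0,0,0,0]';python3 - <<'E'
from h import *
plan([.27,-.46,.038],lean(130,75,40))
E
python3 -m creep '[0,0,0,0,0,0,0,0,0,0,0,0,0,0,0,0,0,0,0,0,0,0,0,0]' 68;python3 -m creep '[-10,0,-6,0,0,0,-25,0,-12,0,0,0,-36,0,-12,0,0,0,-36,0,-12,0,0,0]' 86;python3 - <<'E'
from h import *
s=snap('top');c=s['color'][200:320,340:500];cv2.imwrite('pics/t17.png',cv2.cvtColor(cv2.resize(c,(800,600),interpolation=cv2.INTER_CUBIC),cv2.COLOR_RGB2BGR))
plan([.266,-.464,.14],lean(130,-20,40))
E
```

```text
clock: 30.62
tool_pos: [0.259, -0.4709, 0.0362]
eef_rot: [0.746, 0.265, -0.572, 0.211]
contact_force: [0.5, -0.3, -1.3]
opening: 0.677
t=30.6 g0=[ 273.1 -459.1   41. ] -> [ 270. -460.   38.] open=59.6 F=[ 0.5 -0.3 -1.3] rot=[-0.2  0.2 -0.7] n=1 q=[-0.03  1.6   0.81  1.76  0.34  0.72 -0.87]
2.2,-1.3,3.6,-0.2,0.2,-0.7
clock: 30.95
tool_pos: [0.2592, -0.4716, 0.0374]
eef_rot: [0.748, 0.264, -0.571, 0.211]
contact_force: [-0.4, -0.4, -0.3]
opening: 0.775
clock: 31.28
tool_pos: [0.2675, -0.4605, 0.1484]
eef_rot: [0.746, 0.269, -0.572, 0.207]
contact_force: [-0.3, -0.6, 0.6]
opening: 0.977
t=31.3 g0=[ 281.6 -450.   162.2] -> [ 266. -464.  140.] open=86.0 F=[-1.5 -0.2  7.1] rot=[ 0.4 95.2 -0.8] n=14 q=[-0.06  1.4   0.88  1.85  0.4   0.77 -0.78]
3.4,0.0,1.7,0.0,6.8,-0.1
3.2,0.0,1.8,0.0,6.8,-0.1
2.9,0.0,1.9,0.0,6.8,-0.1
2.7,0.0,2.0,0.0,6.8,-0.1
2.4,0.0,2.0,0.0,6.8,-0.1
2.2,0.0,2.0,0.0,6.8,-0.1
1.9,0.0,2.0,0.0,6.8,-0.1
1.7,0.0,2.0,0.0,6.8,-0.1
1.4,0.0,1.9,0.0,6.8,-0.1
1.2,0.0,1.8,0.0,6.8,-0.1
1.0,0.0,1.6,0.0,6.8,-0.1
0.8,0.0,1.5,0.0,6.8,-0.1
0.6,0.0,1.3,0.0,6.8,-0.1
0.4,0.0,1.1,0.0,6.8,-0.1
```

View pics/t17.png

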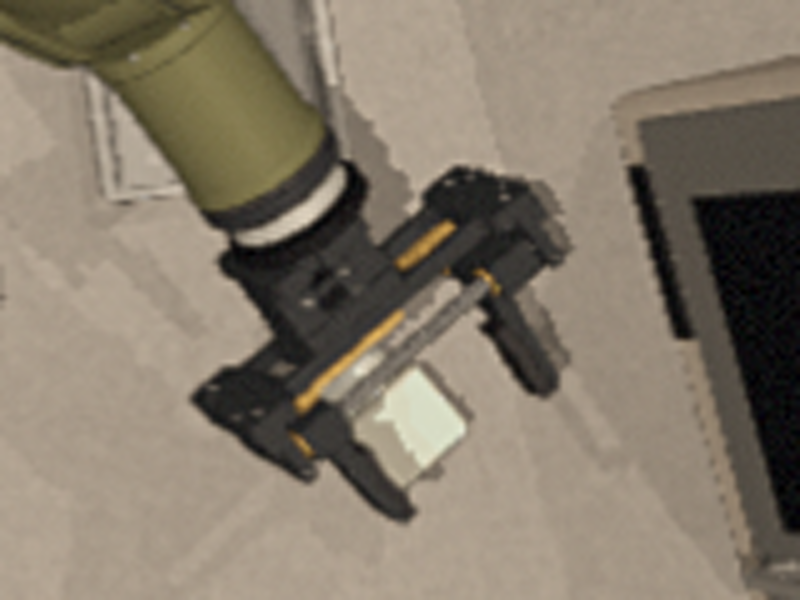

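Lying on its side as before (body centre near crop (405,430)). Rotate back over it.

```bash
python3 -m creep '[3,0,2,0,6.8,0,3,0,2,0,6.8,0,3,0,2,0,6.8,0,2,0,2,0,6.8,0,2,0,2,0,6.8,0]';python3 -m creep '[2,0,2,0,6.8,0,2,0,2,0,6.8,0,1,0,1,0,6.8,0,1,0,1,0,6.8,0,0,0,1,0,6.8,0]'; python3 -m creep '[2,0,4,0,6.8,0.2,1,0,4,0,6.8,0.2,1,0,4,0,6.8,0.2,0,0,4,0,6.6,0.2]'
python3 - <<'E'
from h import *
plan([.268,-.462,.031],lean(130,-20,40))
s=snap('top');c=s['color'][200:320,340:500];cv2.imwrite('pics/t18.png',cv2.cvtColor(cv2.resize(c,(800,600),interpolation=cv2.INTER_CUBIC),cv2.COLOR_RGB2BGR))
E
```

```text
clock: 31.75
tool_pos: [0.27, -0.4603, 0.1393]
eef_rot: [0.88, 0.324, -0.325, 0.122]
contact_force: [-0.8, 0.2, -1.1]
opening: 0.979
clock: 32.17
tool_pos: [0.2719, -0.4591, 0.1385]
eef_rot: [0.936, 0.348, -0.049, 0.027]
contact_force: [0.6, 0.2, -1.8]
opening: 0.975
clock: 32.5
tool_pos: [0.2731, -0.4584, 0.1303]
eef_rot: [0.924, 0.34, 0.17, -0.049]
contact_force: [0.1, -0.4, -0.8]
opening: 0.977
t=32.5 g0=[ 267.8 -462.4  148.1] -> [ 268. -462.   31.] open=86.0 F=[ 0.1 -0.4 -0.8] rot=[ 1.3 -0.3  0.6] n=4 q=[ 1.43  0.82 -0.46  1.87 -0.04  0.56  0.25]
-10,-0.9,27,0.3,-0.1,0.2
-10,-0.7,28,0.3,-0.1,0.2
-10,-0.5,28,0.3,-0.1,0.2
-10,-0.3,28,0.3,-0.1,0.2
```

View pics/t18.png

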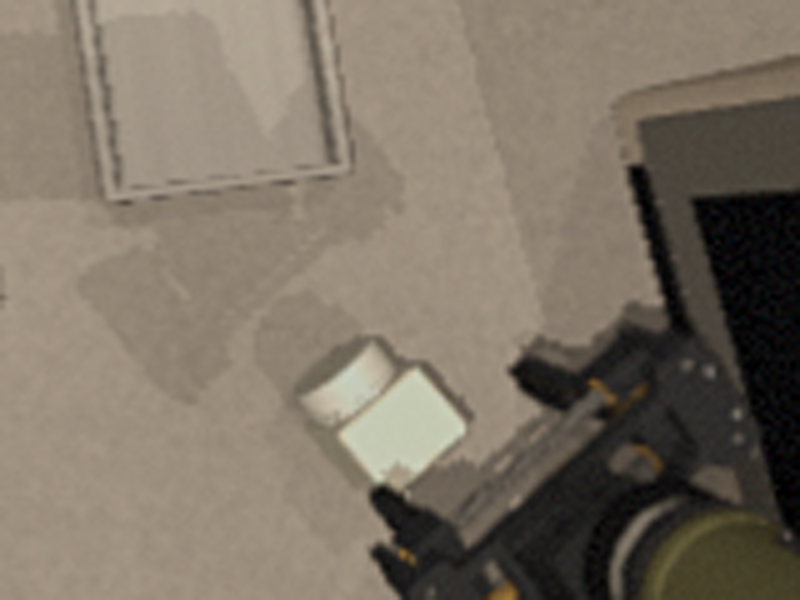

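```bash
python3 - <<'E'
from h import *
s=snap('top')
def w(p,z): return ray(s,[340+(p[0]+.5)/5-.5,200+(p[1]+.5)/5-.5],z)
Q=np.array([w(p,.06) for p in [(415,366),(468,418),(395,488),(337,432)]]);print(Q.mean(0),[np.degrees(np.arctan2(*(Q[i]-Q[i-1])[1::-1]))%90 for i in range(4)],[np.linalg.norm(Q[i]-Q[i-1]) for i in range(4)])
E
python3 -m creep '[-8,0,24,0.3,0,0.2,-8,0,28,0.3,0,0.2,-4,0,20,0.3,0,0.2,0,0,0,0,0,0]'
python3 - <<'E'
from h import *
plan([.272,-.459,.031],lean(132,-20,42))
E
```

```text
[ 0.2755161  -0.46006195  0.06      ] [np.float64(38.61061846308397), np.float64(44.675476024359114), np.float64(41.83337211746888), np.float64(45.3654306061619)] [np.float64(0.05660301913681978), np.float64(0.03920142763945965), np.float64(0.05584413938222903), np.float64(0.04241588733727284)]
clock: 32.93
tool_pos: [0.264, -0.4618, 0.0503]
eef_rot: [0.93, 0.325, 0.159, -0.057]
contact_force: [-0.0, -0.4, 0.8]
opening: 0.976
t=32.9 g0=[ 259.1 -465.8   68.2] -> [ 272. -459.   31.] open=85.8 F=[-0.  -0.4  0.8] rot=[ 1.   0.6 -3.3] n=2 q=[ 1.4   0.95 -0.4   1.89 -0.01  0.43  0.25]
0.7,1.2,20,0.5,0.3,-1.6
0.5,1.4,20,0.5,0.3,-1.6
```

```bash
python3 -m creep '[2,0,10,0.5,0.3,-1.5,2,0,10,0.4,0.3,-1.5,1,0,6,0,0,0,0,0,0,0,0,0]'
python3 - <<'E'
from h import *
plan([.275,-.460,.031],lean(132,-20,42))
E
```

```text
clock: 33.27
tool_pos: [0.2768, -0.4507, 0.0278]
eef_rot: [0.918, 0.357, 0.16, -0.062]
contact_force: [-1.0, -0.4, 0.5]
opening: 0.973
t=33.3 g0=[ 272.1 -455.    45.7] -> [ 275. -460.   31.] open=85.7 F=[-1.  -0.4  0.5] rot=[-0.1  0.2  0.5] n=1 q=[ 1.37  0.99 -0.41  1.88  0.02  0.41  0.27]
-6.0,5.7,13,-0.1,0.2,0.5
```

```bash
python3 -m creep '[-5,3,5,0,0,0.3,-2,2,6,0,0,0,0,0,2,0,0,0,0,0,0,0,0,0]'
python3 - <<'E'
from h import *
plan([.275,-.460,.031],lean(132,-20,42))
E
```

```text
clock: 33.6
tool_pos: [0.2802, -0.4572, 0.0134]
eef_rot: [0.919, 0.355, 0.16, -0.061]
contact_force: [0.1, 0.7, -0.7]
opening: 0.974
t=33.6 g0=[ 275.5 -461.5   31.3] -> [ 275. -460.   31.] open=85.7 F=[ 0.1  0.7 -0.7] rot=[-0.   0.3  0.3] n=1 q=[ 1.36  1.02 -0.4   1.86  0.03  0.4   0.27]
0.6,-1.4,0.5,-0.0,0.3,0.3
```

```bash
python3 -m creep '[0,0,0,0,0,0,0,0,0,0,0,0,0,0,0,0,0,0,0,0,0,0,0,0,0,0,0,0,0,0]' 0 35; python3 -m creep '[11,0,-34,0,0,0.1,11,0,-34,0,0,0.1,11,0,-34,0,0,0.1]'
python3 - <<'E'
from h import *
plan([.27,-.464,.14],lean(130,70,40))
E
```

```text
clock: 34.02
tool_pos: [0.2793, -0.4577, 0.0138]
eef_rot: [0.919, 0.355, 0.159, -0.061]
contact_force: [0.1, -0.1, -1.8]
opening: 0.679
clock: 34.27
tool_pos: [0.2734, -0.455, 0.1156]
eef_rot: [0.92, 0.351, 0.158, -0.07]
contact_force: [-0.1, -0.9, -0.9]
opening: 0.682
t=34.3 g0=[ 268.8 -459.6  133.5] -> [ 270. -464.  140.] open=60.1 F=[-0.1 -0.9 -0.9] rot=[ -0.1 -89.9   2.4] n=13 q=[ 1.39  0.85 -0.44  1.85 -0.02  0.6   0.25]
-2.3,0.3,-0.7,-0.0,-6.9,0.2
-2.3,0.3,-0.7,-0.0,-6.9,0.2
-2.4,0.3,-0.7,-0.0,-6.9,0.2
-2.5,0.3,-0.6,-0.0,-6.9,0.2
-2.5,0.3,-0.6,-0.0,-6.9,0.2
-2.6,0.3,-0.6,-0.0,-6.9,0.2
-2.6,0.3,-0.6,-0.0,-6.9,0.2
-2.7,0.3,-0.5,-0.0,-6.9,0.2
-2.7,0.3,-0.5,-0.0,-6.9,0.2
-2.7,0.3,-0.4,-0.0,-6.9,0.2
-2.8,0.3,-0.4,-0.0,-6.9,0.2
-2.8,0.3,-0.3,-0.0,-6.9,0.2
-2.8,0.3,-0.2,-0.0,-6.9,0.2
```

```bash
python3 -m creep '[-2,0,-1,0,-6.9,0,-2,0,-1,0,-6.9,0,-2,0,-1,0,-6.9,0,-2,0,-1,0,-6.9,0,-2,0,-1,0,-6.9,0]';python3 -m creep '[-2,0,-1,0,-6.9,0,-2,0,-1,0,-6.9,0,-2,0,-1,0,-6.9,0,-2,0,-1,0,-6.9,0,-2,0,-1,0,-6.9,0]'
python3 - <<'E'
from h import *
plan([.272,-.460,.11],lean(130,70,40))
E
```

```text
clock: 34.68
tool_pos: [0.2546, -0.4764, 0.1286]
eef_rot: [0.932, 0.338, -0.122, 0.046]
contact_force: [-0.5, 0.8, -3.7]
opening: 0.679
clock: 35.1
tool_pos: [0.2575, -0.4801, 0.1443]
eef_rot: [0.85, 0.308, -0.398, 0.157]
contact_force: [0.6, -0.3, -3.4]
opening: 0.675
t=35.1 g0=[ 268.5 -470.4  156.4] -> [ 272. -460.  110.] open=59.4 F=[ 0.6 -0.3 -3.4] rot=[  1.  -19.4  -0.9] n=3 q=[ 0.12  1.11  0.76  1.96  0.4   0.5  -0.64]
12,-2.3,7.2,0.3,-6.5,-0.3
13,-2.2,5.6,0.3,-6.5,-0.3
13,-2.1,4.0,0.3,-6.5,-0.3
```

```bash
python3 -m creep '[10,-2,6,0.3,-6.5,-0.3,12,-2,5,0.3,-6.5,-0.3,12,-2,4,0.3,-6.5,-0.3,12,0,4,0,0,0,0,0,0,0,0,0]'
python3 - <<'E'
from h import *
plan([.272,-.464,.046],lean(130,70,40))
s=snap('top');c=s['color'][200:320,340:500];cv2.imwrite('pics/t19.png',cv2.cvtColor(cv2.resize(c,(800,600),interpolation=cv2.INTER_CUBIC),cv2.COLOR_RGB2BGR))
E
```

```text
clock: 35.52
tool_pos: [0.2696, -0.4675, 0.0818]
eef_rot: [0.762, 0.29, -0.542, 0.203]
contact_force: [-0.2, -0.9, -0.8]
opening: 0.68
t=35.5 g0=[ 283.1 -455.7   88.1] -> [ 272. -464.   46.] open=59.9 F=[-0.2 -0.9 -0.8] rot=[1.4 0.7 0.8] n=2 q=[-0.04  1.47  0.82  1.84  0.37  0.66 -0.8 ]
18,-0.7,13,0.7,0.3,0.4
18,-0.6,14,0.7,0.3,0.4
```

View pics/t19.png

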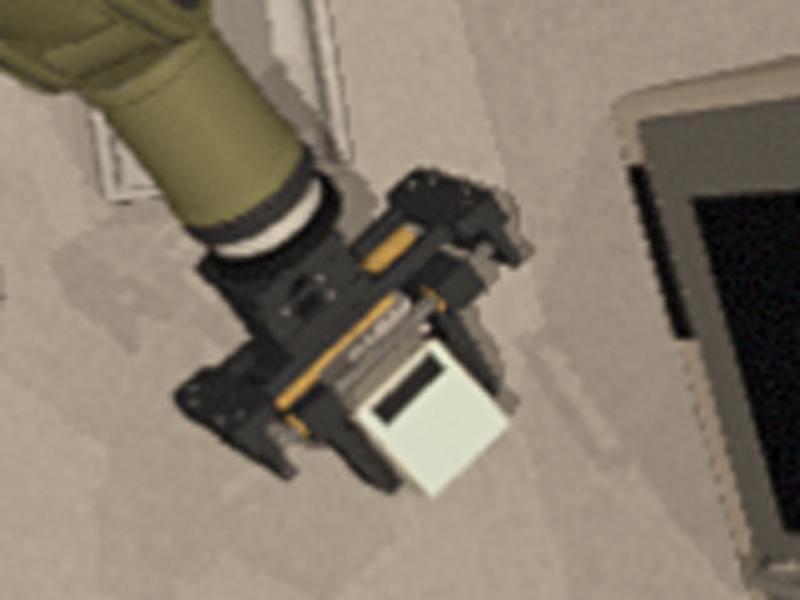

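```bash
python3 -m creep '[18,-1,11,0.7,0.3,0.4,18,-1,10,0.7,0.3,0.4,0,0,0,0,0,0]'
python3 - <<'E'
from h import *
plan([.272,-.464,.044],lean(130,70,40))
E
```

```text
clock: 35.82
tool_pos: [0.2619, -0.4728, 0.0458]
eef_rot: [0.775, 0.275, -0.534, 0.196]
contact_force: [0.8, -0.2, -1.2]
opening: 0.678
t=35.8 g0=[ 275.6 -461.4   52.5] -> [ 272. -464.   44.] open=59.6 F=[ 0.8 -0.2 -1.2] rot=[-0.4 -0.7 -0.7] n=1 q=[ 0.    1.51  0.79  1.8   0.33  0.65 -0.83]
6.2,-0.3,7.1,-0.4,-0.7,-0.7
```

```bash
python3 -m creep '[5,0,3,-0.3,-0.6,-0.5,2,0,1,0,0,0,0,0,0,0,0,0]'
python3 - <<'E'
from h import *
plan([.272,-.464,.044],lean(130,70,40))
E
```

```text
clock: 36.07
tool_pos: [0.2601, -0.476, 0.0427]
eef_rot: [0.773, 0.275, -0.537, 0.197]
contact_force: [-0.0, -0.0, -1.1]
opening: 0.677
t=36.1 g0=[ 273.8 -464.7   49.3] -> [ 272. -464.   44.] open=59.6 F=[-0.  -0.  -1.1] rot=[-0.2 -0.3 -0.7] n=1 q=[ 0.    1.52  0.8   1.8   0.33  0.65 -0.83]
4.5,-1.6,2.7,-0.2,-0.3,-0.7
```

```bash
python3 -m creep '[3,0,1,0,0,0,2,0,1,0,0,0,0,0,0,0,0,0]'; python3 -m creep '[2,0,1,0,0,0,0,0,0,0,0,0]'
python3 - <<'E'
from h import *
plan([.272,-.464,.044],lean(130,70,40))
s=snapshot('side');c=s['color'][90:180,270:390];cv2.imwrite('pics/s20.png',cv2.cvtColor(cv2.resize(c,(800,600),interpolation=cv2.INTER_CUBIC),cv2.COLOR_RGB2BGR))
E
```

```text
clock: 36.32
tool_pos: [0.2603, -0.4768, 0.0394]
eef_rot: [0.774, 0.273, -0.536, 0.198]
contact_force: [0.7, 0.1, -0.2]
opening: 0.679
clock: 36.48
tool_pos: [0.2604, -0.4773, 0.0388]
eef_rot: [0.773, 0.273, -0.537, 0.199]
contact_force: [0.7, 0.4, -1.5]
opening: 0.677
t=36.5 g0=[ 274.1 -465.9   45.3] -> [ 272. -464.   44.] open=59.5 F=[ 0.7  0.4 -1.5] rot=[-0.2 -0.2 -1. ] n=1 q=[ 0.01  1.53  0.8   1.79  0.33  0.65 -0.84]
1.0,-2.7,0.8,-0.2,-0.2,-1.0
```

View pics/s20.png

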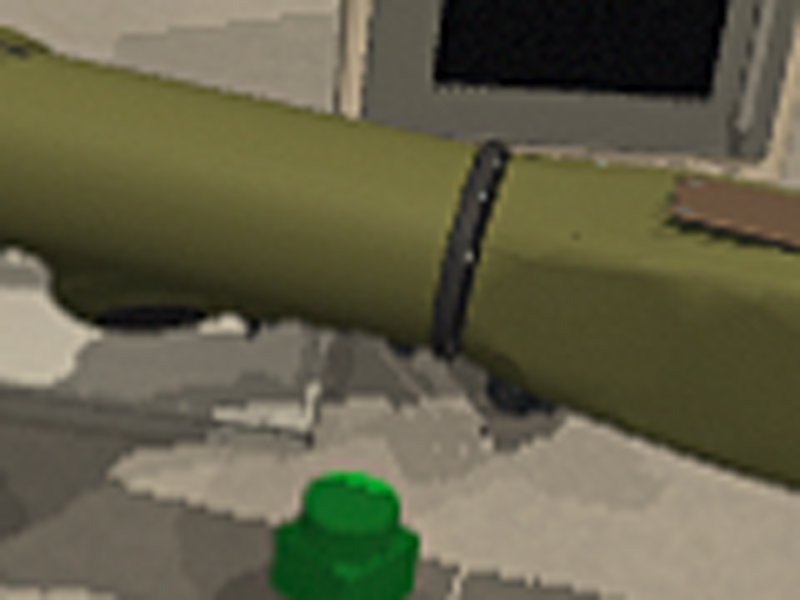

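```bash
for i in 1 2; do python3 -m creep '[2.5,0,1,0,0,0,0,0,0,0,0,0]'; done
```

```text
clock: 36.7
tool_pos: [0.2601, -0.4778, 0.039]
eef_rot: [0.772, 0.272, -0.538, 0.2]
contact_force: [-0.7, -0.5, -2.2]
opening: 0.679
clock: 36.87
tool_pos: [0.2599, -0.4783, 0.0388]
eef_rot: [0.771, 0.272, -0.54, 0.201]
contact_force: [-0.1, -0.4, -1.9]
opening: 0.68
```

```bash
python3 -m creep '[0,0,0,0,0,0,0,0,0,0,0,0,0,0,0,0,0,0,0,0,0,0,0,0,0,0,0,0,0,0]' 84; python3 -m creep '[-3,0,-10,0,0,0,-10,0,-30,0,0,0,-10,0,-35,0,0,0,-20,0,-30,0,0,0]'
python3 - <<'E'
from h import *
s=snap('top');c=s['color'][200:320,340:500];cv2.imwrite('pics/t21.png',cv2.cvtColor(cv2.resize(c,(800,600),interpolation=cv2.INTER_CUBIC),cv2.COLOR_RGB2BGR))
plan([.272,-.464,.14],down(130))
E
```

```text
clock: 37.28
tool_pos: [0.2594, -0.4781, 0.0376]
eef_rot: [0.771, 0.272, -0.54, 0.2]
contact_force: [-0.8, 0.5, -0.3]
opening: 0.954
clock: 37.62
tool_pos: [0.3199, -0.4211, 0.1119]
eef_rot: [0.77, 0.271, -0.545, 0.194]
contact_force: [1.5, -0.0, -0.5]
opening: 0.956
t=37.7 g0=[ 338.6 -410.   124.4] -> [ 272. -464.  140.] open=83.7 F=[1.7 0.6 3.3] rot=[ 0.1 70.6 -1.2] n=11 q=[-0.1   1.38  0.79  1.74  0.31  0.88 -0.77]
-1.8,0.0,6.8,0.0,6.4,-0.1
-2.6,-0.0,6.3,0.0,6.4,-0.1
-3.2,-0.0,5.7,0.0,6.4,-0.1
-3.9,-0.0,5.1,0.0,6.4,-0.1
-4.4,-0.0,4.4,0.0,6.4,-0.1
-4.9,-0.0,3.6,0.0,6.4,-0.1
-5.2,-0.1,2.8,0.0,6.4,-0.1
-5.5,-0.1,2.0,0.0,6.4,-0.1
-5.7,-0.1,1.1,0.0,6.4,-0.1
-5.8,-0.1,0.2,0.0,6.4,-0.1
-5.8,-0.1,-0.7,0.0,6.4,-0.1
```

View pics/t21.png

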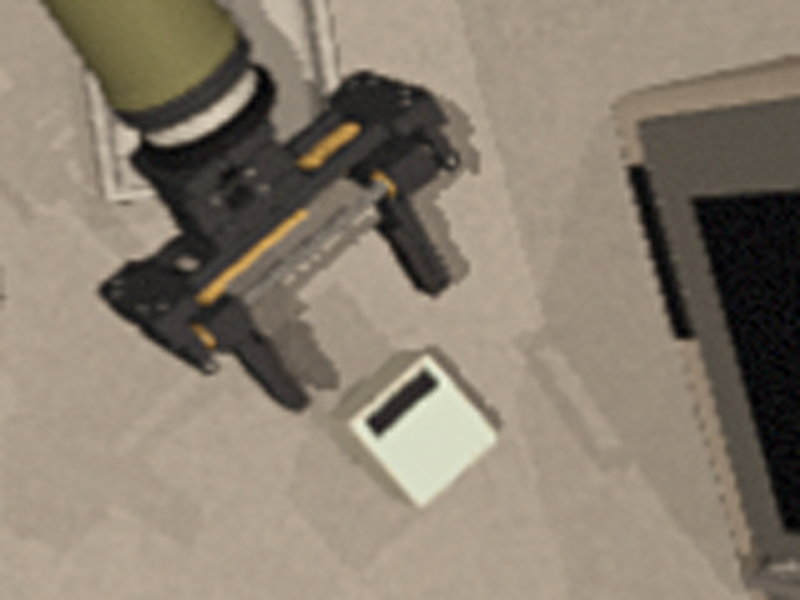

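```bash
python3 - <<'E'
from h import *
s=snap('top')
def w(p,z): return ray(s,[340+(p[0]+.5)/5-.5,200+(p[1]+.5)/5-.5],z)
Q=np.array([w(p,.068) for p in [(425,355),(497,436),(422,508),(350,425)]]);print(Q.mean(0),[np.degrees(np.arctan2(*(Q[i]-Q[i-1])[1::-1]))%90 for i in range(4)],[np.linalg.norm(Q[i]-Q[i-1]) for i in range(4)])
E
python3 -m creep '[-2,0,2,0,6.4,0,-2,0,2,0,6.4,0,-3,0,2,0,6.4,0,-4,0,2,0,6.4,0,-4,0,2,0,6.4,0]';python3 -m creep '[-5,0,2,0,6.4,0,-5,0,2,0,6.4,0,-6,0,2,0,6.4,0,-6,0,1,0,6.4,0,-6,0,1,0,6.4,0]';python3 -m creep '[-12,0,8,0,2.5,0,-10,0,8,0,2.5,0,0,0,0,0,0,0]'
python3 - <<'E'
from h import *
plan([.268,-.465,.05],down(130))
E
```

```text
[ 0.27334316 -0.46762684  0.068     ] [np.float64(41.271472104279205), np.float64(40.530257085816345), np.float64(41.793428542006694), np.float64(40.0332818221578)] [np.float64(0.05651855440019003), np.float64(0.05676548049671647), np.float64(0.05702463290482684), np.float64(0.05729358758720311)]
clock: 38.13
tool_pos: [0.3167, -0.4269, 0.1129]
eef_rot: [0.888, 0.327, -0.302, 0.112]
contact_force: [0.8, -0.2, -0.7]
opening: 0.955
clock: 38.55
tool_pos: [0.2951, -0.4447, 0.1211]
eef_rot: [0.937, 0.347, -0.042, 0.02]
contact_force: [-0.4, -0.2, -1.8]
opening: 0.956
clock: 38.8
tool_pos: [0.2664, -0.4666, 0.1092]
eef_rot: [0.941, 0.339, 0.001, 0.006]
contact_force: [-0.2, -0.6, -0.6]
opening: 0.953
t=38.8 g0=[ 266.3 -466.4  128.2] -> [ 268. -465.   50.] open=83.9 F=[-0.2 -0.6 -0.6] rot=[ 0.7  0.1 -0.4] n=3 q=[ 1.    0.77 -0.06  1.95  0.12  0.41 -0.03]
0.8,-0.4,26,0.2,0.0,-0.1
0.8,-0.3,26,0.2,0.0,-0.1
0.8,-0.2,26,0.2,0.0,-0.1
```

```bash
python3 -m creep '[2,1,12,0.3,0,-0.6,1,1,20,0.3,0,-0.4,0,0,15,0,0,0,0,0,0,0,0,0]'
python3 - <<'E'
from h import *
plan([.273,-.4675,.05],down(131))
E
```

```text
clock: 39.13
tool_pos: [0.2705, -0.4647, 0.0592]
eef_rot: [0.938, 0.347, -0.002, 0.0]
contact_force: [-0.3, 0.1, -0.2]
opening: 0.949
t=39.1 g0=[ 270.6 -464.6   78.2] -> [ 273.  -467.5   50. ] open=83.5 F=[-0.3  0.1 -0.2] rot=[-0.1  0.3 -0.3] n=1 q=[ 0.98  0.86 -0.05  1.96  0.13  0.32 -0.03]
0.1,3.8,28,-0.1,0.3,-0.3
```

```bash
python3 -m creep '[-2,2,12,0,0,-0.3,-3,1,10,0,0,0,-1,0,4,0,0,0,0,0,0,0,0,0]'
python3 - <<'E'
from h import *
plan([.273,-.4675,.05],down(131))
E
```

```text
clock: 39.47
tool_pos: [0.2734, -0.4655, 0.0304]
eef_rot: [0.934, 0.356, -0.004, -0.002]
contact_force: [-0.6, 0.2, 0.4]
opening: 0.954
t=39.5 g0=[ 273.5 -465.5   49.4] -> [ 273.  -467.5   50. ] open=83.9 F=[-0.6  0.2  0.4] rot=[-0.4  0.3  0.7] n=1 q=[ 0.98  0.92 -0.04  1.95  0.14  0.28 -0.03]
-1.6,1.2,-0.6,-0.4,0.3,0.7
```

```bash
python3 -m creep '[0,0,0,0,0,0,0,0,0,0,0,0,0,0,0,0,0,0,0,0,0,0,0,0,0,0,0,0,0,0]' 0 35; python3 -m creep '[0,0,-20,0,0,0,0,0,-38,0,0,0,0,0,-38,0,0,0,0,0,-38,0,0,0,0,0,-30,0,0,0]'
python3 - <<'E'
from h import *
plan([.522,.271,.21],down(-70),22)
E
```

```text
clock: 39.88
tool_pos: [0.2752, -0.4651, 0.032]
eef_rot: [0.934, 0.357, -0.003, -0.001]
contact_force: [0.1, -0.2, -0.6]
opening: 0.678
clock: 40.3
tool_pos: [0.273, -0.461, 0.196]
eef_rot: [0.934, 0.357, -0.005, -0.009]
contact_force: [-0.2, 0.3, -1.8]
opening: 0.68
t=40.3 g0=[ 273.3 -461.3  215. ] -> [522. 271. 210.] open=59.8 F=[-0.2  0.3 -1.8] rot=[-1.2  0.4 21.8] n=22 q=[ 1.    0.64 -0.1   1.86  0.1   0.66  0.01]
31,-17,0.5,-0.1,0.0,1.0
30,-18,0.5,-0.1,0.0,1.0
30,-18,0.5,-0.1,0.0,1.0
30,-19,0.5,-0.1,0.0,1.0
29,-19,0.5,-0.1,0.0,1.0
29,-20,0.5,-0.1,0.0,1.0
29,-20,0.4,-0.1,0.0,1.0
28,-21,0.4,-0.1,0.0,1.0
28,-21,0.4,-0.1,0.0,1.0
28,-22,0.4,-0.1,0.0,1.0
27,-22,0.4,-0.1,0.0,1.0
27,-23,0.4,-0.1,0.0,1.0
26,-23,0.4,-0.1,0.0,1.0
26,-24,0.4,-0.1,0.0,1.0
26,-24,0.4,-0.1,0.0,1.0
25,-25,0.3,-0.1,0.0,1.0
25,-25,0.3,-0.1,0.0,1.0
24,-25,0.3,-0.1,0.0,1.0
24,-26,0.3,-0.1,0.0,1.0
23,-26,0.3,-0.1,0.0,1.0
23,-27,0.3,-0.1,0.0,1.0
22,-27,0.2,-0.1,0.0,1.0
```

```bash
python3 -m creep '[32,-14,0,0,0,1,32,-15,0,0,0,1,32,-15,0,0,0,1,31,-16,0,0,0,1,31,-17,0,0,0,1]'; python3 -m creep '[31,-17,0,0,0,1,30,-18,0,0,0,1,30,-18,0,0,0,1,30,-19,0,0,0,1,29,-20,0,0,0,1]';python3 - <<'E'
from h import *
plan([.522,.271,.21],down(-70),12)
E
```

```text
clock: 40.72
tool_pos: [0.3454, -0.3108, 0.2052]
eef_rot: [0.953, 0.303, -0.004, 0.004]
contact_force: [0.4, -1.1, -1.3]
opening: 0.676
clock: 41.13
tool_pos: [0.4216, -0.1443, 0.2048]
eef_rot: [0.967, 0.256, -0.003, 0.004]
contact_force: [-0.1, -0.3, -1.6]
opening: 0.678
t=41.1 g0=[ 421.6 -144.1  223.8] -> [522. 271. 210.] open=59.7 F=[-0.1 -0.3 -1.6] rot=[0.4 0.4 9.7] n=12 q=[ 0.18  0.52  0.06  2.13 -0.04  0.49 -0.79]
24,-26,0.8,0.0,0.0,0.8
24,-26,0.8,0.0,0.0,0.8
24,-27,0.8,0.0,0.0,0.8
23,-27,0.9,0.0,0.0,0.8
23,-27,0.9,0.0,0.0,0.8
23,-28,0.9,0.0,0.0,0.8
22,-28,1.0,0.0,0.0,0.8
22,-28,1.0,0.0,0.0,0.8
21,-29,1.0,0.0,0.0,0.8
21,-29,1.1,0.0,0.0,0.8
21,-29,1.1,0.0,0.0,0.8
20,-29,1.1,0.0,0.0,0.8
```

```bash
python3 -m creep '[24,-26,0,0,0,0.8,24,-26,0,0,0,0.8,24,-27,0,0,0,0.8,23,-27,0,0,0,0.8,23,-27,0,0,0,0.8]'; python3 -m creep '[23,-28,0,0,0,0.8,22,-28,0,0,0,0.8,22,-28,0,0,0,0.8,21,-29,0,0,0,0.8,21,-29,0,0,0,0.8]';python3 - <<'E'
from h import *
plan([.522,.271,.15],down(-70))
E
```

```text
clock: 41.55
tool_pos: [0.465, 0.0365, 0.204]
eef_rot: [0.976, 0.22, -0.001, 0.005]
contact_force: [1.1, -0.1, -1.3]
opening: 0.679
clock: 41.97
tool_pos: [0.5066, 0.219, 0.203]
eef_rot: [0.983, 0.183, -0.002, 0.005]
contact_force: [0.6, -0.2, -1.3]
opening: 0.679
t=42.0 g0=[506.6 219.2 222. ] -> [522. 271. 150.] open=59.8 F=[ 0.6 -0.2 -1.3] rot=[0.5 0.3 1.1] n=3 q=[-0.62  0.65  0.2   1.83 -0.18  0.68 -1.51]
11,-15,24,0.2,0.1,0.4
11,-15,24,0.2,0.1,0.4
11,-15,24,0.2,0.1,0.4
```

```bash
python3 -m creep '[10,-14,5,0.2,0,0.4,8,-11,20,0.2,0,0.4,2,-3,25,0,0,0,0,0,0,0,0,0]';python3 - <<'E'
from h import *
plan([.522,.271,.10],down(-70))
E
```

```text
clock: 42.3
tool_pos: [0.5155, 0.268, 0.1524]
eef_rot: [0.983, 0.183, 0.001, -0.003]
contact_force: [-0.6, -0.8, -2.5]
opening: 0.679
t=42.3 g0=[515.5 267.9 171.4] -> [522. 271. 100.] open=59.7 F=[-0.6 -0.8 -2.5] rot=[-0.4 -0.2  1.1] n=2 q=[-0.66  0.75  0.17  1.8  -0.22  0.61 -1.55]
3.5,-0.0,36,-0.2,-0.1,0.6
3.5,-0.2,36,-0.2,-0.1,0.6
```

```bash
python3 -m creep '[2,0,20,0,0,0.6,1,0,25,0,0,0.5,0,0,20,0,0,0,0,0,0,0,0,0]';python3 - <<'E'
from h import *
plan([.522,.271,.062],down(-70))
s=snapshot('side');c=s['color'][160:310,160:360];cv2.imwrite('pics/s22.png',cv2.cvtColor(cv2.resize(c,(800,600),interpolation=cv2.INTER_CUBIC),cv2.COLOR_RGB2BGR))
E
```

```text
clock: 42.63
tool_pos: [0.519, 0.2686, 0.0886]
eef_rot: [0.985, 0.173, 0.001, -0.004]
contact_force: [-0.5, -0.7, -1.0]
opening: 0.678
t=42.6 g0=[519.  268.5 107.6] -> [522. 271.  62.] open=59.6 F=[-0.5 -0.7 -1. ] rot=[-0.4 -0.2 -0.1] n=2 q=[-0.64  0.85  0.14  1.82 -0.25  0.48 -1.54]
1.7,-0.4,23,-0.2,-0.1,-0.0
1.8,-0.5,23,-0.2,-0.1,-0.0
```

View pics/s22.png

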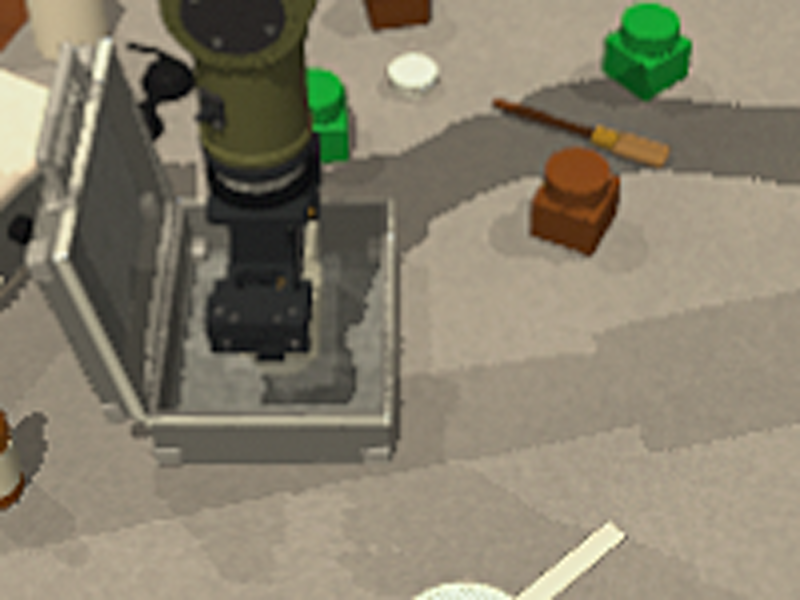

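```bash
python3 -m creep '[1,0,18,-0.3,0,0,1,0,18,0,0,0,0,0,6,0,0,0,0,0,0,0,0,0]';python3 - <<'E'
from h import *
plan([.522,.271,.057],down(-70))
E
```

```text
clock: 43.02
tool_pos: [0.5267, 0.2688, 0.0549]
eef_rot: [0.985, 0.171, 0.008, -0.002]
contact_force: [-1.1, -0.8, -1.2]
opening: 0.679
t=43.0 g0=[526.4 268.7  73.9] -> [522. 271.  57.] open=59.8 F=[-1.1 -0.8 -1.2] rot=[-0.1 -0.9 -0.3] n=1 q=[-0.62  0.91  0.13  1.82 -0.26  0.41 -1.54]
-3.9,-3.6,17,-0.1,-0.9,-0.3
```

```bash
python3 -m creep '[-2,-2,8,0,-0.9,-0.3,-1,-1,5,0,0,0,0,0,0,0,0,0]';python3 - <<'E'
from h import *
plan([.522,.271,.057],down(-70))
E
```

```text
clock: 43.27
tool_pos: [0.5249, 0.2709, 0.0451]
eef_rot: [0.985, 0.173, 0.002, -0.001]
contact_force: [-0.3, -0.8, -1.6]
opening: 0.677
t=43.3 g0=[524.8 270.9  64.1] -> [522. 271.  57.] open=59.6 F=[-0.3 -0.8 -1.6] rot=[-0.1 -0.2 -0. ] n=1 q=[-0.63  0.93  0.13  1.81 -0.26  0.41 -1.54]
-2.7,-1.0,7.1,-0.1,-0.2,-0.0
```

```bash
python3 -m creep '[0,0,4,0,0,0,0,0,3,0,0,0,0,0,0,0,0,0]';python3 -m creep '[0,0,2,0,0,0,0,0,2,0,0,0,0,0,0,0,0,0]'
```

```text
clock: 43.52
tool_pos: [0.5255, 0.2716, 0.0388]
eef_rot: [0.985, 0.174, 0.003, -0.002]
contact_force: [0.0, -0.2, -1.4]
opening: 0.682
clock: 43.77
tool_pos: [0.5265, 0.2719, 0.0371]
eef_rot: [0.985, 0.173, 0.004, -0.002]
contact_force: [-0.3, -0.2, -0.5]
opening: 0.676
```

Bottomed at TCP z≈37 mm (as with the first jar). Release and back out.

```bash
python3 -m creep '[0,0,1,0,0,0,0,0,0,0,0,0,0,0,0,0,0,0,0,0,0,0,0,0]' 72;python3 -m creep '[0,0,-10,0,0,0,0,0,-30,0,0,0,0,0,-40,0,0,0,0,0,-40,0,0,0,0,0,-40,0,0,0]';python3 -m creep '[-35,0,-10,0,0,-5,-35,0,-10,0,0,-5,-35,0,-10,0,0,-5,-35,0,-10,0,0,-5]';python3 - <<'E'
from h import *
snap('top','t23');snap('side','s23');p,Rm,g=cur();print(g)
E
```

```text
clock: 44.1
tool_pos: [0.5272, 0.2721, 0.0364]
eef_rot: [0.985, 0.173, 0.004, -0.002]
contact_force: [-0.0, 0.5, -0.0]
opening: 0.815
clock: 44.52
tool_pos: [0.5203, 0.2685, 0.1946]
eef_rot: [0.985, 0.173, -0.006, 0.001]
contact_force: [1.5, 0.4, -0.1]
opening: 0.816
clock: 44.85
tool_pos: [0.4051, 0.2088, 0.246]
eef_rot: [0.937, 0.349, 0.01, -0.002]
contact_force: [0.1, 0.4, -0.1]
opening: 0.814
[0.40116072 0.20477332 0.26531105]
```

View pics/t23.png

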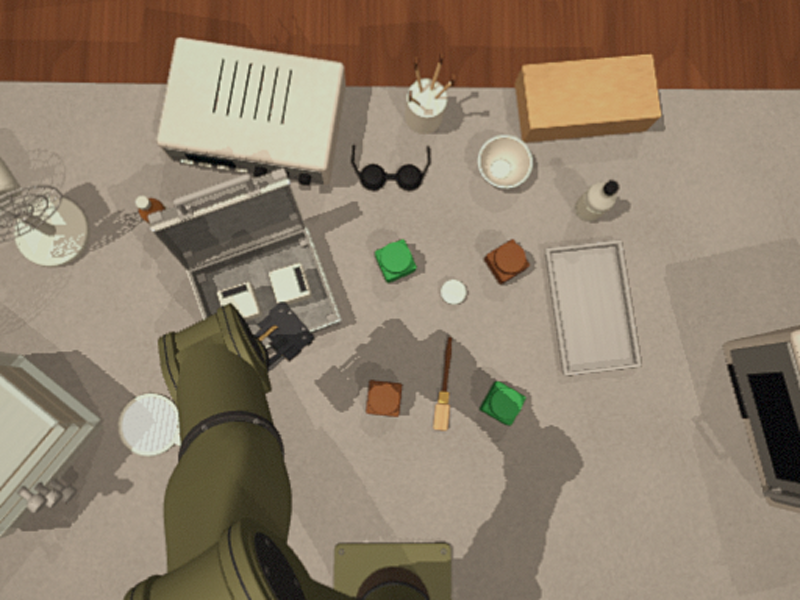

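View pics/s23.png

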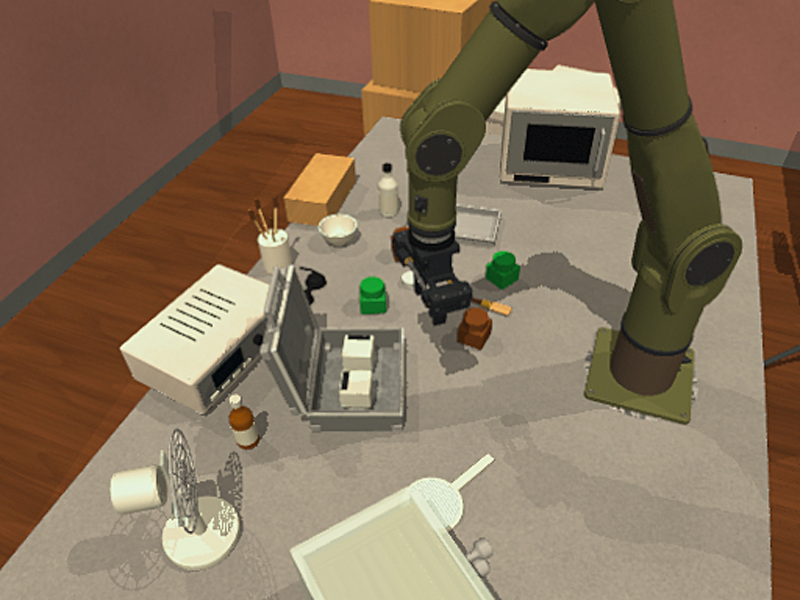

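```bash
python3 -m creep '[0,0,-25,0,0,-6,0,0,-25,0,0,-6,0,0,-25,0,0,-6]' 44
python3 - <<'E'
from h import *
plan([.668,.274,.335],down(20))
E
```

```text
clock: 45.2
tool_pos: [0.3967, 0.2017, 0.3217]
eef_rot: [0.87, 0.492, 0.002, 0.0]
contact_force: [0.8, -0.0, -0.4]
opening: 0.616
t=45.2 g0=[396.6 201.6 340.7] -> [668. 274. 335.] open=54.2 F=[ 0.8 -0.  -0.4] rot=[  0.3  -0.1 -51. ] n=8 q=[-0.61  0.34  0.04  1.97 -0.02  0.83 -1.09]
25,24,0.9,0.0,-0.0,-6.4
22,27,0.9,0.0,-0.0,-6.4
19,29,0.8,0.0,-0.0,-6.4
16,31,0.8,0.0,-0.0,-6.4
12,33,0.8,0.0,-0.0,-6.4
9,34,0.8,0.0,-0.0,-6.4
4.7,35,0.8,0.0,-0.0,-6.4
0.8,35,0.7,0.0,-0.0,-6.4
```

```bash
python3 -m creep '[25,24,0,0,0,-6.4,22,27,0,0,0,-6.4,19,29,0,0,0,-6.4,16,31,0,0,0,-6.4,12,33,0,0,0,-6.4]'; python3 -m creep '[9,34,0,0,0,-6.4,5,35,0,0,0,-6.4,0,25,0,0,0,-6,0,0,0,0,0,0]';python3 - <<'E'
from h import *
plan([.666,.273,.275],down(20))
s=snapshot('side');c=s['color'][110:260,120:320];cv2.imwrite('pics/s24.png',cv2.cvtColor(cv2.resize(c,(800,600),interpolation=cv2.INTER_CUBIC),cv2.COLOR_RGB2BGR))
print((proj(s,[[.668,.274,.271],[.668+.0188,.274-.0517,.271],[.668-.0188,.274+.0517,.271]])-[120,110])*4)
E
```

```text
clock: 45.62
tool_pos: [0.5673, 0.2496, 0.3344]
eef_rot: [0.691, 0.722, 0.007, 0.002]
contact_force: [0.7, 1.6, -0.2]
opening: 0.498
clock: 45.95
tool_pos: [0.6691, 0.2774, 0.3355]
eef_rot: [0.559, 0.829, 0.008, 0.005]
contact_force: [-0.7, -0.4, -1.1]
opening: 0.498
t=46.0 g0=[668.8 277.2 354.5] -> [666. 273. 275.] open=43.8 F=[-0.7 -0.4 -1.1] rot=[ 1.1 -0.1  2.1] n=3 q=[-0.38  0.76 -0.18  1.1   0.13  1.28 -0.16]
-1.0,-2.0,26,0.4,-0.0,0.7
-1.0,-1.8,26,0.4,-0.0,0.7
-1.0,-1.7,26,0.4,-0.0,0.7
[[216.71685926 296.88615772]
 [229.50460673 245.83097683]
 [203.02473793 351.76033654]]
```

View pics/s24.png

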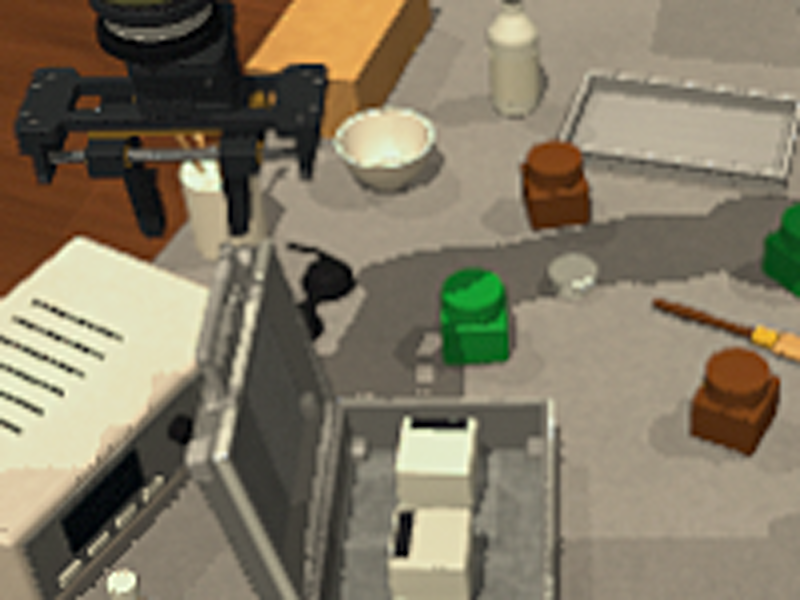

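```bash
python3 -m creep '[-1,-2,18,0.4,0,0.7,-1,-2,20,0.4,0,0.7,-1,-1,20,0,0,0.5,0,0,12,0,0,0,0,0,0,0,0,0]';python3 lidp.py -1 | head -1
python3 - <<'E'
from h import *
plan([.666,.273,.275],down(20))
s=snapshot('side');c=s['color'][130:220,130:250];cv2.imwrite('pics/s25.png',cv2.cvtColor(cv2.resize(c,(800,600),interpolation=cv2.INTER_CUBIC),cv2.COLOR_RGB2BGR))
E
```

```text
clock: 46.42
tool_pos: [0.6614, 0.2723, 0.2656]
eef_rot: [0.579, 0.815, 0.002, 0.001]
contact_force: [-0.4, -0.2, 0.9]
opening: 0.502
t 46.4167 F [-0.4 -0.2  0.9] open 44.2 r 228.8349079915201 th 1.7077916542721288 lat 0.5145633425606541
t=46.4 g0=[661.3 272.2 284.6] -> [666. 273. 275.] open=44.2 F=[-0.4 -0.2  0.9] rot=[ 0.2 -0.1 -0.7] n=1 q=[-0.38  0.8  -0.17  1.22  0.13  1.13 -0.22]
-0.9,4.6,10,0.2,-0.1,-0.7
```

View pics/s25.png

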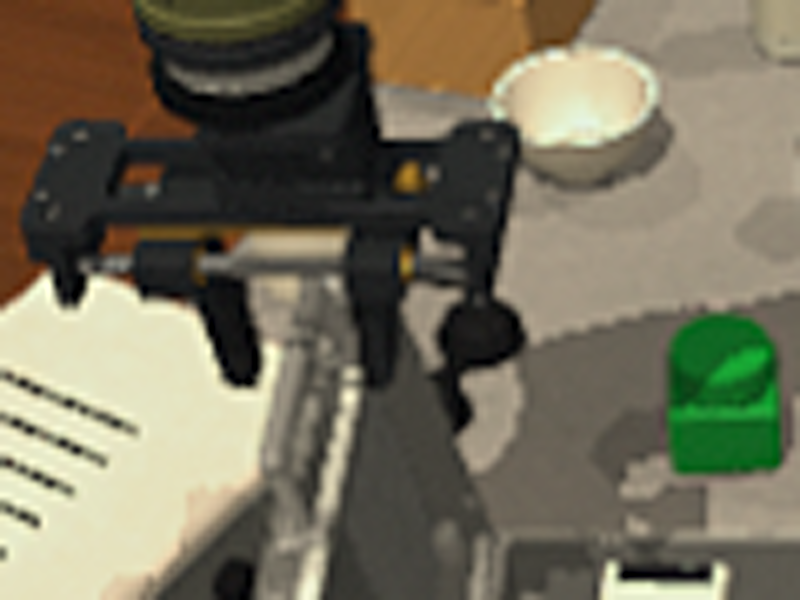

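```bash
python3 -m creep '[0,3,8,0,0,-0.4,0,0,0,0,0,0]';python3 -m creep '[0,0,0,0,0,0,0,0,0,0,0,0,0,0,0,0,0,0,0,0,0,0,0,0]' 0 20; python3 lidp.py -1
```

```text
clock: 46.63
tool_pos: [0.6646, 0.2739, 0.2608]
eef_rot: [0.576, 0.817, 0.003, 0.002]
contact_force: [-0.6, 0.1, -0.5]
opening: 0.503
clock: 46.97
tool_pos: [0.6656, 0.2749, 0.2642]
eef_rot: [0.576, 0.817, 0.006, 0.003]
contact_force: [0.3, -0.3, -0.1]
opening: 0.222
t 46.9667 F [ 0.3 -0.3 -0.1] open 19.5 r 228.3555501603901 th 1.7292950130375793 lat 1.4510167123132671
1.67 [ -1.6 -15.8   8.1]
1.6 [ -0.1 -13.5  -1.8]
1.54 [ -0.1 -13.5  -1. ]
1.48 [ -0.1 -13.6  -0.1]
1.42 [ -0.1 -13.6   0.7]
1.35 [ -0.1 -13.5   1.6]
1.29 [ -0.1 -13.4   2.4]
1.23 [ -0.1 -13.2   3.3]
1.17 [ -0.1 -13.    4.1]
1.1 [ -0.1 -12.7   4.9]
```

```bash
python3 -m creep '[0,0,10,0,0,0,0,0,3,0,0,0,0,0,0,0,0,0]' 24;python3 lidp.py -1|head -1;python3 -m creep '[0,0,0,0,0,0,0,0,0,0,0,0,0,0,0,0,0,0,0,0,0,0,0,0]' 0 20; python3 lidp.py -1
```

```text
clock: 47.22
tool_pos: [0.6663, 0.2752, 0.251]
eef_rot: [0.576, 0.817, 0.007, 0.003]
contact_force: [-0.6, 1.4, -0.5]
opening: 0.269
t 47.2167 F [-0.6  1.4 -0.5] open 23.6 r 215.70004409372592 th 1.7454244739024245 lat 1.5652366395830324
clock: 47.55
tool_pos: [0.6664, 0.2751, 0.2501]
eef_rot: [0.576, 0.817, 0.006, 0.003]
contact_force: [-0.0, 0.3, -0.5]
opening: 0.112
t 47.55 F [-0.   0.3 -0.5] open 9.8 r 214.84324312420736 th 1.7465810040911576 lat 1.423399715577425
1.68 [ -1.5 -12.7  -5.3]
1.62 [ -0.1 -13.4  -2.1]
1.56 [ -0.1 -13.5  -1.2]
1.5 [ -0.1 -13.6  -0.4]
1.43 [ -0.1 -13.6   0.5]
1.37 [ -0.1 -13.5   1.3]
1.31 [ -0.1 -13.4   2.2]
1.25 [ -0.1 -13.2   3. ]
1.18 [ -0.1 -13.    3.8]
1.12 [ -0.1 -12.8   4.6]
```

```bash
python3 -m creep '[0,-12,-3,0,0,0,0,-13,-2,0,0,0,0,-14,-1,0,0,0,0,-14,0,0,0,0,0,-14,0,0,0,0]';python3 lidp.py -1|head -6;python3 -m creep '[0,-13,1,0,0,0,0,-13,2,0,0,0,0,-13,3,0,0,0,0,-13,4,0,0,0,0,-13,4,0,0,0]'; python3 lidp.py -1
```

```text
clock: 47.97
tool_pos: [0.6062, 0.2526, 0.2538]
eef_rot: [0.577, 0.817, 0.01, 0.006]
contact_force: [2.0, 0.3, -8.2]
opening: 0.107
t 47.9667 F [ 2.   0.3 -8.2] open 9.4 r 213.319238696308 th 1.4439732096895375 lat 0.916023221400645
1.38 [ -1.  -13.7  -2.9]
1.32 [ -0.1 -13.4   1.9]
1.26 [ -0.1 -13.3   2.8]
1.19 [ -0.1 -13.1   3.6]
1.13 [ -0.1 -12.9   4.4]
clock: 48.38
tool_pos: [0.5461, 0.2302, 0.2376]
eef_rot: [0.576, 0.817, 0.014, 0.009]
contact_force: [5.0, 0.7, -8.7]
opening: 0.101
t 48.3833 F [ 5.   0.7 -8.7] open 8.9 r 212.0913075596196 th 1.131229092176566 lat 0.41261634842831335
1.07 [ -0.5 -14.4   0.2]
1.01 [ -0.1 -12.3   5.8]
0.94 [ -0.1 -11.9   6.6]
0.88 [ -0.1 -11.4   7.3]
0.82 [ -0.1 -11.    8. ]
0.76 [ -0.1 -10.4   8.7]
0.69 [-0.1 -9.9  9.3]
0.63 [-0.1 -9.3  9.9]
0.57 [-0.1 -8.6 10.5]
0.51 [-0.1 -8.  11. ]
```

```bash
python3 -m creep '[0,-13,4,0,0,0,0,-12,5,0,0,0,0,-12,6,0,0,0,0,-12,7,0,0,0,0,-11,8,0,0,0]';python3 lidp.py -1|head -1;python3 -m creep '[0,-11,8,0,0,0,0,-10,9,0,0,0,0,-10,9,0,0,0,0,-9,10,0,0,0,0,-8,11,0,0,0]'; python3 lidp.py -1
python3 - <<'E'
from h import *
snap('side','s26')
E
```

```text
clock: 48.8
tool_pos: [0.4952, 0.2113, 0.2052]
eef_rot: [0.576, 0.817, 0.021, 0.013]
contact_force: [0.7, -0.8, 2.0]
opening: 0.101
t 48.8 F [ 0.7 -0.8  2. ] open 8.9 r 211.9810200116599 th 0.8303390111220983 lat 0.021917649388791184
clock: 49.22
tool_pos: [0.4545, 0.1961, 0.1567]
eef_rot: [0.576, 0.817, 0.025, 0.016]
contact_force: [-1.8, -1.9, 2.2]
opening: 0.098
t 49.2167 F [-1.8 -1.9  2.2] open 8.6 r 212.15747212641986 th 0.5213849954006018 lat -0.323267701532
0.46 [  0.2 -11.9   8.1]
0.4 [-0.1 -7.  11.6]
0.33 [-0.1 -6.3 12. ]
0.27 [-0.1 -5.5 12.4]
0.21 [-0.1 -4.7 12.7]
0.15 [-0.1 -3.9 13. ]
0.08 [-0.  -3.1 13.2]
0.02 [-0.  -2.3 13.4]
-0.04 [-0.  -1.4 13.5]
-0.1 [-0.  -0.6 13.6]
```

View pics/s26.png

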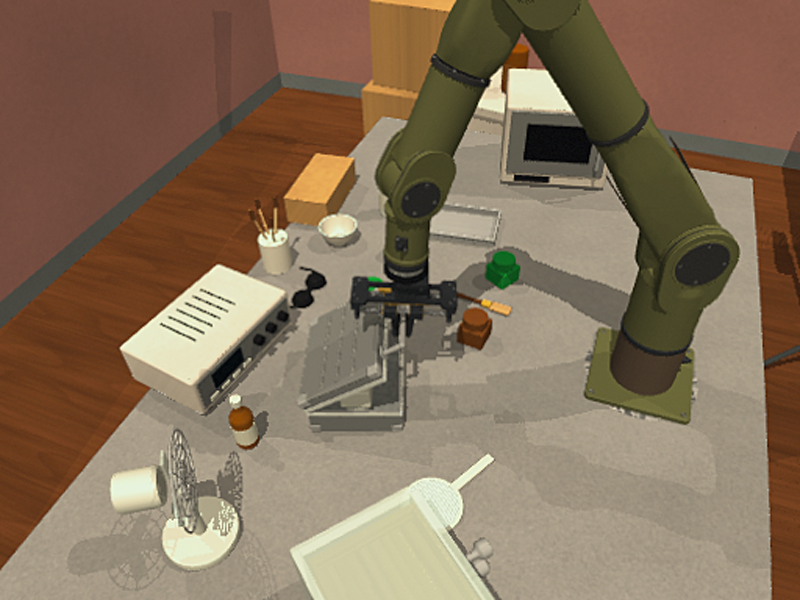

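```bash
python3 -m creep '[0,-7,11,0,0,0,0,-7,12,0,0,0,0,-6,12,0,0,0,0,-5,12,0,0,0,0,-5,12,0,0,0]';python3 lidp.py -1|head -3
```

```text
clock: 49.68
tool_pos: [0.4273, 0.1859, 0.0953]
eef_rot: [0.576, 0.817, 0.024, 0.016]
contact_force: [-0.4, -1.2, -0.1]
opening: 0.098
t 49.6833 F [-0.4 -1.2 -0.1] open 8.6 r 213.8012841460743 th 0.20116799262069757 lat -0.5521858235579928
0.14 [ 0.5 -7.2 11.9]
0.08 [-0.  -3.  13.3]
```

```bash
python3 -m creep '[0,-4,12,0,0,0,0,-3,12,0,0,0,0,-3,11,0,0,0,0,0,0,0,0,0]';python3 lidp.py -1|head -3
```

```text
clock: 50.02
tool_pos: [0.4204, 0.1834, 0.0635]
eef_rot: [0.575, 0.818, 0.019, 0.015]
contact_force: [0.8, -0.5, -1.1]
opening: 0.094
t 50.0167 F [ 0.8 -0.5 -1.1] open 8.3 r 215.12398664608202 th 0.04942749086912239 lat -0.5641238286149652
-0.01 [ 0.6 -3.8 13.1]
-0.08 [ 0.  -0.8 13.6]
```

```bash
python3 -m creep '[0,0,5,0,0,0,0,0,0,0,0,0,0,0,0,0,0,0]';python3 lidp.py -1|head -1; python3 -m creep '[0,0,0,0,0,0,0,0,0,0,0,0,0,0,0,0,0,0,0,0,0,0,0,0,0,0,0,0,0,0]' 40;python3 lidp.py -1|head -1;python3 -m creep '[0,0,-15,0,0,0,0,0,-25,0,0,0,0,0,-35,0,0,0,0,0,-35,0,0,0,0,0,-35,0,0,0]';python3 -m creep '[0,-30,-20,0,0,0,0,-30,-20,0,0,0,0,-30,-20,0,0,0,0,-30,-20,0,0,0]';python3 - <<'E'
from h import *
s=snap('side','s27');snap('top','t27');p,Rm,g=cur();print(g)
E
```

```text
clock: 50.27
tool_pos: [0.4198, 0.1831, 0.0595]
eef_rot: [0.574, 0.818, 0.016, 0.014]
contact_force: [-2.3, -0.2, -0.7]
opening: 0.091
t 50.2667 F [-2.3 -0.2 -0.7] open 8.1 r 215.28856558812936 th 0.03064236871284813 lat -0.5786312105445414
clock: 50.68
tool_pos: [0.424, 0.185, 0.0618]
eef_rot: [0.575, 0.818, 0.02, 0.016]
contact_force: [-0.7, 0.5, -0.1]
opening: 0.444
t 50.6833 F [-0.7  0.5 -0.1] open 39.1 r 211.05409058769075 th 0.04317507609361919 lat -0.2510348117242906
clock: 51.1
tool_pos: [0.4149, 0.1824, 0.2068]
eef_rot: [0.574, 0.819, 0.015, 0.014]
contact_force: [1.3, 0.1, -0.2]
opening: 0.453
clock: 51.43
tool_pos: [0.303, 0.1442, 0.2882]
eef_rot: [0.576, 0.817, 0.024, 0.017]
contact_force: [1.1, -0.4, 1.0]
opening: 0.457
[0.29964833 0.14219846 0.3080309 ]
```

View pics/s27.png

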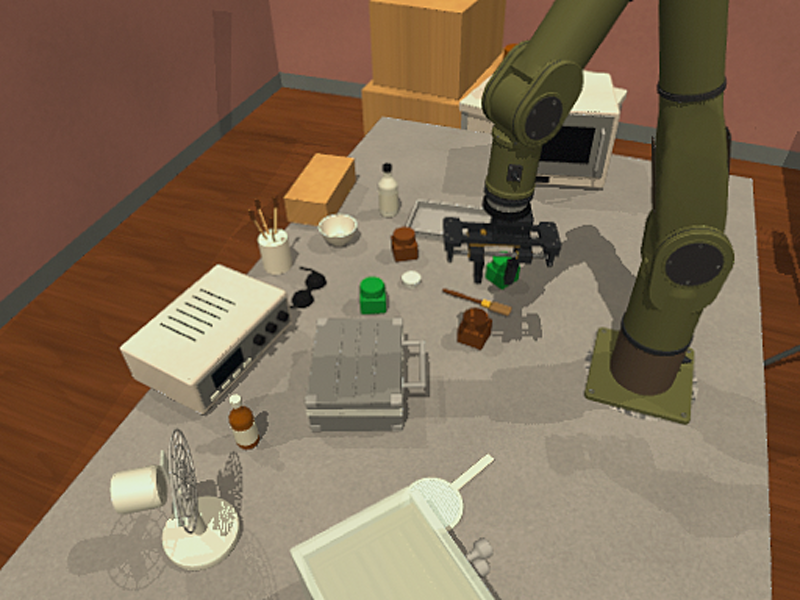

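View pics/t27.png

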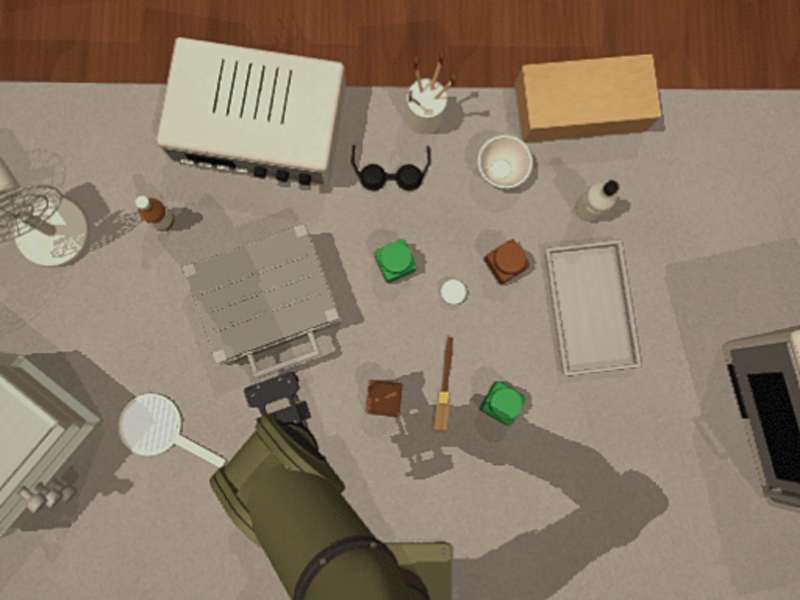

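Run:
```python
from h import *
s=snap('side','s28')
a=cv2.imread('pics/side0.png',0)[310:440,295:440];b=cv2.imread('pics/s28.png',0)[310:440,295:440]
print(cv2.phaseCorrelate(a.astype(np.float32),b.astype(np.float32)))
s=snap('top','t28')
a=cv2.imread('pics/top0.png',0);b=cv2.imread('pics/t28.png',0)
for n,(x0,y0,x1,y1) in dict(lid=(180,220,345,380),sh=(345,140,440,200),bowl=(470,130,540,195),tin=(435,275,472,310),brush=(430,330,460,400),pump=(570,170,630,230),green=(370,235,420,285),br2=(480,235,535,285),br1=(360,375,410,420),gr2=(475,375,530,430),ton=(125,190,180,235)).items():
    print(n,np.round(cv2.phaseCorrelate(a[y0:y1,x0:x1].astype(np.float32),b[y0:y1,x0:x1].astype(np.float32)),2) if 0 else cv2.phaseCorrelate(a[y0:y1,x0:x1].astype(np.float32),b[y0:y1,x0:x1].astype(np.float32)))
```

```text
((-0.00708379424679606, 0.5351257657654287), 0.9077362000265239)
lid ((0.005070027315554171, 0.10800035093818394), 0.7053888899750179)
sh ((0.04444482548989015, -0.01628214313566545), 1.105898212061988)
bowl ((-0.03465377046727269, 0.05614876309737582), 1.0099010407740687)
tin ((0.0312307113031558, 0.042139202984493807), 1.031441303011444)
brush ((-0.17185668811240795, -0.08766093147875154), 0.7565337653513308)
pump ((0.06132613433058154, -0.1049984077719408), 1.0974168978797065)
green ((0.11050967605815032, -0.05756067102417717), 1.0229332111358642)
br2 ((0.0211702931668718, 0.005451682647375833), 1.0460985307693482)
br1 ((0.2712362816846685, 0.6206756796945498), 0.4864413931104872)
gr2 ((-0.04708004050516834, 0.06866249003670433), 0.7738600401083628)
ton ((0.14225107363882472, 0.5455344062241316), 0.9791384666937369)
```

Run:
```python
from h import *
print(get_state()['clock'],finish_job())
```

```text
the job is handed in; nothing more can be done
51.6333 None
```

I handed the job in after about 52 s of the 210 s allowed. I lifted the lid by its handle back onto its stop. There were two white jars; I turned both over and both carried the strip sticker. They went into the case standing on their caps with the stickers up, then I shut the lid.

- **Jars:** before shutting, the top and side pictures showed both jars upright in the case with the strips visible. I saw no other white jar on the counter. No jar had a round sticker, so the returns tray stayed empty.
- **Lid:** after shutting, the lid and handle matched their starting position to within about half a pixel in the enlarged pictures. This is the only check I made that it is fully closed.
- **Other things:** every bystander and look-alike I compared matched its starting position to within a pixel. Two comparisons were weaker: the near brown jar, which was in the arm's shadow, and the pale bottle at the left. I did not compare the mirror numerically; it looks unmoved in the last picture.
- **Forces:** every reading I saw stayed under 15 N. I noticed no knocked jar and no slipped grip.
- **Disagreement:** while the fingers held the handle, the opening read 8–13 mm against the 12 mm bar, and the bar's measured distance from the hinge was up to 5 mm short. The lid followed normally all the same.

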